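Third hand for a loose jewellery tray

ROBOT

A 7-joint arm with a two-finger parallel gripper is mounted at the origin on the work surface. World frame = base frame: x ahead of the robot, y to its left, z up, the work surface at z = 0. Lengths are in m, angles in degrees, forces in N, time in s.
With the tool pointing down it reaches from about 0.425 to 0.875 m from the base axis. Payload 4.7 kg.
Tool frame: the origin (TCP) lies on the centre line of the jaws, within the pads' length; the fingertips stand 8 mm ahead of it and the grasp point (between the pads) lies 11 mm behind it; z points along the fingers, x is the direction in which the jaws open and shut, and the axes are right-handed (so a half turn about z gives the same grasp; the last joint's range is limited). The gripper opens to 87 mm and grips with 3 to 60 N. Pads are 19 mm wide; open, the fingers measure 117 mm over their backs; the gripper's body (75 mm by 190 mm) begins 51 mm behind the grasp point.
Start: joints at [-66.343, 18.392, -4.016, 83.108, 1.295, 78.541, -3.26], TCP at [0.252, 0.599, 0.231] pointing down, gripper open.
Joint ranges: [-163.93, 163.93], [-17.29, 119.83], [-79.2, 71.16], [3.27, 140.29], [-89.18, 269.18], [5.43, 117.66], [-154.24, 154.24]. Speed limits (degrees/s): [147.25, 147.25, 180, 180, 180, 180, 180].

INTERFACE

Orientations are given as [roll, pitch, yaw] about the fixed x, y, z axes, in that order (R = Rz(yaw) Ry(pitch) Rx(roll)).
In Python, from cell import telemetry, read_camera, get_calibration, sign_off gives the robot as it stands. The module is installed in compiled form; this text tells all that it offers.
- The arm moves only by the tool carry_out, never from a script. Its arguments are lists of equal length, an entry for each row: "translation": the shift along the tool's x, y, z in cm, a list of three; "turn": the turn about the tool's z in rad; "gripper": the opening, from 0 (shut) to 1 (fully open). In form: {"translation": [[dx, dy, dz], ...], "turn": [turn, ...], "gripper": [gripper, ...]}. A call has 1 to 5 rows; each row is the pose to reach, as a shift and turn from the pose commanded when the call began, along the tool's axes at that moment; what a row does not reach only later rows make up. A row lasts 1/8 s, in which the tool goes at most 62.5 mm and 10.7 degrees, less where a joint would pass 70% of its speed; a pose out of reach is approached as far as the arm can. A call with a gripper value outside its range is refused whole. The fingers move at their own pace and stop on an object; "squeeze" is the grip in N (left out, the last holds). Time passes only in rows, so rows that repeat a pose let the fingers close. It gives the time, the measured TCP pose, the force and the opening at its end, in the units of the state.
- telemetry.get_obs(): the state, without advancing time (a new reading comes with each control period).
- read_camera(name): name is "scene" or "side" or "wrist"; returns the picture (384x512x3 uint8, red, green, blue); there is no depth.
- get_calibration(name): a dict with "fx", "fy", "cx", "cy" (pixels), "k1" (the pictures are not rectified: a ray, as slopes to the right and down, at radius r is drawn at 1 + k1 r^2 times it, then the intrinsics apply), "R" (3x3) and "t" (3): a world point X has camera coordinates R X + t. Camera axes: x right, y down, z forward; pixel columns grow to the right and rows downward; lengths in m; the calibration is good to about 2 mm. A picture is of the moment at which its call begins: read the wrist's pose just before it. get_calibration takes no time and is no camera call; for the wrist camera it gives the pose at the moment of the call.
- sign_off(): hands the job in, once; it reports no verdict.
The state is a dict: "time_s": time; "qpos": joint angles; "joint_velocities": joint speeds; "effort": joint torques, N m; "tool_pos": TCP position; "tool_rot": TCP orientation; "force": force on the tool from outside, world axes, zero at the start; "wrist_torque": the same for the moment, N m; "grip_width": finger opening in m.
Only numpy, scipy, OpenCV 4.12 (cv2) and the standard library are available. Lean on these libraries where they do the work, as an engineer would, in place of code of your own. Each camera call takes 0.05 s, during which the arm holds its last target.

TASK

Pick up the little wooden tray by its cross-bar and tip all four wooden knobs out of it into the open steel dabba. Then, still holding the empty tray level and clear of the trunk lid (roughly 3 cm up), bring its tall back end square and centred against the sprung plate of the wooden stop and push the plate steadily about half-way in, never hard home, and finish while holding it there, so that I can screw the tray's back on from below. Leave the dabba standing where it is and the other things on the trunk alone.

Things in the scene. Friction and masses are not known exactly. Their poses are not given: they have to be found in the camera images.
- tray: The loose tray, brown wood, 150 mm long (x), 84 mm wide (y), about 0.26 kg empty, standing on the trunk lid (z = 0). Scoop-like: open at the low nose end (-x), side walls 35 mm high, blunt back wall (+x) 52 mm high; floor 5 mm, walls 7 mm thick, 70 mm wide inside. Origin: centre of the underside.
- tray_grip (a point): Centre of the tray's cross-bar, 60 mm above the tray's underside: grasp here. The bar is a dark board across the tray's middle, 12 mm thick (x), 70 mm long (y) between two cheeks, from 43 to 77 mm above the underside, 38 mm free under it; pinch it from above, one finger on its nose side, one on its back side, closing along x. Axes: x from nose to back, z up.
- tray_nose (a point): Middle of the bottom edge of the tray's open nose end, (-75, 0, -60) mm from tray_grip in the tray's axes. There is no lip: the knobs leave over this edge when the tray is tipped nose down (they begin to slide at 20 to 35 degrees, 45 to 50 lets all slide or roll out). At the start the nose points roughly to the robot, within 30 degrees.
- tray_back (a point): Centre of the outside of the tray's flat back wall, at (75, 0, -34) mm from tray_grip in the tray's axes, 26 mm above the underside. This face goes against the plate of the stop.
- dabba_rim (a point): Centre of the open mouth of the loose round steel dabba (tin), 70 mm above the trunk lid. 160 mm across outside, 154 mm inside, 70 mm high, about 0.5 kg. It stands on one side of the robot's centre line and the tray on the other; which side varies.
- face_front (a point): Centre of the front of the stop's sprung plywood plate, 47 mm above the trunk lid; it moves with the plate. The plate is 110 mm wide (y) and reaches from 12 to 82 mm above the lid. Axes: x is the direction to push in (away from the robot, into the stop), z up. With the plate out, its front lies 38 mm before the block.
- stop_face (a joint): How far the sprung plate is pushed in, m: 0 out, 0.024 hard home; half-way is 0.012. The spring has 3 N preload and adds 0.6 N per mm (about 10 N half-way in).
- stop_mid (a point): Middle of the front of the stop's fixed dark wooden block (130 mm wide, 85 mm high), 47 mm above the trunk lid. The block stands in the middle of the far side, turned by up to 15 degrees. Does not move. Axes as for face_front.
- dabba_lid: Bystander: the dabba's round steel lid lying flat, 164 mm across, 16 mm high. Origin: centre of underside.
- perfume: Bystander: square glass perfume bottle with a round cap, 52 x 52 mm, 93 mm high. Origin: centre of underside.
- comb: Bystander: flat plastic comb, 150 mm long (its y), 35 mm wide, 6 mm high. Origin: underside.
- phone_stand: Bystander: dark silicone phone stand, 90 x 70 mm, about 92 mm high. Origin: centre of underside.
- driver: Bystander: screwdriver lying on the left side. Origin: underside.
- knob0_c (a point): Centre of one of four alike loose turned wooden knobs, 22 mm across, 28 mm high, about 18 g, standing upright in the tray at the start.
- knob1_c (a point): Centre of one of four alike loose turned wooden knobs, 22 mm across, 28 mm high, about 18 g, standing upright in the tray at the start.
- knob2_c (a point): Centre of one of four alike loose turned wooden knobs, 22 mm across, 28 mm high, about 18 g, standing upright in the tray at the start.
- knob3_c (a point): Centre of one of four alike loose turned wooden knobs, 22 mm across, 28 mm high, about 18 g, standing upright in the tray at the start.
There are look-alikes about, which are no part of the job. Leave any blue look-alike of the tray alone.

How it is judged (in metres and radians):
On the way, in this order (a step that is already met when the one before it is completed fails the run):
1. the loaded tray is tipped nose down above the dabba (angle between tray_grip's own z axis and vertical above 0.15 rad and horizontal distance between tray_nose and dabba_rim below 0.12 m), for 0.02 s.
2. all four knobs lie in the dabba (horizontal distance between each of knob0_c, knob1_c, knob2_c, knob3_c and dabba_rim below 0.076 m and z of each of knob0_c, knob1_c, knob2_c, knob3_c in the frame of dabba_rim below -0.005 m), for 0.2 s.
At the end, for the whole second after the job is handed in: All knobs in the upright dabba; tray gripped, still, level and square to the plate within 8 deg, centred within 25 mm, underside 12 to 55 mm above the lid; its back pushes the plate in 6 to 18 mm with 6 to 14.5 N through the last second (all of step 2 and angle between dabba_rim's own z axis and vertical below 0.1 rad and contact force between tray and stop_face between 6 and 14.5 N and value of joint stop_face between 0.006 and 0.018 m and y of tray_back in the frame of stop_mid between -0.025 and 0.025 m and x of tray_back in the frame of face_front between -0.008 and 0.008 m and angle between the x axis of tray_grip and the x axis of stop_mid, either way round below 0.14 rad and angle between tray_grip's own z axis and vertical below 0.14 rad and height (world z) of tray_grip between 0.072 and 0.115 m and contact force between the fingers and tray above 2 N and linear speed of tray below 0.02 m/s); the arm keeps its last pose, push and grip.
It fails at once if the sprung plate is driven hard home (value of joint stop_face above 0.0225 m).
It fails at once if the dabba is moved more than 40 mm or tipped over (distance of dabba_rim from where it was at the start of the episode above 0.04 m or angle between dabba_rim's own z axis and vertical above 0.4 rad).
It fails at once if a bystander (lid, perfume bottle, comb, phone stand, screwdriver) is moved more than 25 mm (distance of any of dabba_lid, perfume, comb, phone_stand, driver from where it was at the start of the episode above 0.025 m).
It also fails if it takes over 64 s, if anything falls off the work surface, if the arm or the gripper's body presses on something with over 40 N, if the wrist force passes 120 N, or if a joint passes its speed limit or range.

## Working session

There is one attempt and no reset: what is moved stays moved. The work goes in short steps, Python scripts to look and compute and a tool call to move; the robot and the scene stay as the last step left them, time stands still between calls to the robot, and variables do not carry over. Pictures are saved under pics/ and viewed, and the job is handed in when it is done.

Besides the shell and the picture viewer there is one more tool, called as name(argument=value, ...), one argument or row to a line, values as JSON. carry_out: Moves the arm, as the interface text tells. Its arguments: {"type":"object","properties":{"translation":{"type":"array","items":{"type":"array","items":{"type":"number"}}},"turn":{"type":"array","items":{"type":"number"}},"gripper":{"type":"array","items":{"type":"number"}},"squeeze":{"type":"number"}},"required":["translation","turn","gripper"]}

```bash
mkdir -p pics; python3 - <<'E'
from cell import telemetry, read_camera, get_calibration
import cv2
print(telemetry.get_obs())
for n in ["scene","side","wrist"]:
    c=get_calibration(n); print(n,c)
    cv2.imwrite(f"pics/{n}0.png",read_camera(n)[:,:,::-1])
E
```

```text
{'time_s': 0.0, 'qpos': array([-66.34391825,  18.43849985,  -4.01475936,  83.17556592,
         1.2956454 ,  78.54113109,  -3.26095479]), 'joint_velocities': array([ 0.0230424 , -0.0345985 ,  0.07239472, -0.12910332, -0.0569988 ,
        0.04913581, -0.05755597]), 'effort': array([ 8.25380466e-04, -4.91289139e+01, -4.03392361e-01, -3.12528312e+01,
       -6.38298341e-02,  4.39305918e-02,  1.84798878e-04]), 'tool_pos': array([0.25223521, 0.59847106, 0.22946193]), 'tool_rot': array([1.79993297e+02, 1.09919099e-01, 6.71521174e+01]), 'force': array([-0.27616737, -0.32911338, -1.05373565]), 'wrist_torque': array([-0.00488946,  0.01549497, -0.026686  ]), 'grip_width': 0.08689303348943272}
scene {'fx': 451.2536955461587, 'fy': 451.2536955461587, 'cx': 257.40603241730173, 'cy': 192.07156904531763, 'k1': -0.09910136581421114, 'R': array([[-0.87000193,  0.49300357,  0.00664239],
       [ 0.41212794,  0.734544  , -0.53906927],
       [-0.2706422 , -0.46625379, -0.84223524]]), 't': array([ 0.42553649, -0.20057009,  1.46701615])}
side {'fx': 456.96857862069146, 'fy': 456.96857862069146, 'cx': 247.0607357751228, 'cy': 188.31263923481765, 'k1': -0.11928639418187262, 'R': array([[ 0.79399498, -0.60762792, -0.01898113],
       [-0.32512325, -0.39804597, -0.85781949],
       [ 0.51367971,  0.68727558, -0.51360047]]), 't': array([-0.39908537,  0.24301461,  1.00139572])}
wrist {'fx': 344.04767806758656, 'fy': 344.04767806758656, 'cx': 263.6305311485968, 'cy': 188.64976738870308, 'k1': 0.023148141296672885, 'R': array([[ 0.38795856,  0.92167491, -0.00187282],
       [ 0.89478504, -0.37615105,  0.24056209],
       [ 0.22101558, -0.09500389, -0.97063195]]), 't': array([-0.64811807, -0.02873178,  0.38896367])}
```

View pics/scene0.png

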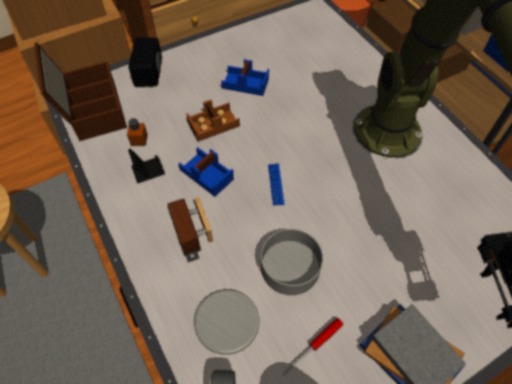

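View pics/side0.png

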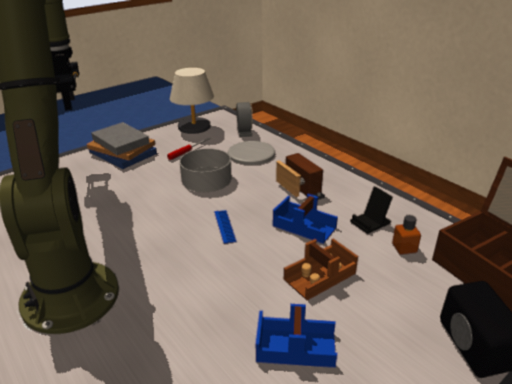

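View pics/wrist0.png

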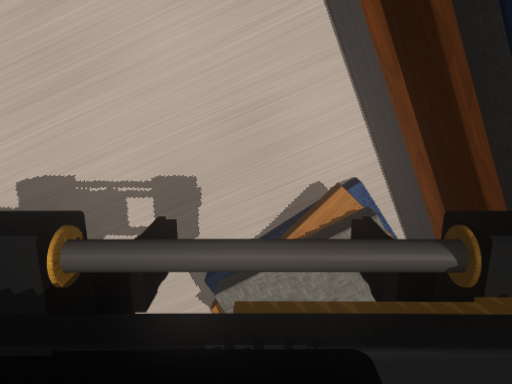

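Scene picture: three trays. Blue ones are at (245,78) and (207,172), and a brown one holding knobs is at (213,120). The brown one fits ("brown wood", four knobs inside). The dabba is at (289,262) and the stop at (188,225), its plate at (203,220). I'll confirm with enlarged crops.

```bash
python3 - <<'E'
import cv2
a=cv2.imread("pics/scene0.png")
cv2.imwrite("pics/sc_tray.png",cv2.resize(a[90:145,175:250],None,fx=10,fy=10,interpolation=cv2.INTER_CUBIC))
cv2.imwrite("pics/sc_stop.png",cv2.resize(a[185:305,155:335],None,fx=4.4,fy=4.4,interpolation=cv2.INTER_CUBIC))
b=cv2.imread("pics/side0.png")
cv2.imwrite("pics/sd_tray.png",cv2.resize(b[230:300,275:370],None,fx=8,fy=8,interpolation=cv2.INTER_CUBIC))
cv2.imwrite("pics/sd_stop.png",cv2.resize(b[135:245,165:345],None,fx=4.4,fy=4.4,interpolation=cv2.INTER_CUBIC))
E
```

```text
(no output)
```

View pics/sc_tray.png

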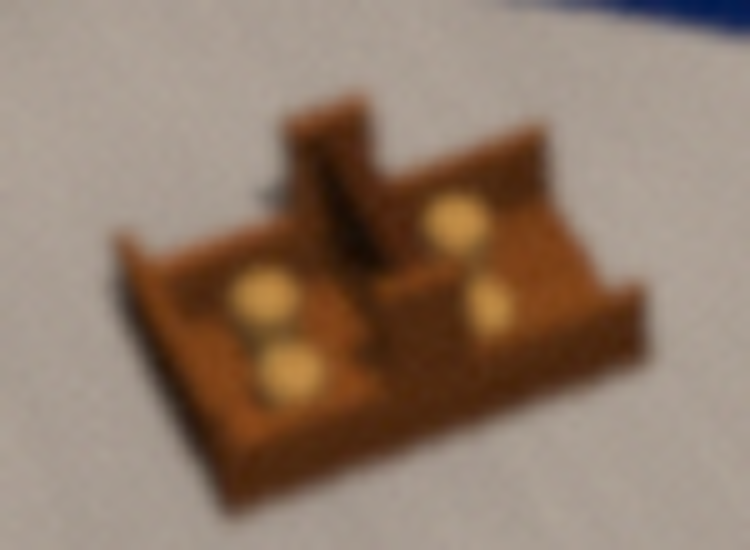

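View pics/sc_stop.png

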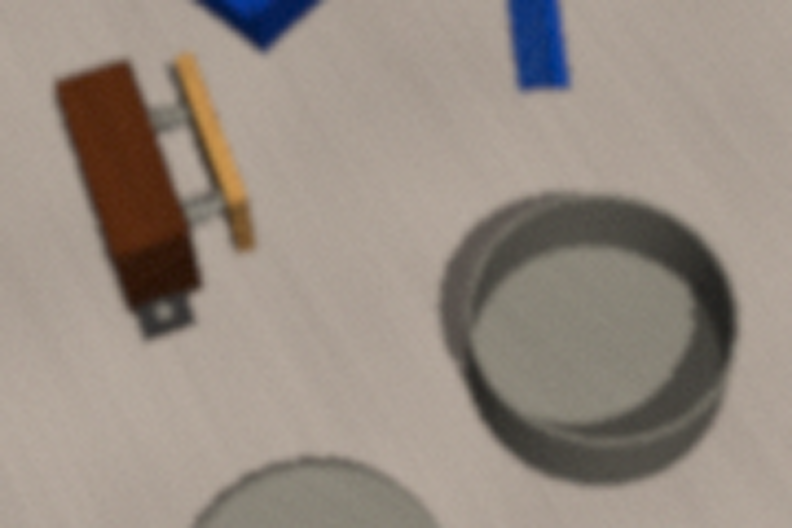

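View pics/sd_tray.png

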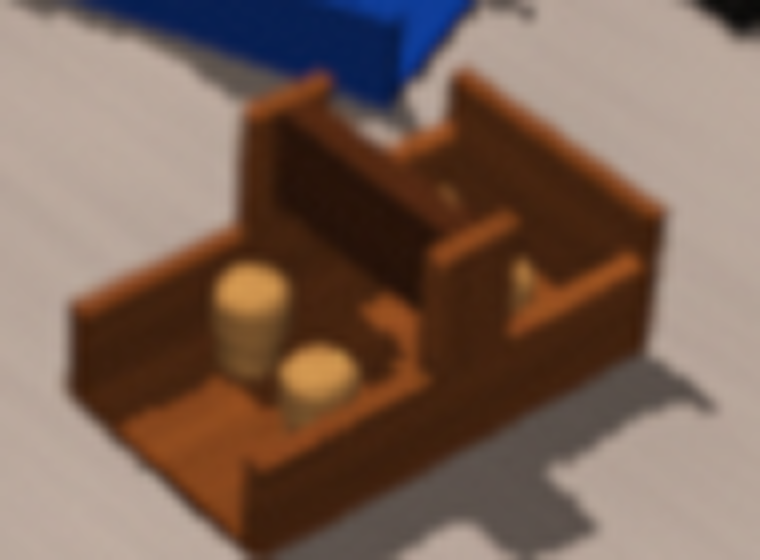

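View pics/sd_stop.png

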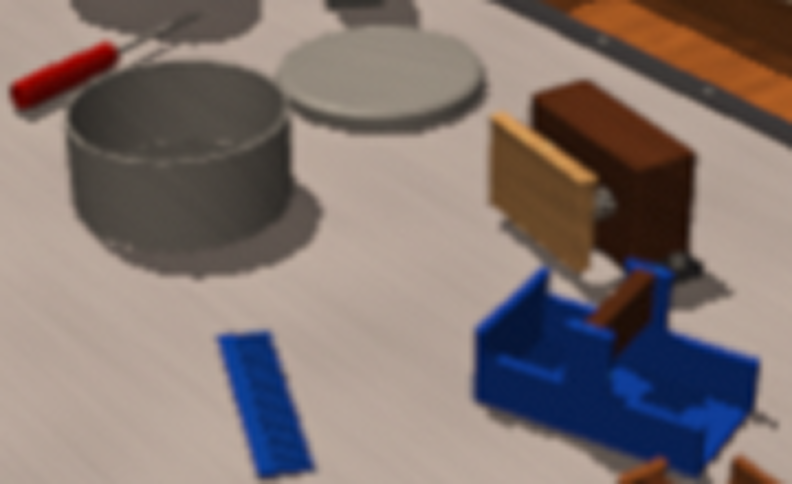

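```bash
cat > h.py <<'E'
import numpy as np, cv2
from scipy.optimize import least_squares
def proj(c,X):
    X=np.atleast_2d(X); p=X@np.array(c["R"]).T+c["t"]; s=p[:,:2]/p[:,2:]
    r2=(s**2).sum(1,keepdims=True); s=s*(1+c["k1"]*r2)
    return s*c["fx"]+[c["cx"],c["cy"]]
def pose(P,v):
    c,s=np.cos(v[2]),np.sin(v[2]); P=np.atleast_2d(P)
    return np.c_[v[0]+c*P[:,0]-s*P[:,1], v[1]+s*P[:,0]+c*P[:,1], P[:,2]]
def fit(obs,x0):
    # obs list of (calib, pts3d(mm), px)
    f=lambda v: np.concatenate([(proj(c,pose(np.array(P)/1000.,v))-np.array(q)).ravel() for c,P,q in obs])
    r=least_squares(f,x0,loss="soft_l1"); return r.x,r.fun
E
python3 - <<'E'
from h import *
from cell import get_calibration
S=get_calibration("scene");D=get_calibration("side")
np.set_printoptions(precision=4,suppress=True)
sp=np.array([(232,455),(120,238),(230,515),(645,360),(645,290),(545,128)])/10+[175,90]
sP=[(75,42,52),(75,-42,52),(75,42,0),(-75,42,0),(-75,42,35),(-75,-42,35)]
dp=np.array([(70,388),(72,310),(248,555),(250,470),(660,213),(462,72),(645,352)])/8+[275,230]
dP=[(-75,42,0),(-75,42,35),(-75,-42,0),(-75,-42,35),(75,-42,52),(75,42,52),(75,-42,0)]
for o in ([(S,sP,sp)],[(D,dP,dp)],[(S,sP,sp),(D,dP,dp)]):
    x,r=fit(o,[.6,-.25,0]); print("tray",x[:2],np.degrees(x[2]),np.abs(r).max(),np.sqrt((r**2).mean()))
sp=np.array([(193,56),(248,196),(253,245),(128,62),(187,235),(57,82),(122,255)])/4.4+[155,185]
# sign: -y end is up/left
sP=[(-38,-55,82),(-38,55,82),(-38,55,12),(0,-65,85),(0,65,85)]
dp=np.array([(491,113),(587,186),(491,205),(585,270),(533,98),(638,168)])/4.4+[165,135]
dP=[(-38,55,82),(-38,-55,82),(-38,55,12),(-38,-55,12),(0,65,85),(0,-65,85)]
for o in ([(S,sP,sp[:5])],[(D,dP,dp)],[(S,sP,sp[:5]),(D,dP,dp)]):
    x,r=fit(o,[.8,0,0]); print("stop",x[:2],np.degrees(x[2]),np.abs(r).max(),np.sqrt((r**2).mean())); 
print(r.reshape(-1,2)); 
a=np.linspace(0,2*np.pi,200)
C=np.c_[80*np.cos(a),80*np.sin(a),70+0*a]/1000
bb=lambda q:np.array([q[:,0].min(),q[:,0].max(),q[:,1].min(),q[:,1].max()])
so=np.array([468/4.4+155,737/4.4+155,192/4.4+185,442/4.4+185]);do=np.array([67/4.4+165,291/4.4+165,60/4.4+135,162/4.4+135])
f=lambda v:np.r_[bb(proj(S,pose(C,[*v,0])))-so,bb(proj(D,pose(C,[*v,0])))-do]
r=least_squares(f,[.6,.2]);print("dabba",r.x,r.fun)
E
```

```text
tray [ 0.4839 -0.295 ] -2.250541480363934 3.4488492304231784 1.250479136690695
tray [ 0.4855 -0.2974] -4.04247777942847 1.3017415891952737 0.7556502018610272
tray [ 0.4848 -0.297 ] -3.5245415371823583 4.035145259804125 1.1693197875316603
stop [0.7087 0.0289] -8.226267998220417 1.8427572462638295 0.8660384248200743
stop [0.7107 0.0231] -7.585671448842503 1.3931285874751893 0.7611491268546302
stop [0.7101 0.0262] -7.41599928303606 1.6870911802924127 1.0413050077740293
[[-1.6871 -1.1808]
 [-1.1008  0.194 ]
 [-0.1341  1.0208]
 [-1.4517 -1.6114]
 [-0.0185 -1.1664]
 [-0.5265  0.1337]
 [-0.9749 -1.1426]
 [-0.8255 -0.5359]
 [-1.4279  0.8406]
 [-1.3984 -1.6724]
 [ 0.4706  0.0236]]
dabba [0.531  0.2486] [-1.358   0.1668 -0.3424  0.2634 -1.1943 -0.246  -0.3742  0.3196]
```

carry_out(
  translation=[
    [0,0,-6],
    [0,0,-12],
    [0,0,-18],
    [0,0,-24],
    [0,0,-30],
  ],
  turn=[0,0,0,0,0],
  gripper=[1,1,1,1,1],
)

```text
time_s: 0.78
tool_pos: [0.2522, 0.5985, 0.5326]
tool_rot: [180.0, -0.0, 67.1]
force: [0.4, 1.4, 1.0]
grip_width: 0.0868
```

carry_out(
  translation=[
    [0,0,-6],
    [0,0,-12],
    [0,0,-18],
    [0,0,-24],
    [0,0,-30],
  ],
  turn=[0,0,0,0,0],
  gripper=[1,1,1,1,1],
)

```text
time_s: 1.4
tool_pos: [0.2197, 0.5304, 0.6783]
tool_rot: [-178.9, -12.1, 67.1]
force: [-2.5, -0.1, 0.4]
grip_width: 0.087
```

```bash
python3 -c "
from cell import telemetry
print(telemetry.get_obs())"
```

```text
{'time_s': 1.4, 'qpos': array([-98.56305011,  14.44597161,  47.00360187,  39.70160577,
       -16.2953959 , 117.61029168,   4.48123885]), 'joint_velocities': array([-75.5408114 , -25.96542415, 100.42193328,   5.65409244,
       -23.21454566,   0.30358858,  10.79498891]), 'effort': array([ 10.60301721, -32.58562803,   1.24259837, -23.08851779,
         0.57335218,  -1.04679398,  -0.19749721]), 'tool_pos': array([0.21967382, 0.53042528, 0.67829126]), 'tool_rot': array([-178.89240069,  -12.0580011 ,   67.10205471]), 'force': array([-2.50510344, -0.05430726,  0.42209303]), 'wrist_torque': array([-0.15045451,  0.18961593, -0.01852177]), 'grip_width': 0.08704617053060282}
```

carry_out(
  translation=[
    [0,0,0],
    [0,0,0],
  ],
  turn=[0,0],
  gripper=[1,1],
)

```text
time_s: 1.65
tool_pos: [0.2199, 0.5308, 0.678]
tool_rot: [-178.9, -12.0, 67.1]
force: [0.2, -0.0, -1.0]
grip_width: 0.0874
```

```bash
python3 -c "
from cell import telemetry
print(telemetry.get_obs()['qpos'])"
```

```text
[-98.3470783   14.46521341  46.67681275  39.66500984 -16.1916283
 117.593113     4.44862207]
```

carry_out(
  translation=[
    [0,0,5],
    [0,0,10],
    [0,0,15],
  ],
  turn=[0,0,0],
  gripper=[1,1,1],
)

```text
time_s: 2.02
tool_pos: [0.2291, 0.5616, 0.528]
tool_rot: [-179.1, -11.9, 67.2]
force: [0.2, 0.4, 1.5]
grip_width: 0.0871
```

```bash
python3 -c "
from cell import telemetry
print(telemetry.get_obs()['qpos'])"
```

```text
[-109.77564835    6.06140288   45.41402441   66.87873295   -5.71239314
   96.91395945    1.03974223]
```

carry_out(
  translation=[
    [-4,0,3.2],
    [-8,0,6.4],
    [-12,0,9.6],
    [-16,0,12.8],
    [-20,0,16],
  ],
  turn=[0,0,0,0,0],
  gripper=[1,1,1,1,1],
)

```text
time_s: 2.65
tool_pos: [0.1704, 0.4313, 0.3637]
tool_rot: [-179.1, -12.2, 67.7]
force: [0.1, 0.2, 1.1]
grip_width: 0.0869
```

```bash
python3 -c "
from cell import telemetry
print(telemetry.get_obs()['qpos'])"
```

```text
[-90.97961425 -17.12417582  14.78825558 104.29028875   5.28913154
  80.14454516  -8.94405168]
```

carry_out(
  translation=[
    [-4,0,0],
    [-8,0,0],
  ],
  turn=[0,0],
  gripper=[1,1],
)

```text
time_s: 2.9
tool_pos: [0.1651, 0.4166, 0.3617]
tool_rot: [-179.2, -11.8, 67.8]
force: [0.1, -0.4, 1.4]
grip_width: 0.0872
```

```bash
python3 -c "
from cell import telemetry
print(telemetry.get_obs()['qpos'])"
```

```text
[-64.95303238 -17.11843376  -5.19176492 105.04872499  -1.85634028
  80.21772375  -2.10767994]
```

carry_out(
  translation=[
    [-6,0,0],
    [-12,0,0],
  ],
  turn=[0,0],
  gripper=[1,1],
)

```text
time_s: 3.15
tool_pos: [0.1554, 0.3918, 0.3179]
tool_rot: [-179.9, -7.5, 66.8]
force: [1.6, -0.8, 1.5]
grip_width: 0.0869
```

```bash
python3 -c "
from cell import telemetry
print(telemetry.get_obs()['qpos'])"
```

```text
[-62.62095315 -17.1241603   -7.68635202 109.38053202  -1.92676075
  80.07532379  -3.10433336]
```

```bash
cat >> h.py <<'E'
from scipy.spatial.transform import Rotation as Ro
from cell import telemetry
def st():
    o=telemetry.get_obs(); return o, Ro.from_euler("xyz",o["tool_rot"],degrees=True).as_matrix()
def to(target):
    o,R=st(); d=np.array(target)-o["tool_pos"]
    print("t",o["time_s"],"pos",o["tool_pos"].round(4),"rot",o["tool_rot"].round(2),"q",o["qpos"].round(1)); print("cm",(R.T@d*100).round(2))
E
python3 -c "
from h import *
to([.53,.25,.6])"
```

```text
t 3.15 pos [0.1554 0.3918 0.3179] rot [-179.92   -7.53   66.8 ] q [-62.6 -17.1  -7.7 109.4  -1.9  80.1  -3.1]
cm [  5.41  39.98 -27.79]
```

carry_out(
  translation=[
    [0.6,4.7,-3.3],
    [1.2,9.4,-6.6],
    [1.8,14.1,-9.9],
    [2.4,18.8,-13.2],
    [3,23.5,-16.5],
  ],
  turn=[0.15,0.3,0.45,0.6,0.73],
  gripper=[1,1,1,1,1],
)

```text
time_s: 3.78
tool_pos: [0.3739, 0.3123, 0.485]
tool_rot: [-174.2, -5.2, 25.4]
force: [0.8, 0.6, 0.7]
grip_width: 0.0871
```

```bash
python3 -c "
from h import *
to([.53,.25,.6])"
```

```text
t 3.775 pos [0.3739 0.3123 0.485 ] rot [-174.17   -5.16   25.38] q [-50.1  -6.6   9.   82.   -3.2  98.  -16. ]
cm [ 12.42  11.19 -11.62]
```

carry_out(
  translation=[
    [4,3.7,-4],
    [8,7.4,-8],
    [12,11,-12],
    [12,11,-18],
    [12,11,-24],
  ],
  turn=[0,0,0,0,0],
  gripper=[1,1,1,1,1],
)

```text
time_s: 4.4
tool_pos: [0.5141, 0.2407, 0.6436]
tool_rot: [-173.7, -7.2, 25.2]
force: [-0.5, 0.9, 0.2]
grip_width: 0.0872
```

carry_out(
  translation=[
    [0,0,-6],
    [0,0,-12],
    [0,0,-18],
    [0,0,-24],
  ],
  turn=[0,0,0,0],
  gripper=[1,1,1,1],
)

```text
time_s: 4.9
tool_pos: [0.4801, 0.2181, 0.6908]
tool_rot: [-173.5, -12.1, 24.8]
force: [-0.0, -0.5, 0.1]
grip_width: 0.0871
```

```bash
python3 -c "
from h import *
to([.53,.25,.6])
print(st()[1].round(3))"
```

```text
t 4.9 pos [0.4801 0.2181 0.6908] rot [-173.52  -12.09   24.77] q [-11.    7.8 -15.3  42.6  -4.7 117.6  -3.1]
cm [ 3.84  0.34 10.13]
[[ 0.888  0.438  0.142]
 [ 0.41  -0.892  0.19 ]
 [ 0.209 -0.11  -0.972]]
```

carry_out(
  translation=[
    [3.4,0,-4.6],
    [6.8,0,-9.2],
    [10.2,0,-13.8],
    [13.6,0,-18.4],
    [17,0,-23],
  ],
  turn=[0,0,0,0,0],
  gripper=[1,1,1,1,1],
)

```text
time_s: 5.52
tool_pos: [0.5274, 0.2345, 0.7188]
tool_rot: [-173.2, -16.6, 24.2]
force: [0.5, -0.0, -0.0]
grip_width: 0.0873
```

```bash
python3 -c "
from h import *
to([.53,.25,.6])
print(st()[1].round(3))"
```

```text
t 5.525 pos [0.5274 0.2345 0.7188] rot [-173.18  -16.56   24.23] q [-18.3  13.6  -6.4  32.2  -6.  117.6  -2.6]
cm [-2.55  0.09 11.71]
[[ 0.874  0.438  0.209]
 [ 0.393 -0.892  0.224]
 [ 0.285 -0.114 -0.952]]
```

carry_out(
  translation=[
    [50,0,-60],
    [50,0,-60],
    [50,0,-60],
  ],
  turn=[0,0,0],
  gripper=[1,1,1],
)

```text
time_s: 5.9
tool_pos: [0.5572, 0.2424, 0.7437]
tool_rot: [-172.9, -20.7, 23.7]
force: [0.7, -0.0, -1.3]
grip_width: 0.0872
```

```bash
python3 -c "
from h import *
to([.53,.25,.6])
print(st()[1].round(3))"
```

```text
t 5.9 pos [0.5572 0.2424 0.7437] rot [-172.86  -20.7    23.68] q [-20.3  17.6  -2.4  24.   -7.8 117.6  -2.3]
cm [-7.13 -0.2  12.8 ]
[[ 0.857  0.439  0.271]
 [ 0.376 -0.891  0.255]
 [ 0.353 -0.116 -0.928]]
```

carry_out(
  translation=[
    [50,0,-60],
    [50,0,-60],
    [50,0,-60],
    [50,0,-60],
    [50,0,-60],
  ],
  turn=[0,0,0,0,0],
  gripper=[1,1,1,1,1],
)

```text
time_s: 6.52
tool_pos: [0.5708, 0.2398, 0.7705]
tool_rot: [-172.5, -24.7, 23.1]
force: [0.8, 0.1, -0.8]
grip_width: 0.0869
```

```bash
python3 -c "
from h import *
to([.53,.25,.6])
print(st()[1].round(3))"
```

```text
t 6.525 pos [0.5708 0.2398 0.7705] rot [-172.51  -24.66   23.13] q [-20.4  19.7   0.5  18.1 -10.2 117.6  -1.8]
cm [-10.16  -0.68  14.31]
[[ 0.836  0.439  0.329]
 [ 0.357 -0.89   0.282]
 [ 0.417 -0.118 -0.901]]
```

carry_out(
  translation=[
    [0,0,-80],
    [0,0,-80],
    [0,0,-80],
  ],
  turn=[0,0,0],
  gripper=[1,1,1],
)

```text
time_s: 6.9
tool_pos: [0.4864, 0.1896, 0.821]
tool_rot: [-172.2, -28.2, 22.6]
force: [0.3, -0.6, -0.7]
grip_width: 0.0871
```

```bash
python3 -c "
from h import *
to([.53,.25,.6])
print(st()[1].round(3))"
```

```text
t 6.9 pos [0.4864 0.1896 0.821 ] rot [-172.25  -28.24   22.62] q [ -9.1   8.7 -12.8  25.7  -7.3 117.6  -1.8]
cm [-4.86 -0.83 22.8 ]
[[ 0.813  0.44   0.381]
 [ 0.339 -0.89   0.305]
 [ 0.473 -0.119 -0.873]]
```

carry_out(
  translation=[
    [0,0,-80],
    [0,0,-80],
    [0,0,-80],
    [0,0,-80],
    [0,0,-80],
  ],
  turn=[0,0,0,0,0],
  gripper=[1,1,1,1,1],
)

```text
time_s: 7.52
tool_pos: [0.4274, 0.1564, 0.8481]
tool_rot: [-172.2, -31.2, 22.2]
force: [1.6, 0.7, 0.8]
grip_width: 0.0872
```

carry_out(
  translation=[
    [40,0,-60],
    [40,0,-60],
    [40,0,-60],
    [40,0,-60],
    [40,0,-60],
  ],
  turn=[0,0,0,0,0],
  gripper=[1,1,1,1,1],
)

```text
time_s: 8.15
tool_pos: [0.4377, 0.1548, 0.879]
tool_rot: [-171.9, -35.2, 21.7]
force: [0.7, -0.3, -0.3]
grip_width: 0.0871
```

```bash
python3 -c "
from h import *
to([.58,.25,.25])
print(st()[1].round(3))"
```

```text
t 8.15 pos [0.4377 0.1548 0.879 ] rot [-171.87  -35.21   21.68] q [ 10.9   4.6 -31.3  23.4  -7.8 117.6  -1.2]
cm [-22.59   5.08  60.94]
[[ 0.759  0.441  0.478]
 [ 0.302 -0.89   0.342]
 [ 0.577 -0.116 -0.809]]
```

carry_out(
  translation=[
    [-2,0.5,5.6],
    [-4,1,11.2],
    [-6,1.5,16.8],
    [-8,2,22.4],
    [-10,2.5,28],
  ],
  turn=[0,0,0,0,0],
  gripper=[1,1,1,1,1],
)

```text
time_s: 8.78
tool_pos: [0.5052, 0.192, 0.6036]
tool_rot: [-171.9, -35.2, 21.1]
force: [0.8, -0.1, 1.1]
grip_width: 0.0874
```

carry_out(
  translation=[
    [-2,0.5,5.6],
    [-4,1,11.2],
    [-6,1.5,16.8],
    [-8,2,22.4],
    [-10,2.5,28],
  ],
  turn=[0,0,0,0,0],
  gripper=[1,1,1,1,1],
)

```text
time_s: 9.4
tool_pos: [0.5727, 0.2395, 0.3175]
tool_rot: [-171.9, -35.2, 21.6]
force: [0.8, 0.6, 0.4]
grip_width: 0.0871
```

```bash
python3 -c "
from h import *
to([.58,.25,.25])
print(st()[1].round(3))"
```

```text
t 9.4 pos [0.5727 0.2395 0.3175] rot [-171.87  -35.24   21.62] q [ -3.6 -10.5 -14.2 111.5 -17.9  45.1  14.7]
cm [-3.02  0.17  6.16]
[[ 0.759  0.441  0.479]
 [ 0.301 -0.89   0.342]
 [ 0.577 -0.116 -0.809]]
```

carry_out(
  translation=[
    [-70,0,-50],
    [-70,0,-50],
    [-70,0,-50],
  ],
  turn=[0,0,0],
  gripper=[1,1,1],
)

```text
time_s: 9.78
tool_pos: [0.4101, 0.1736, 0.1309]
tool_rot: [178.0, -16.9, 24.8]
force: [-0.6, 3.2, -3.2]
grip_width: 0.0869
```

```bash
python3 -c "
from h import *
to([.58,.25,.25])
print(st()[1].round(3))"
```

```text
t 9.775 pos [0.4101 0.1736 0.1309] rot [178.02 -16.87  24.76] q [ 15.4 -17.3 -38.  129.9 -12.4  47.3   8.6]
cm [21.29  0.39 -5.98]
[[ 0.869  0.41   0.278]
 [ 0.401 -0.912  0.09 ]
 [ 0.29   0.033 -0.956]]
```

carry_out(
  translation=[
    [1.5,0.2,-5],
    [3,0.4,-10],
    [-3,0.4,-12],
    [-9,0.4,-13],
    [-15,0.4,-15],
  ],
  turn=[0,0,0,0,0],
  gripper=[1,1,1,1,1],
)

```text
time_s: 10.4
tool_pos: [0.2229, 0.0647, 0.0601]
tool_rot: [158.2, 9.3, 25.2]
force: [-1.4, 2.5, -2.0]
grip_width: 0.0869
```

```bash
python3 -c "
from h import *
to([.58,.25,.25])
print(st()[1].round(3))"
```

```text
t 10.4 pos [0.2229 0.0647 0.0601] rot [158.17   9.33  25.2 ] q [  5.9 -17.2 -49.3 139.5   6.1  66.7 -16.6]
cm [ 36.59   7.94 -24.03]
[[ 0.893  0.45   0.022]
 [ 0.42  -0.814 -0.401]
 [-0.162  0.367 -0.916]]
```

```bash
python3 -c "
from h import *
to([.32,.12,.30]); to([.15,.48,.68])"
```

```text
t 10.4 pos [0.2229 0.0647 0.0601] rot [158.17   9.33  25.2 ] q [  5.9 -17.2 -49.3 139.5   6.1  66.7 -16.6]
cm [  7.1    8.67 -23.97]
t 10.4 pos [0.2229 0.0647 0.0601] rot [158.17   9.33  25.2 ] q [  5.9 -17.2 -49.3 139.5   6.1  66.7 -16.6]
cm [  0.88 -14.35 -73.58]
```

```bash
python3 -c "
from h import *
to([.45,.16,.22])"
```

```text
t 10.4 pos [0.2229 0.0647 0.0601] rot [158.17   9.33  25.2 ] q [  5.9 -17.2 -49.3 139.5   6.1  66.7 -16.6]
cm [ 21.69   8.32 -17.96]
```

carry_out(
  translation=[
    [4.4,1.6,-3.6],
    [8.7,3.3,-7.2],
    [13,5,-10.8],
    [17.3,6.6,-14.4],
    [21.7,8.3,-18],
  ],
  turn=[0,0,0,0,0],
  gripper=[1,1,1,1,1],
)

```text
time_s: 11.02
tool_pos: [0.4546, 0.1583, 0.2232]
tool_rot: [158.4, 9.1, 24.8]
force: [-0.4, 1.6, 0.1]
grip_width: 0.0871
```

```bash
python3 -c "
from h import *
to([.25,.45,.55])
print(st()[1].round(3))"
```

```text
t 11.025 pos [0.4546 0.1583 0.2232] rot [158.41   9.07  24.79] q [  9.1  11.  -50.7 100.5  26.4  88.5 -20.1]
cm [-11.42 -21.1  -41.98]
[[ 0.896  0.443  0.021]
 [ 0.414 -0.82  -0.396]
 [-0.158  0.363 -0.918]]
```

```bash
python3 -c "
from h import *
to([.03,.50,.66])"
```

```text
t 11.025 pos [0.4546 0.1583 0.2232] rot [158.41   9.07  24.79] q [  9.1  11.  -50.7 100.5  26.4  88.5 -20.1]
cm [-30.8  -30.94 -54.52]
```

carry_out(
  translation=[
    [0.4,-3,-5.6],
    [0.8,-6,-11.2],
    [1.2,-9,-16.8],
    [1.5,-12,-22.4],
    [1.8,-14.8,-28],
  ],
  turn=[0,0,0,0,0],
  gripper=[1,1,1,1,1],
)

```text
time_s: 11.65
tool_pos: [0.4027, 0.3791, 0.3999]
tool_rot: [158.6, 9.7, 25.1]
force: [0.8, -0.0, -1.8]
grip_width: 0.0875
```

carry_out(
  translation=[
    [-5,-2.4,-3],
    [-10,-4.8,-6],
    [-15,-7.2,-9],
    [-20,-9.6,-12],
    [-25,-12,-15],
  ],
  turn=[0,0,0,0,0],
  gripper=[1,1,1,1,1],
)

```text
time_s: 12.28
tool_pos: [0.2955, 0.4049, 0.424]
tool_rot: [155.8, 11.6, 24.1]
force: [1.3, -0.8, -1.3]
grip_width: 0.0869
```

```bash
python3 -c "
from h import *
to([.03,.5,.66])
print(st()[1].round(3))"
```

```text
t 12.275 pos [0.2955 0.4049 0.424 ] rot [155.8   11.61  24.1 ] q [-91.5  17.7  36.3  70.    5.4 117.5 -26.3]
cm [-24.69 -10.01 -25.35]
[[ 0.894  0.448 -0.   ]
 [ 0.4   -0.799 -0.449]
 [-0.201  0.402 -0.893]]
```

carry_out(
  translation=[
    [0,10,-80],
    [0,10,-80],
    [0,10,-80],
  ],
  turn=[0,0,0],
  gripper=[1,1,1],
)

```text
time_s: 12.65
tool_pos: [0.2565, 0.396, 0.4537]
tool_rot: [157.0, 9.2, 26.1]
force: [34.0, -33.5, 24.9]
grip_width: 0.0871
```

```bash
python3 -c "
from h import *
to([.03,.5,.66])
print(st()[1].round(3))"
```

```text
t 12.65 pos [0.2565 0.396  0.4537] rot [156.97   9.18  26.08] q [-120.    20.1   71.2   72.7   -0.8  117.6  -19.5]
cm [-18.87 -10.78 -23.98]
[[ 0.887  0.461  0.04 ]
 [ 0.434 -0.799 -0.416]
 [-0.16   0.386 -0.908]]
```

carry_out(
  translation=[
    [0,0,0],
    [0,0,0],
  ],
  turn=[0,0],
  gripper=[1,1],
)

```text
time_s: 12.9
tool_pos: [0.2585, 0.3946, 0.4543]
tool_rot: [157.3, 9.3, 25.9]
force: [-0.4, -1.0, 0.3]
grip_width: 0.0869
```

```bash
python3 - <<'E'
from h import *
from cell import read_camera
o=telemetry.get_obs(); print(o["force"],o["qpos"].round(2),o["tool_rot"].round(2),o["joint_velocities"].round(1))
cv2.imwrite("pics/side1.png",read_camera("side")[:,:,::-1]); cv2.imwrite("pics/scene1.png",read_camera("scene")[:,:,::-1])
E
```

```text
[-0.41012855 -1.00272731  0.30433228] [-119.67   19.83   71.08   72.69   -0.96  117.58  -19.46] [157.32   9.25  25.88] [ 1.5  0.2  0.5 -0.3  0.   0.1  0. ]
```

View pics/side1.png

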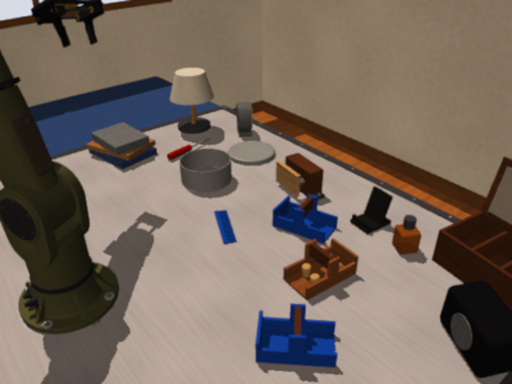

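View pics/scene1.png

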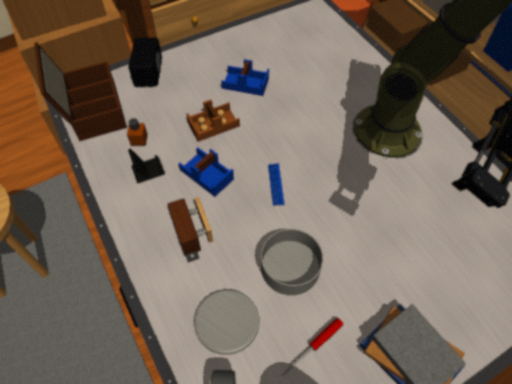

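```bash
cat > kin.py <<'E'
from h import *
# q(7), pos, rot
DATA=[
([-66.34391825,18.43849985,-4.01475936,83.17556592,1.2956454,78.54113109,-3.26095479],[0.25223521,0.59847106,0.22946193],[179.993,0.10992,67.1521]),
([-98.56305011,14.44597161,47.00360187,39.70160577,-16.2953959,117.61029168,4.48123885],[0.21967382,0.53042528,0.67829126],[-178.8924,-12.058,67.10205]),
([-98.3470783,14.46521341,46.67681275,39.66500984,-16.1916283,117.593113,4.44862207],[0.2199,0.5308,0.678],[-178.9,-12.0,67.1]),
([-109.77564835,6.06140288,45.41402441,66.87873295,-5.71239314,96.91395945,1.03974223],[0.2291,0.5616,0.528],[-179.1,-11.9,67.2]),
([-90.97961425,-17.12417582,14.78825558,104.29028875,5.28913154,80.14454516,-8.94405168],[0.1704,0.4313,0.3637],[-179.1,-12.2,67.7]),
([-62.62095315,-17.1241603,-7.68635202,109.38053202,-1.92676075,80.07532379,-3.10433336],[0.1554,0.3918,0.3179],[-179.92,-7.53,66.8]),
([-50.1,-6.6,9.,82.,-3.2,98.,-16.],[0.3739,0.3123,0.485],[-174.17,-5.16,25.38]),
([-11.,7.8,-15.3,42.6,-4.7,117.6,-3.1],[0.4801,0.2181,0.6908],[-173.52,-12.09,24.77]),
([-20.4,19.7,0.5,18.1,-10.2,117.6,-1.8],[0.5708,0.2398,0.7705],[-172.51,-24.66,23.13]),
([10.9,4.6,-31.3,23.4,-7.8,117.6,-1.2],[0.4377,0.1548,0.879],[-171.87,-35.21,21.68]),
([-3.6,-10.5,-14.2,111.5,-17.9,45.1,14.7],[0.5727,0.2395,0.3175],[-171.87,-35.24,21.62]),
([15.4,-17.3,-38.,129.9,-12.4,47.3,8.6],[0.4101,0.1736,0.1309],[178.02,-16.87,24.76]),
([5.9,-17.2,-49.3,139.5,6.1,66.7,-16.6],[0.2229,0.0647,0.0601],[158.17,9.33,25.2]),
([9.1,11.,-50.7,100.5,26.4,88.5,-20.1],[0.4546,0.1583,0.2232],[158.41,9.07,24.79]),
([-119.67,19.83,71.08,72.69,-0.96,117.58,-19.46],[0.2585,0.3946,0.4543],[157.32,9.25,25.88]),
]
AX=['z','y','z','y','z','y','z']
def fk(q,p,s):
    # p: h,a2 | L1,a4 | L2,a6 | L3,a7 , yaw0
    R=np.eye(3);x=np.zeros(3);q=np.radians(q)
    off={0:(0,0,0),1:(p[1],0,p[0]),2:(0,0,0),3:(p[3],0,p[2]),4:(p[8],0,0),5:(p[5],0,p[4]),6:(0,0,0)}
    for i in range(7):
        x=x+R@np.array(off[i])
        R=R@Ro.from_euler(AX[i],s[i]*q[i]).as_matrix()
    x=x+R@np.array([p[7],0,p[6]])
    R=R@Ro.from_euler('z',p[9]).as_matrix()
    return x,R
def res(p,s):
    r=[]
    for q,X,e in DATA:
        x,R=fk(q,p,s); r.append((x-X)*1000); r.append(Ro.from_matrix(R.T@Ro.from_euler('xyz',e,degrees=True).as_matrix()).as_rotvec()*200)
    return np.concatenate(r)
E
python3 - <<'E'
from kin import *
import itertools
best=[]
for s3,s5,s7 in itertools.product([1,-1],repeat=3):
  for s2,s4,s6 in [(1,1,1)]:
    for y0 in (0,np.pi):
      s=[-1,s2,s3,s4,s5,s6,s7]
      r=least_squares(res,[.35,0,.4,0,.4,0,.25,0,0,y0],args=(s,)); best.append((r.cost,s,r.x))
best.sort(key=lambda b:b[0])
for b in best[:3]: print(b[0],b[1],b[2].round(4))
print(res(best[0][2],best[0][1]).reshape(-1,6).round(1))
E
```

```text
3602.2128954292602 [-1, 1, -1, 1, -1, 1, -1] [ 0.2554  0.006   0.4567 -0.0213  0.4987 -0.053   0.3489 -0.0308  0.0632
 -3.1416]
3602.2128954292643 [-1, 1, -1, 1, -1, 1, -1] [ 0.2554  0.006   0.4567 -0.0213  0.4987 -0.053   0.3489 -0.0308  0.0632
  3.1416]
40286.52025771706 [-1, 1, -1, 1, -1, 1, 1] [ 0.2633  0.0093  0.4601  0.0145  0.5256 -0.0568  0.3495  0.0358  0.0724
 -3.0012]
[[-25.1   6.9   7.   -0.   -0.   -0. ]
 [-14.4   3.2  -0.8  -0.   -0.   -0. ]
 [-14.5   3.3  -0.8   0.   -0.1   0. ]
 [-23.2  -1.7  -0.6   0.   -0.   -0. ]
 [-29.5   4.9  -2.6  -0.1   0.2  -0.1]
 [-18.3  11.8  -5.1   0.   -0.   -0. ]
 [-10.3  12.2  -6.3   0.1   0.1   0.3]
 [  0.8  22.   -1.3   0.1   0.    0. ]
 [ -1.1  18.4   7.8  -0.2   0.1   0.3]
 [  7.   17.1   6.    0.2   0.   -0.3]
 [ -9.1   4.5   9.4  -0.1  -0.   -0. ]
 [  1.8   7.7   7.2   0.1  -0.3  -0.2]
 [ -0.9  17.6  -6.4  -0.2   0.   -0.1]
 [-19.8  32.6  -1.9   0.1   0.1   0.1]
 [-14.1  -9.1 -11.6  -0.    0.   -0. ]]
```

```bash
cat >> kin.py <<'E'
S=[-1,1,-1,1,-1,1,-1]
def fk2(q,p):
    p=np.asarray(p).reshape(7,3); R=np.eye(3);x=np.zeros(3);q=np.radians(q)
    # p[0] base, offsets between
    for i in range(7):
        x=x+R@p[i] if i<6 else x
        R=R@Ro.from_euler(AX[i],S[i]*q[i]).as_matrix()
    x=x+R@p[6]
    return x,R@np.diag([-1.,-1,1])
def res2(p): return np.concatenate([(fk2(q,p)[0]-X)*1000 for q,X,e in DATA]+[np.asarray(p)*1])
P0=np.zeros((7,3));P0[1,2]=.25;P0[3,2]=.45;P0[5,2]=.5;P0[6,2]=.35
E
python3 - <<'E'
from kin import *
r=least_squares(res2,P0.ravel()); print(r.x.reshape(7,3).round(4)); print(r.fun[:45].reshape(-1,3).round(1))
np.save("P.npy",r.x)
E
```

```text
[[-3.000e-04 -1.000e-04  1.246e-01]
 [-0.000e+00 -7.800e-03  1.246e-01]
 [-1.000e-04 -7.800e-03  2.340e-01]
 [ 2.000e-04 -5.300e-03  2.340e-01]
 [-4.000e-04 -5.300e-03  2.566e-01]
 [ 6.000e-04 -9.000e-04  2.566e-01]
 [ 0.000e+00  3.000e-04  3.604e-01]]
[[ 0.   0.1 -0.1]
 [ 0.   0.   0. ]
 [ 0.   0.   0.1]
 [ 0.  -0.1 -0.1]
 [ 0.1 -0.  -0. ]
 [-0.1 -0.1 -0. ]
 [-0.3 -0.   0.2]
 [-0.2  0.1  0. ]
 [-0.1  0.6 -0.2]
 [ 0.1 -0.4  0. ]
 [-0.1  0.1 -0. ]
 [ 0.2 -0.3  0.2]
 [ 0.1  0.1 -0.3]
 [-0.1 -0.1  0.1]
 [ 0.3  0.1  0.1]]
```

```bash
cat > sim.py <<'E'
from kin import *
P=np.load("P.npy")
LO=np.array([-163.93,-17.29,-79.2,3.27,-89.18,5.43,-154.24]);HI=np.array([163.93,119.83,71.16,140.29,269.18,117.66,154.24])
VM=np.array([147.25,147.25,180,180,180,180,180])*.7/8
W=0.3;REG=1e-3
def ik(q0,x,R,w=None,reg=None,rate=True):
    w=W if w is None else w; reg=REG if reg is None else reg
    lo=np.maximum(LO,q0-VM) if rate else LO; hi=np.minimum(HI,q0+VM) if rate else HI
    def f(q):
        a,B=fk2(q,P); return np.r_[a-x, w*Ro.from_matrix(R@B.T).as_rotvec(), reg*np.radians(q-q0)]
    r=least_squares(f,np.clip(q0,lo+1e-6,hi-1e-6),bounds=(lo-1e-9,hi+1e-9),xtol=1e-8,ftol=1e-8)
    return r.x
def call(q,rows,turns=None,**k):
    x0,R0=fk2(q,P); turns=turns or [0]*len(rows); out=[]
    for d,t in zip(rows,turns):
        xt=x0+R0@np.array(d)/100; Rt=R0@Ro.from_euler('z',t).as_matrix()
        xc,Rc=fk2(q,P); dx=xt-xc; n=np.linalg.norm(dx); dx*=min(1,.0625/max(n,1e-9))
        rv=Ro.from_matrix(Rt@Rc.T).as_rotvec(); m=np.linalg.norm(rv); rv*=min(1,np.radians(10.7)/max(m,1e-9))
        q=ik(q,xc+dx,Ro.from_rotvec(rv).as_matrix()@Rc,**k); out.append(q)
    return q
def show(q,lbl=""):
    x,R=fk2(q,P); print(lbl,"x",x.round(3),"toolz",R[:,2].round(3),"rot",Ro.from_matrix(R).as_euler('xyz',degrees=True).round(1),"q",q.round(1))
E
cat > t.py <<'E'
from sim import *
D=[np.array(d[0]) for d in DATA]
C=[([-20.3,17.6,-2.4,24,-7.8,117.6,-2.3],[[50,0,-60]]*5,D[8]),
 (D[8],[[0,0,-80]]*3,np.array([-9.1,8.7,-12.8,25.7,-7.3,117.6,-1.8])),
 (D[10],[[-70,0,-50]]*3,D[11]),
 (D[11],[[1.5,.2,-5],[3,.4,-10],[-3,.4,-12],[-9,.4,-13],[-15,.4,-15]],D[12]),
 (D[13],[[.4,-3,-5.6],[.8,-6,-11.2],[1.2,-9,-16.8],[1.5,-12,-22.4],[1.8,-14.8,-28]],None)]
for w,reg in [(.1,1e-3),(.3,1e-3),(.3,.03),(1,1e-3),(1,.03)]:
    print("==",w,reg)
    for q,rows,ref in C:
        show(call(np.array(q,float),rows,w=w,reg=reg),"sim")
        if ref is not None: show(ref,"obs")
E
time python3 t.py
```

```text
== 0.1 0.001
sim x [0.647 0.253 0.999] toolz [ 0.774  0.464 -0.431] rot [-162.6  -63.1   11.6] q [-20.3  22.3  64.6   3.3 -74.   92.7  -1.4]
obs x [0.571 0.24  0.77 ] toolz [ 0.328  0.283 -0.901] rot [-172.5  -24.6   23.2] q [-20.4  19.7   0.5  18.1 -10.2 117.6  -1.8]
sim x [0.505 0.187 0.923] toolz [ 0.572  0.392 -0.72 ] rot [-170.   -43.    19.8] q [-15.6  16.4  20.3   3.3 -34.2 117.7  -2.4]
obs x [0.487 0.189 0.821] toolz [ 0.381  0.305 -0.873] rot [-172.2  -28.2   22.5] q [ -9.1   8.7 -12.8  25.7  -7.3 117.6  -1.8]
sim x [0.421 0.158 0.316] toolz [ 0.143  0.376 -0.915] rot [-164.   -17.7   25.8] q [  2.8 -17.3  -8.2 112.8 -24.5  74.7  27.6]
obs x [0.41  0.173 0.131] toolz [ 0.279  0.09  -0.956] rot [178.  -17.   24.7] q [ 15.4 -17.3 -38.  129.9 -12.4  47.3   8.6]
sim x [0.263 0.107 0.228] toolz [-0.175 -0.126 -0.976] rot [177.4  12.2  23.6] q [-18.6 -17.3  -8.7 120.2  -0.6  89.2  -2.7]
obs x [0.223 0.065 0.06 ] toolz [ 0.021 -0.4   -0.916] rot [158.2   9.3  25.2] q [  5.9 -17.2 -49.3 139.5   6.1  66.7 -16.6]
sim x [0.4   0.394 0.42 ] toolz [ 0.033 -0.375 -0.926] rot [159.3   8.  
[... 4035 characters left out ...]
x [0.525 0.181 0.294] toolz [ 0.465  0.344 -0.816] rot [-171.5  -34.4   21.7] q [ -3.3 -17.3  -8.1 119.3 -22.6  47.2  23.6]
obs x [0.41  0.173 0.131] toolz [ 0.279  0.09  -0.956] rot [178.  -17.   24.7] q [ 15.4 -17.3 -38.  129.9 -12.4  47.3   8.6]
sim x [0.414 0.174 0.198] toolz [ 0.263  0.083 -0.961] rot [178.  -15.9  24.7] q [-1.780e+01 -1.730e+01 -9.000e+00  1.244e+02 -1.000e-01  5.690e+01
 -2.400e+00]
obs x [0.223 0.065 0.06 ] toolz [ 0.021 -0.4   -0.916] rot [158.2   9.3  25.2] q [  5.9 -17.2 -49.3 139.5   6.1  66.7 -16.6]
sim x [0.399 0.388 0.412] toolz [ 0.023 -0.393 -0.919] rot [158.5   8.9  24.9] q [-27.2  23.1 -42.8  64.9  27.5 117.7 -35.3]
real	0m3.740s
user	0m4.278s
sys	0m0.087s
```

```bash
cat > sim2.py <<'E'
from sim import *
def jac(q):
    x,R=fk2(q,P); J=np.zeros((6,7)); h=1e-4
    for i in range(7):
        d=q.copy(); d[i]+=np.degrees(h); a,B=fk2(d,P); J[:3,i]=(a-x)/h; J[3:,i]=Ro.from_matrix(B@R.T).as_rotvec()/h
    return x,R,J
def ik2(q,xt,Rt,N=50,lam=.05,w=1.,sub=True,step=np.inf):
    q0=q.copy()
    Wm=np.diag([1,1,1,w,w,w])
    for _ in range(N):
        x,R,J=jac(q); e=Wm@np.r_[xt-x,Ro.from_matrix(Rt@R.T).as_rotvec()]; J=Wm@J
        if np.linalg.norm(e)<1e-5: break
        dq=np.degrees(J.T@np.linalg.solve(J@J.T+lam**2*np.eye(6),e)); 
        m=np.abs(dq).max(); dq*=min(1,step/max(m,1e-9))
        q=np.clip(q+dq,LO,HI)
    return q
def call2(q,rows,turns=None,tr=False,**k):
    x0,R0=fk2(q,P); turns=turns or [0]*len(rows)
    for d,t in zip(rows,turns):
        xt=x0+R0@np.array(d)/100; Rt=R0@Ro.from_euler('z',t).as_matrix()
        xc,Rc=fk2(q,P); dx=xt-xc; n=np.linalg.norm(dx); dx*=min(1,.0625/max(n,1e-9))
        rv=Ro.from_matrix(Rt@Rc.T).as_rotvec(); m=np.linalg.norm(rv); rv*=min(1,np.radians(10.7)/max(m,1e-9))
        qn=ik2(q,xc+dx,Ro.from_rotvec(rv).as_matrix()@Rc,**k)
        s=np.abs((qn-q)/VM).max(); q=q+(qn-q)*min(1,1/s) if s>0 else q
        if tr: show(q," ..")
    return q
E
cat > t2.py <<'E'
from sim2 import *
D=[np.array(d[0]) for d in DATA]
C=[([-20.3,17.6,-2.4,24,-7.8,117.6,-2.3],[[50,0,-60]]*5,D[8]),
 (D[10],[[-70,0,-50]]*3,D[11]),
 (D[11],[[1.5,.2,-5],[3,.4,-10],[-3,.4,-12],[-9,.4,-13],[-15,.4,-15]],D[12]),
 (np.array([-64.95303238,-17.11843376,-5.19176492,105.04872499,-1.85634028,80.21772375,-2.10767994]),[[-6,0,0],[-12,0,0]],D[5]),]
for N,lam,w in [(5,.05,1),(20,.05,1),(100,.05,1),(20,.05,.3),(100,.01,1),(20,.2,.5)]:
    print("==",N,lam,w)
    for q,rows,ref in C:
        show(call2(np.array(q,float),rows,N=N,lam=lam,w=w),"sim")
        show(ref,"obs")
E
time python3 t2.py
```

```text
== 5 0.05 1
sim x [0.725 0.3   0.609] toolz [ 0.204  0.237 -0.95 ] rot [-172.   -16.5   22.9] q [-20.7  42.6   3.9   3.3 -13.5 117.7  -2.1]
obs x [0.571 0.24  0.77 ] toolz [ 0.328  0.283 -0.901] rot [-172.5  -24.6   23.2] q [-20.4  19.7   0.5  18.1 -10.2 117.6  -1.8]
sim x [0.341 0.153 0.087] toolz [ 0.131  0.322 -0.938] rot [-164.8  -13.6   18.7] q [ -3.3 -17.3  -8.  139.1 -25.7  49.4  24.8]
obs x [0.41  0.173 0.131] toolz [ 0.279  0.09  -0.956] rot [178.  -17.   24.7] q [ 15.4 -17.3 -38.  129.9 -12.4  47.3   8.6]
sim x [0.208 0.118 0.103] toolz [-0.258  0.114 -0.959] rot [-167.9   11.2   23.8] q [  0.9 -17.3 -17.5 135.6 -16.   74.5  13.5]
obs x [0.223 0.065 0.06 ] toolz [ 0.021 -0.4   -0.916] rot [158.2   9.3  25.2] q [  5.9 -17.2 -49.3 139.5   6.1  66.7 -16.6]
sim x [0.125 0.319 0.238] toolz [-0.051 -0.044 -0.998] rot [-178.3    3.4   67.7] q [-63.9 -17.3  -5.7 118.3  -3.6  82.3  -1.1]
obs x [0.155 0.392 0.318] toolz [ 0.05   0.121 -0.991] rot [-179.9   -7.5   66.8] q [-62.6 -17.1  -7.7 109.4  -1.9  80.1  -3.1]
== 20 0.05 1
sim x [0.735 0.263 0.616] toolz [ 0.211  0.259 -0.942] ro
[... 4496 characters left out ...]
33.1 -25.9  46.4  26.9]
obs x [0.41  0.173 0.131] toolz [ 0.279  0.09  -0.956] rot [178.  -17.   24.7] q [ 15.4 -17.3 -38.  129.9 -12.4  47.3   8.6]
sim x [0.268 0.121 0.09 ] toolz [-0.06   0.024 -0.998] rot [-177.3    2.6   24.2] q [-10.9 -17.3 -13.2 135.7  -7.3  64.    4.1]
obs x [0.223 0.065 0.06 ] toolz [ 0.021 -0.4   -0.916] rot [158.2   9.3  25.2] q [  5.9 -17.2 -49.3 139.5   6.1  66.7 -16.6]
sim x [0.134 0.341 0.261] toolz [-0.03   0.007 -1.   ] rot [-178.3    0.2   67.7] q [-62.6 -17.3  -6.6 115.6  -3.7  81.8  -0.6]
obs x [0.155 0.392 0.318] toolz [ 0.05   0.121 -0.991] rot [-179.9   -7.5   66.8] q [-62.6 -17.1  -7.7 109.4  -1.9  80.1  -3.1]
real	0m10.150s
user	0m10.224s
sys	0m0.194s
```

```bash
cat > t3.py <<'E'
from sim import *
D=[np.array(d[0]) for d in DATA]
l1=[[.4,-3,-5.6],[.8,-6,-11.2],[1.2,-9,-16.8],[1.5,-12,-22.4],[1.8,-14.8,-28]]
l2=[[-5,-2.4,-3],[-10,-4.8,-6],[-15,-7.2,-9],[-20,-9.6,-12],[-25,-12,-15]]
m=np.array([-91.5,17.7,36.3,70,5.4,117.5,-26.3])
b=np.array([-90.97961425,-17.12417582,14.78825558,104.29028875,5.28913154,80.14454516,-8.94405168])
b2=np.array([-64.95303238,-17.11843376,-5.19176492,105.04872499,-1.85634028,80.21772375,-2.10767994])
for w,reg in [(.5,1e-3),(.7,1e-3),(1,1e-3),(.7,.01),(.7,.1)]:
    print("==",w,reg)
    k=dict(w=w,reg=reg)
    q=call(D[8],[[0,0,-80]]*3,**k); show(q,"sim"); show(np.array([-9.1,8.7,-12.8,25.7,-7.3,117.6,-1.8]),"obs")
    q=call(D[13],l1,**k); show(q,"sim"); q=call(q,l2,**k); show(q,"sim");show(m,"obs")
    q=call(m,[[0,10,-80]]*3,**k); show(q,"sim"); show(D[14],"obs")
    q=call(b,[[-4,0,0],[-8,0,0]],**k); show(q,"sim"); show(b2,"obs")
    q=call(b2,[[-6,0,0],[-12,0,0]],**k); show(q,"sim"); show(D[5],"obs")
E
python3 t3.py
```

```text
== 0.5 0.001
sim x [0.488 0.19  0.829] toolz [ 0.395  0.314 -0.864] rot [-172.   -29.3   22.5] q [ -9.7   9.2 -12.   24.1  -7.7 117.7  -1.8]
obs x [0.487 0.189 0.821] toolz [ 0.381  0.305 -0.873] rot [-172.2  -28.2   22.5] q [ -9.1   8.7 -12.8  25.7  -7.3 117.6  -1.8]
sim x [0.399 0.391 0.415] toolz [ 0.027 -0.386 -0.922] rot [158.8   8.6  25. ] q [-27.6  23.  -42.5  64.4  27.5 117.7 -35.2]
sim x [0.164 0.427 0.465] toolz [ 0.048 -0.322 -0.946] rot [161.9   5.9  26. ] q [-92.    6.8  16.5  73.3   6.1 117.7 -46.4]
obs x [0.296 0.406 0.424] toolz [ 0.001 -0.449 -0.894] rot [155.8  11.6  24.1] q [-91.5  17.7  36.3  70.    5.4 117.5 -26.3]
sim x [0.315 0.421 0.475] toolz [ 0.077 -0.387 -0.919] rot [157.6   6.4  26.4] q [-107.    24.3   65.4   63.9   -2.3  117.7  -14.6]
obs x [0.259 0.395 0.454] toolz [ 0.035 -0.412 -0.911] rot [157.3   9.3  25.9] q [-119.7   19.8   71.1   72.7   -1.   117.6  -19.5]
sim x [0.156 0.398 0.347] toolz [ 0.043  0.145 -0.988] rot [-179.1   -8.7   67.7] q [-65.2 -17.3  -5.1 106.4  -2.   82.1  -2.3]
obs x [0.165 0.417 0.362] toolz [ 0.065  0.194 -0.979] rot [-179
[... 5323 characters left out ...]
8.9  25.3] q [-95.5  20.1  45.2  65.5   3.5 117.7 -21.7]
obs x [0.259 0.395 0.454] toolz [ 0.035 -0.412 -0.911] rot [157.3   9.3  25.9] q [-119.7   19.8   71.1   72.7   -1.   117.6  -19.5]
sim x [0.158 0.412 0.348] toolz [ 0.054  0.166 -0.985] rot [-179.3  -10.    67.7] q [-81.3 -17.3   6.7 106.3   2.5  80.8  -7.2]
obs x [0.165 0.417 0.362] toolz [ 0.065  0.194 -0.979] rot [-179.2  -11.8   67.8] q [-65.  -17.1  -5.2 105.   -1.9  80.2  -2.1]
sim x [0.158 0.402 0.343] toolz [ 0.049  0.155 -0.987] rot [-179.2   -9.3   67.8] q [-63.5 -17.3  -6.4 106.9  -2.4  81.   -1.8]
obs x [0.155 0.392 0.318] toolz [ 0.05   0.121 -0.991] rot [-179.9   -7.5   66.8] q [-62.6 -17.1  -7.7 109.4  -1.9  80.1  -3.1]
```

```bash
cat > sim3.py <<'E'
from sim import *
def ik3(q0,x,R,w,reg):
    def f(q):
        a,B=fk2(q,P); return np.r_[a-x, w*Ro.from_matrix(R@B.T).as_rotvec(), reg*np.radians(q-q0)]
    return least_squares(f,np.clip(q0,LO+1e-4,HI-1e-4),bounds=(LO,HI),xtol=1e-8,ftol=1e-8).x
def call3(q,rows,turns=None,w=.55,reg=1e-3,mode="joint",ret=False):
    x0,R0=fk2(q,P); turns=turns or [0]*len(rows); out=[]
    for d,t in zip(rows,turns):
        xt=x0+R0@np.array(d)/100; Rt=R0@Ro.from_euler('z',t).as_matrix()
        xc,Rc=fk2(q,P); dx0=xt-xc; n=np.linalg.norm(dx0)
        rv0=Ro.from_matrix(Rt@Rc.T).as_rotvec(); m=np.linalg.norm(rv0)
        f=1.
        s=min(1,.0625/max(n,1e-9)) ; s2=min(1,np.radians(10.7)/max(m,1e-9))
        if mode!="sep": s=s2=min(s,s2)
        for it in range(8):
            qn=ik3(q,xc+dx0*s*f,Ro.from_rotvec(rv0*s2*f).as_matrix()@Rc,w,reg)
            r=np.abs((qn-q)/VM).max()
            if r<=1 or mode!="pose": break
            f/=2
        q=q+(qn-q)*min(1,1/max(r,1e-9)); out.append(q)
    return (q,out) if ret else q
E
cat > t4.py <<'E'
from sim3 import *
D=[np.array(d[0]) for d in DATA]
l1=[[.4,-3,-5.6],[.8,-6,-11.2],[1.2,-9,-16.8],[1.5,-12,-22.4],[1.8,-14.8,-28]]
l2=[[-5,-2.4,-3],[-10,-4.8,-6],[-15,-7.2,-9],[-20,-9.6,-12],[-25,-12,-15]]
m=np.array([-91.5,17.7,36.3,70,5.4,117.5,-26.3])
b=D[4]; b2=np.array([-64.95303238,-17.11843376,-5.19176492,105.04872499,-1.85634028,80.21772375,-2.10767994])
for w,reg,mode in [(.55,1e-3,"joint"),(.55,1e-3,"pose"),(.55,1e-3,"sep"),(.55,1e-2,"joint")]:
    print("==",w,reg,mode)
    k=dict(w=w,reg=reg,mode=mode)
    for q,rows,ref in [(D[8],[[0,0,-80]]*3,np.array([-9.1,8.7,-12.8,25.7,-7.3,117.6,-1.8])),
      (m,[[0,10,-80]]*3,D[14]),(b,[[-4,0,0],[-8,0,0]],b2),(b2,[[-6,0,0],[-12,0,0]],D[5]),
      (D[10],[[-70,0,-50]]*3,D[11]), (D[11],[[1.5,.2,-5],[3,.4,-10],[-3,.4,-12],[-9,.4,-13],[-15,.4,-15]],D[12])]:
        show(call3(q,rows,**k),"sim");show(ref,"obs")
    q=call3(D[13],l1,**k); show(q,"sim"); q=call3(q,l2,**k); show(q,"sim");show(m,"obs")
E
python3 t4.py
```

```text
== 0.55 0.001 joint
sim x [0.491 0.189 0.847] toolz [ 0.428  0.329 -0.842] rot [-171.7  -31.7   22.1] q [-11.3  10.   -9.3  20.8  -8.8 117.7  -1.8]
obs x [0.487 0.189 0.821] toolz [ 0.381  0.305 -0.873] rot [-172.2  -28.2   22.5] q [ -9.1   8.7 -12.8  25.7  -7.3 117.6  -1.8]
sim x [0.313 0.425 0.482] toolz [ 0.088 -0.372 -0.924] rot [158.2   5.5  26.7] q [-107.5   23.9   65.3   63.1   -2.3  117.7  -15. ]
obs x [0.259 0.395 0.454] toolz [ 0.035 -0.412 -0.911] rot [157.3   9.3  25.9] q [-119.7   19.8   71.1   72.7   -1.   117.6  -19.5]
sim x [0.161 0.406 0.353] toolz [ 0.052  0.168 -0.984] rot [-179.1  -10.1   67.7] q [-65.2 -17.3  -4.9 105.9  -2.   81.2  -2.1]
obs x [0.165 0.417 0.362] toolz [ 0.065  0.194 -0.979] rot [-179.2  -11.8   67.8] q [-65.  -17.1  -5.2 105.   -1.9  80.2  -2.1]
sim x [0.154 0.39  0.342] toolz [ 0.035  0.122 -0.992] rot [-179.2   -7.3   67.8] q [-61.3 -17.3  -8.  106.7  -3.   83.1  -1. ]
obs x [0.155 0.392 0.318] toolz [ 0.05   0.121 -0.991] rot [-179.9   -7.5   66.8] q [-62.6 -17.1  -7.7 109.4  -1.9  80.1  -3.1]
sim x [0.505 0.175 0.3  ] toolz [ 0.396  0.348 -
[... 6051 characters left out ...]
.4 -17.3 -38.  129.9 -12.4  47.3   8.6]
sim x [0.388 0.164 0.203] toolz [ 0.184  0.045 -0.982] rot [178.  -10.8  24.5] q [-1.820e+01 -1.730e+01 -8.800e+00  1.229e+02 -1.000e-01  6.360e+01
 -2.500e+00]
obs x [0.223 0.065 0.06 ] toolz [ 0.021 -0.4   -0.916] rot [158.2   9.3  25.2] q [  5.9 -17.2 -49.3 139.5   6.1  66.7 -16.6]
sim x [0.405 0.378 0.403] toolz [ 0.016 -0.398 -0.917] rot [158.4   9.4  24.7] q [-27.6  22.2 -39.8  66.4  26.4 116.4 -33.7]
sim x [0.286 0.406 0.431] toolz [ 0.018 -0.442 -0.897] rot [155.8  10.6  24.6] q [-91.5  16.2  33.9  70.3   6.6 117.7 -28.1]
obs x [0.296 0.406 0.424] toolz [ 0.001 -0.449 -0.894] rot [155.8  11.6  24.1] q [-91.5  17.7  36.3  70.    5.4 117.5 -26.3]
```

```bash
cat > plan.py <<'E'
from sim3 import *
import itertools,sys
from concurrent.futures import ProcessPoolExecutor
DIRS=[np.array(d)/np.linalg.norm(d) for d in itertools.product([-1,0,1],repeat=3) if any(d)]
def ex(a):
    q,d,n=a
    _,R=fk2(q,P); rows=[list(R.T@d*80)]*n   # far target
    q2,out=call3(q,rows,ret=True,mode="sep"); return q2,out
def score(q,out,goal):
    x,R=fk2(q,P); ang=np.degrees(np.arccos(np.clip(R[:,2]@goal,-1,1)))
    pen=0
    for o in out:
        z=fk2(o,P)[0]; pen+=1000*max(0,.33-z[2]); pen+=max(0,abs(o[2]+4)-62)*3; pen+=200*max(0,.38-np.hypot(z[0],z[1]))
    return ang+pen+.02*abs(q[2])
def plan(q0,goal,n=3,depth=6,beam=6,tol=1.5):
    B=[(score(q0,[],goal),q0,[])]
    with ProcessPoolExecutor() as pool:
      for k in range(depth):
        jobs=[(b[1],d,n) for b in B for d in DIRS]; par=[(b,d) for b in B for d in DIRS]
        C=[]
        for (b,d),(q,out) in zip(par,pool.map(ex,jobs,chunksize=4)): C.append((score(q,out,goal),q,b[2]+[d]))
        C.sort(key=lambda c:c[0]); B=[]
        for c in C:
            if all(np.abs(c[1]-b[1]).max()>3 for b in B): B.append(c)
            if len(B)==beam: break
        print(k,round(B[0][0],2),[d.round(2).tolist() for d in B[0][2]][-1],flush=True); show(B[0][1])
        if B[0][0]<tol: break
    return B[0]
E
cat > p1.py <<'E'
from plan import *
import os; print(os.cpu_count())
q=np.array([-119.67,19.83,71.08,72.69,-.96,117.58,-19.46])
b=plan(q,np.array([0,0,-1.]),n=3,depth=7,beam=5)
for d in b[2]: print(d.round(2))
E
time python3 p1.py
```

```text
4
0 23.22 [0.0, 1.0, 0.0]
 x [0.259 0.555 0.405] toolz [ 0.057 -0.379 -0.924] rot [158.7   7.4  26.7] q [-92.2  31.1  35.4  53.8  -3.5 117.7 -31.2]
1 19.07 [-0.58, 0.58, 0.58]
 x [0.172 0.54  0.468] toolz [ 0.117 -0.289 -0.95 ] rot [161.9   2.1  28.6] q [-108.6   23.1   44.5   58.    -3.1  117.7  -36.9]
2 14.61 [0.0, 0.71, 0.71]
 x [0.035 0.642 0.432] toolz [ 0.059 -0.239 -0.969] rot [166.2   3.5  27.8] q [-99.9  29.8  17.5  47.1  -4.2 117.7 -56.9]
3 10.0 [0.0, 0.71, 0.71]
 x [0.038 0.695 0.447] toolz [ 0.067 -0.154 -0.986] rot [170.4   0.8  28.4] q [-97.7  34.8  16.6  37.   -5.1 117.7 -56.8]
4 5.25 [0.0, 0.71, 0.71]
 x [-0.05   0.73   0.459] toolz [ 0.033 -0.081 -0.996] rot [175.    0.5  28.2] q [-100.6   38.2   12.    29.3   -6.3  117.7  -65.3]
5 1.01 [0.0, 0.71, 0.71]
 x [-0.132  0.754  0.471] toolz [ 0.009 -0.01  -1.   ] rot [179.2  -0.2  28.2] q [-105.    41.9   11.8   21.5   -8.4  117.7  -71.8]
[-0.71  0.71  0.  ]
[-0.58  0.58  0.58]
[-0.58  0.58  0.58]
[0.   0.71 0.71]
[-0.58  0.58  0.58]
[0.   0.71 0.71]
real	0m14.749s
user	0m54.469s
sys	0m0.278s
```

```bash
cat >> h.py <<'E'
def ground(c,px,z=0.):
    u=(np.array(px,float)-[c["cx"],c["cy"]])/c["fx"]; s=u.copy()
    for _ in range(10): s=u/(1+c["k1"]*(s@s))
    R=np.array(c["R"]);t=np.array(c["t"]); C=-R.T@t; d=R.T@np.r_[s,1]
    return C+d*(z-C[2])/d[2]
E
python3 - <<'E'
from h import *
from cell import get_calibration
D=get_calibration("side");S=get_calibration("scene")
print("lamp",ground(D,(193,127))); b=ground(D,(193,127))
for z in (.2,.25,.3): print(z,proj(D,[b[0],b[1],z]))
print("books",ground(S,(415,345)),"comb",ground(S,(277,185)),"lid",ground(S,(227,320)),"perf",ground(S,(137,138)),"stand",ground(S,(147,170)))
E
```

```text
lamp [0.71842462 0.63514871 0.        ]
0.2 [[189.03114602  78.05563384]]
0.25 [[187.99963368  65.03211489]]
0.3 [[186.95375328  51.68647487]]
books [0.36930378 0.58377311 0.        ] comb [0.42504312 0.00578444 0.        ] lid [0.74423717 0.2946739  0.        ] perf [ 0.72530904 -0.37148783  0.        ] stand [ 0.74433777 -0.23676717  0.        ]
```

```bash
cat > emit.py <<'E'
from plan import *
def emit(q,ds,n=3):
    for d in ds:
        d=np.array(d,float); d/=np.linalg.norm(d); _,R=fk2(q,P); t=(R.T@d*80).round(0); print("rows x%d"%n,t.tolist())
        q,out=call3(q,[list(t)]*n,ret=True,mode="sep"); show(q)
def cur(): return np.array(telemetry.get_obs()["qpos"])
E
python3 -c "
from emit import *
emit(cur(),[[-1,1,0],[-1,1,1],[-1,1,1],[0,1,1],[-1,1,1],[0,1,1]])"
```

```text
rows x3 [-26.0, -71.0, -25.0]
 x [0.131 0.512 0.415] toolz [ 0.043 -0.388 -0.921] rot [158.4   8.2  26.2] q [-107.9   21.2   37.4   66.1   -3.   117.7  -43.2]
rows x3 [-27.0, -42.0, -62.0]
 x [0.031 0.577 0.419] toolz [ 0.051 -0.322 -0.945] rot [161.9   6.1  27. ] q [-103.7   23.9   20.3   58.2   -3.6  117.7  -57. ]
rows x3 [-25.0, -45.0, -61.0]
 x [-0.066  0.63   0.427] toolz [ 0.044 -0.251 -0.967] rot [166.    4.5  27.4] q [-104.3   28.8   10.7   48.7   -4.2  117.7  -67.7]
rows x3 [22.0, -35.0, -69.0]
 x [-0.058  0.687  0.441] toolz [ 0.038 -0.166 -0.985] rot [170.5   2.5  27.8] q [-102.2   34.    11.1   38.4   -5.   117.7  -66.3]
rows x3 [-21.0, -54.0, -55.0]
 x [-0.147  0.719  0.451] toolz [ 0.023 -0.091 -0.996] rot [174.8   1.3  28. ] q [-106.9   38.7    9.8   29.3   -6.3  117.7  -73.6]
rows x3 [25.0, -45.0, -61.0]
 x [-0.132  0.755  0.471] toolz [ 0.009 -0.01  -1.   ] rot [179.2  -0.2  28.1] q [-104.9   42.    11.9   21.3   -8.4  117.7  -71.8]
```

carry_out(
  translation=[
    [-26,-71,-25],
    [-26,-71,-25],
    [-26,-71,-25],
  ],
  turn=[0,0,0],
  gripper=[1,1,1],
)

```text
time_s: 13.38
tool_pos: [0.1294, 0.5131, 0.4124]
tool_rot: [158.3, 8.3, 26.2]
force: [0.8, 1.1, -0.3]
grip_width: 0.0872
```

carry_out(
  translation=[
    [-27,-42,-62],
    [-27,-42,-62],
    [-27,-42,-62],
  ],
  turn=[0,0,0],
  gripper=[1,1,1],
)

```text
time_s: 13.75
tool_pos: [0.0418, 0.5483, 0.477]
tool_rot: [166.2, 1.7, 28.6]
force: [0.4, 0.8, -0.9]
grip_width: 0.0872
```

```bash
python3 -c "
from emit import *
show(cur())
plan(cur(),np.array([0,0,-1.]),n=3,depth=5,beam=5)[2]
emit(cur(),[[-1,1,1],[0,1,1],[-1,1,1],[0,1,1]])"
```

```text
x [0.042 0.549 0.477] toolz [ 0.089 -0.223 -0.971] rot [166.2   1.7  28.6] q [-90.5  16.4  -1.5  59.1   5.7 117.5 -61.1]
0 10.86 [0.0, 0.71, 0.71]
 x [0.05  0.621 0.494] toolz [ 0.1   -0.149 -0.984] rot [169.7  -0.9  29.2] q [-105.2   24.9   25.9   47.2   -4.   117.7  -53.2]
1 6.8 [-0.58, 0.58, 0.58]
 x [-0.128  0.662  0.491] toolz [ 0.076 -0.083 -0.994] rot [173.7  -1.5  29.2] q [-112.    30.1   16.2   38.5   -4.9  117.7  -70.5]
2 3.17 [-0.58, 0.58, 0.58]
 x [-0.239  0.633  0.522] toolz [ 0.047 -0.019 -0.999] rot [177.7  -1.8  29.2] q [-120.1   29.    14.3   35.9   -5.2  117.7  -80.7]
3 1.29 [-0.58, -0.58, 0.58]
 x [-0.362  0.425  0.586] toolz [ 0.009  0.013 -1.   ] rot [-179.6   -0.8   29.2] q [-147.8   12.7   20.    50.1   -3.9  117.7 -100.9]
rows x3 [-20.0, -50.0, -59.0]
 x [-0.038  0.609  0.487] toolz [ 0.088 -0.158 -0.983] rot [169.6  -0.   29. ] q [-110.9   23.5   22.    49.5   -3.9  117.7  -62.5]
rows x3 [27.0, -38.0, -65.0]
 x [-0.028  0.674  0.501] toolz [ 0.088 -0.073 -0.993] rot [173.8  -2.4  29.3] q [-105.6   30.1   19.4   37.7   -4.9  117.7  -61.2]
rows x3 [-16.0, -57.0, -53.0]
 x [-0.118  0.713  0.506] toolz [ 0.078  0.002 -0.997] rot [177.9  -4.   29.4] q [-109.5   35.5   17.7   28.3   -6.4  117.7  -68.5]
rows x3 [32.0, -47.0, -56.0]
 x [-0.099  0.753  0.523] toolz [ 0.07   0.082 -0.994] rot [-177.9   -5.8   29.4] q [-106.1   39.8   19.3   19.2   -9.1  117.7  -66.6]
```

```bash
python3 -c "
from emit import *
emit(cur(),[[-1,1,1],[-1,1,1],[-1,1,1]],n=2)
emit(cur(),[[-1,1,1],[-1,1,1],[-1,1,1]],n=3)"
```

```text
rows x2 [-20.0, -50.0, -59.0]
 x [-0.007  0.59   0.488] toolz [ 0.091 -0.177 -0.98 ] rot [168.5   0.3  28.9] q [-111.5   21.4   25.7   52.8   -3.7  117.7  -59.1]
rows x2 [-18.0, -52.0, -58.0]
 x [-0.071  0.633  0.497] toolz [ 0.087 -0.112 -0.99 ] rot [171.9  -1.2  29.2] q [-111.2   25.8   19.8   44.5   -4.3  117.7  -65.4]
rows x2 [-17.0, -56.0, -55.0]
 x [-0.132  0.67   0.505] toolz [ 0.076 -0.046 -0.996] rot [175.6  -2.5  29.3] q [-112.4   30.6   17.    35.9   -5.2  117.7  -70.5]
rows x3 [-20.0, -50.0, -59.0]
 x [-0.038  0.609  0.487] toolz [ 0.088 -0.158 -0.983] rot [169.6  -0.   29. ] q [-110.9   23.5   22.    49.5   -3.9  117.7  -62.5]
rows x3 [-18.0, -53.0, -57.0]
 x [-0.128  0.661  0.491] toolz [ 0.076 -0.083 -0.994] rot [173.7  -1.5  29.2] q [-112.1   30.    16.2   38.6   -4.9  117.7  -70.5]
rows x3 [-17.0, -57.0, -53.0]
 x [-0.21   0.698  0.494] toolz [ 0.055 -0.008 -0.998] rot [178.   -2.5  29.3] q [-115.    36.5   14.9   27.8   -6.5  117.7  -76.6]
```

carry_out(
  translation=[
    [-20,-50,-59],
    [-20,-50,-59],
    [-20,-50,-59],
  ],
  turn=[0,0,0],
  gripper=[1,1,1],
)

```text
time_s: 14.12
tool_pos: [-0.0285, 0.5959, 0.5076]
tool_rot: [170.7, -1.9, 29.0]
force: [-1.2, 1.0, -1.1]
grip_width: 0.0872
```

carry_out(
  translation=[
    [-19,-53,-57],
    [-19,-53,-57],
    [-19,-53,-57],
  ],
  turn=[0,0,0],
  gripper=[1,1,1],
)

```text
time_s: 14.5
tool_pos: [-0.1181, 0.6086, 0.5955]
tool_rot: [-178.4, -7.3, 30.8]
force: [-1.0, 1.4, -1.6]
grip_width: 0.0873
```

```bash
python3 -c "
from emit import *
show(cur())
for d in ([-1,1,1],[-1,0,1],[-2,1,1],[-1,-1,1],[-1,0,0]):
  print(d);emit(cur(),[d,d],n=2)"
```

```text
x [-0.118  0.609  0.596] toolz [ 0.095  0.09  -0.991] rot [-178.4   -7.3   30.8] q [-103.    19.5   -8.    39.8   10.8  117.5  -74.3]
[-1, 1, 1]
rows x2 [-10.0, -65.0, -46.0]
 x [-0.154  0.646  0.602] toolz [ 0.084  0.129 -0.988] rot [-176.1   -8.    30.6] q [-119.4   25.8   23.5   31.7   -4.6  117.7  -70.1]
rows x2 [-10.0, -66.0, -44.0]
 x [-0.209  0.68   0.606] toolz [ 0.068  0.193 -0.979] rot [-172.4   -9.1   30.5] q [-120.3   31.9   24.5   22.2   -7.8  117.7  -73.4]
[-1, 0, 1]
rows x2 [-41.0, -31.0, -61.0]
 x [-0.161  0.605  0.609] toolz [ 0.088  0.115 -0.989] rot [-176.9   -7.8   30.7] q [-123.6   20.8   23.5   37.7   -2.1  117.6  -72. ]
rows x2 [-41.0, -32.0, -61.0]
 x [-0.234  0.584  0.632] toolz [ 0.068  0.175 -0.982] rot [-173.4   -8.6   30.6] q [-134.2   21.4   31.1   34.9   -4.9  117.7  -77.2]
[-2, 1, 1]
rows x2 [-35.0, -63.0, -36.0]
 x [-0.174  0.636  0.596] toolz [ 0.085  0.117 -0.989] rot [-176.7   -7.7   30.6] q [-121.8   25.3   23.5   33.1   -4.2  117.6  -72.1]
rows x2 [-35.0, -63.0, -34.0]
 x [-0.26   0.658  0.592] toolz [ 0.067  0.169 -0.983] rot [-173.6   -8.3   30.6] q [-125.4   31.7   24.5   24.3   -7.1  117.7  -77.9]
[-1, -1, 1]
rows x2 [-57.0, 15.0, -54.0]
 x [-0.154  0.577  0.607] toolz [ 0.106  0.096 -0.99 ] rot [-178.4   -8.1   31. ] q [-126.1   17.3   23.5   42.5    0.5  117.6  -72.5]
rows x2 [-56.0, 14.0, -55.0]
 x [-0.206  0.517  0.629] toolz [ 0.097  0.132 -0.986] rot [-176.4   -8.7   31. ] q [-151.9   13.8   47.6   47.    -3.1  117.7  -76. ]
[-1, 0, 0]
rows x2 [-68.0, -41.0, -8.0]
 x [-0.193  0.612  0.586] toolz [ 0.093  0.088 -0.992] rot [-178.4   -7.2   30.7] q [-125.2   23.5   23.5   37.    -3.1  117.6  -74.4]
rows x2 [-68.0, -41.0, -7.0]
 x [-0.313  0.605  0.568] toolz [ 0.085  0.105 -0.991] rot [-177.3   -7.3   30.7] q [-133.4   28.9   24.9   31.7   -5.6  117.7  -83.6]
```

```bash
python3 -c "
from h import *
to([.12,.55,.45]); to([.33,.33,.40])"
```

```text
t 14.5 pos [-0.1181  0.6086  0.5955] rot [-178.38   -7.34   30.77] q [-103.    19.5   -8.    39.8   10.8  117.5  -74.3]
cm [15.46 17.68 16.17]
t 14.5 pos [-0.1181  0.6086  0.5955] rot [-178.38   -7.34   30.77] q [-103.    19.5   -8.    39.8   10.8  117.5  -74.3]
cm [21.56 47.48 21.15]
```

carry_out(
  translation=[
    [3,3.5,3.2],
    [6,7,6.4],
    [9,10.5,9.6],
    [12,14,13],
    [15.4,17.7,16.2],
  ],
  turn=[0,0,0,0,0],
  gripper=[1,1,1,1,1],
)

```text
time_s: 15.12
tool_pos: [0.121, 0.5479, 0.452]
tool_rot: [-177.9, -7.3, 30.9]
force: [-0.3, 0.7, 0.7]
grip_width: 0.0868
```

carry_out(
  translation=[
    [1.2,6,1],
    [2.4,12,2],
    [3.6,18,3],
    [4.8,24,4],
    [6.1,29.8,5],
  ],
  turn=[0,0,0,0,0],
  gripper=[1,1,1,1,1],
)

```text
time_s: 15.75
tool_pos: [0.3315, 0.3275, 0.4004]
tool_rot: [-177.9, -7.3, 30.8]
force: [0.5, 0.9, 0.9]
grip_width: 0.0866
```

```bash
python3 -c "
from emit import *
show(cur())
emit(cur(),[[-1,-1,0]]*5,n=1)
emit(cur(),[[-1,-1,0]]*3,n=2)"
```

```text
x [0.332 0.327 0.4  ] toolz [ 0.09   0.097 -0.991] rot [-177.9   -7.3   30.8] q [-69.4 -13.   17.2  96.5   4.5  88.4 -21.2]
rows x1 [-77.0, 19.0, -11.0]
 x [0.317 0.309 0.404] toolz [ 0.084  0.102 -0.991] rot [-177.4   -7.2   30.9] q [-56.5 -14.8   7.   97.9   1.7  89.1 -18.5]
rows x1 [-77.0, 19.0, -11.0]
 x [0.3   0.29  0.408] toolz [ 0.07   0.092 -0.993] rot [-177.5   -6.1   30.9] q [-43.6 -16.4  -2.6  98.8  -1.5  91.  -15.3]
rows x1 [-77.0, 19.0, -9.0]
 x [0.283 0.271 0.413] toolz [ 0.037  0.061 -0.997] rot [-178.1   -3.6   31. ] q [-36.3 -17.3  -7.7  98.6  -3.4  94.6 -13. ]
rows x1 [-77.0, 19.0, -6.0]
 x [0.271 0.256 0.421] toolz [-0.001  0.027 -1.   ] rot [-178.7   -0.8   31.1] q [-35.8 -17.3  -7.6  97.6  -3.5  98.5 -12.6]
rows x1 [-78.0, 19.0, -1.0]
 x [0.258 0.24  0.428] toolz [-0.038 -0.007 -0.999] rot [-179.2    2.1   31.1] q [-35.3 -17.3  -7.6  96.8  -3.5 102.2 -12.1]
rows x2 [-77.0, 19.0, -11.0]
 x [0.299 0.29  0.408] toolz [ 0.074  0.087 -0.993] rot [-177.9   -6.2   30.9] q [-43.6 -16.5  -2.9  98.9  -1.2  91.  -15.6]
rows x2 [-77.0, 19.0, -9.0]
 x [0.278 0.265 0.422] toolz [ 0.026  0.043 -0.999] rot [-178.6   -2.6   31. ] q [-36.4 -17.3  -7.6  97.5  -3.   96.8 -13.2]
rows x2 [-78.0, 19.0, -4.0]
 x [0.261 0.242 0.441] toolz [-0.022 -0.    -1.   ] rot [-179.4    1.1   31.1] q [-35.6 -17.3  -7.5  95.4  -3.2 102.7 -12.3]
```

Do this one row at a time.

carry_out(
  translation=[
    [-6,1.5,-1],
  ],
  turn=[0],
  gripper=[1],
)

```text
time_s: 15.88
tool_pos: [0.3206, 0.3055, 0.404]
tool_rot: [-177.4, -7.1, 30.1]
force: [-1.8, -0.0, 1.2]
grip_width: 0.0872
```

carry_out(
  translation=[
    [-6,1.5,-1],
  ],
  turn=[0],
  gripper=[1],
)

```text
time_s: 16.0
tool_pos: [0.305, 0.2994, 0.4042]
tool_rot: [-177.4, -6.6, 30.9]
force: [0.7, 0.1, 0.9]
grip_width: 0.0869
```

```bash
python3 -c "
from emit import *
show(cur())
emit(cur(),[[-1,-1,0]]*3,n=1)"
```

```text
x [0.305 0.299 0.404] toolz [ 0.076  0.098 -0.992] rot [-177.4   -6.6   30.9] q [-43.5 -15.6  -3.1  98.7  -1.5  89.8 -15.5]
rows x1 [-77.0, 19.0, -10.0]
 x [0.285 0.278 0.409] toolz [ 0.047  0.071 -0.996] rot [-177.9   -4.4   31. ] q [-36.8 -17.3  -7.7  99.1  -3.3  93.3 -13.5]
rows x1 [-77.0, 19.0, -7.0]
 x [0.272 0.263 0.416] toolz [ 0.01   0.036 -0.999] rot [-178.5   -1.5   31.1] q [-36.5 -17.3  -7.6  98.2  -3.4  97.1 -13.2]
rows x1 [-78.0, 19.0, -3.0]
 x [0.26  0.248 0.424] toolz [-0.028  0.002 -1.   ] rot [-179.1    1.3   31.2] q [-36.1 -17.3  -7.6  97.3  -3.5 100.9 -12.8]
```

Very near the simulation. Two more.

carry_out(
  translation=[
    [-6,1.5,-0.8],
  ],
  turn=[0],
  gripper=[1],
)

```text
time_s: 16.12
tool_pos: [0.2928, 0.2916, 0.3935]
tool_rot: [-178.1, -5.2, 31.3]
force: [0.7, -0.2, 2.0]
grip_width: 0.087
```

carry_out(
  translation=[
    [-6,1.5,-0.6],
  ],
  turn=[0],
  gripper=[1],
)

```text
time_s: 16.25
tool_pos: [0.2867, 0.2712, 0.3745]
tool_rot: [-177.7, -2.5, 30.0]
force: [1.1, -1.7, 0.3]
grip_width: 0.087
```

```bash
python3 -c "
from emit import *
show(cur())
emit(cur(),[[-1,-1,0]]*2,n=1)"
```

```text
x [0.287 0.271 0.374] toolz [ 0.018  0.057 -0.998] rot [-177.7   -2.5   30. ] q [-41.  -16.8  -3.6 102.7  -2.7  91.1 -14.6]
rows x1 [-77.0, 21.0, -4.0]
 x [0.273 0.253 0.378] toolz [-0.019  0.025 -1.   ] rot [-178.2    0.2   30.1] q [-34.7 -17.3  -7.8 102.5  -4.1  94.5 -12.4]
rows x1 [-77.0, 21.0, -0.0]
 x [0.263 0.237 0.381] toolz [-0.058 -0.008 -0.998] rot [-178.7    3.1   30.2] q [-33.8 -17.3  -7.8 102.1  -4.2  97.8 -11.5]
```

carry_out(
  translation=[
    [-2,4,0],
  ],
  turn=[0],
  gripper=[1],
)

```text
time_s: 16.38
tool_pos: [0.2845, 0.2623, 0.3705]
tool_rot: [-177.0, -1.6, 32.6]
force: [-1.1, 0.5, 0.0]
grip_width: 0.0869
```

carry_out(
  translation=[
    [0,0,0],
  ],
  turn=[0],
  gripper=[1],
)

```text
time_s: 16.5
tool_pos: [0.2922, 0.2547, 0.3711]
tool_rot: [-177.4, -1.7, 31.0]
force: [0.3, 0.8, 1.0]
grip_width: 0.0873
```

```bash
python3 -c "
from emit import *
show(cur())
to([.42,.1,.36]); to([.4848+.0,-.297,.25])"
```

```text
x [0.292 0.255 0.371] toolz [ 0.003  0.055 -0.998] rot [-177.4   -1.7   31. ] q [-30.8 -17.   -9.1 103.   -5.   91.7  -8.7]
t 16.5 pos [0.2922 0.2547 0.3711] rot [-177.38   -1.75   31.01] q [-30.8 -17.   -9.1 103.   -5.   91.7  -8.7]
cm [ 2.95 19.87  0.29]
t 16.5 pos [0.2922 0.2547 0.3711] rot [-177.38   -1.75   31.01] q [-30.8 -17.   -9.1 103.   -5.   91.7  -8.7]
cm [-12.28  57.68   9.11]
```

```bash
python3 -c "
from h import *
to([.49,-.01,.33])"
```

```text
t 16.5 pos [0.2922 0.2547 0.3711] rot [-177.38   -1.75   31.01] q [-30.8 -17.   -9.1 103.   -5.   91.7  -8.7]
cm [ 3.19 33.03  2.7 ]
```

carry_out(
  translation=[
    [1.5,6,0],
    [3,12,0.5],
    [3,18,1],
    [3.2,24,2],
    [3.2,30,2.5],
  ],
  turn=[0.12,0.24,0.36,0.48,0.6],
  gripper=[0.7,0.7,0.7,0.7,0.7],
)

```text
time_s: 17.12
tool_pos: [0.4756, 0.0166, 0.333]
tool_rot: [-176.8, 0.0, -3.4]
force: [0.8, -0.0, 0.8]
grip_width: 0.0614
```

```bash
python3 -c "
from h import *
to([.485,-.297,.21])"
```

```text
t 17.125 pos [0.4756 0.0166 0.333 ] rot [-1.7684e+02  3.0000e-02 -3.3800e+00] q [-14.8  -5.3  11.2  97.6  -2.1  87.2  -7. ]
cm [ 2.79 31.88 10.56]
```

carry_out(
  translation=[
    [0.6,6,1.5],
    [1.2,12,3],
    [1.8,18,5],
    [2.4,24,7.5],
    [2.8,30,10],
  ],
  turn=[0,0,0,0,0],
  gripper=[0.7,0.7,0.7,0.7,0.7],
)

```text
time_s: 17.75
tool_pos: [0.4871, -0.2729, 0.2191]
tool_rot: [-176.9, -0.0, -3.1]
force: [1.5, -0.2, -0.3]
grip_width: 0.0607
```

```bash
python3 - <<'E'
from h import *
from cell import read_camera,get_calibration
to([.485,-.297,.21])
c=get_calibration("wrist"); im=read_camera("wrist")[:,:,::-1].copy()
cv2.imwrite("pics/w2raw.png",im)
import json; json.dump({k:(v.tolist() if hasattr(v,'tolist') else v) for k,v in c.items()},open("w2.json","w"))
g=[(-75,42,0),(-75,42,35),(-75,-42,0),(-75,-42,35),(75,-42,52),(75,42,52),(75,-42,0),(75,42,0),(-6,35,77),(6,35,77),(-6,-35,77),(6,-35,77)]
pp=proj(c,pose(np.array(g)/1000.,[.4848,-.297,np.radians(-3.5)]))
for p in pp: cv2.circle(im,tuple(int(v) for v in p),3,(0,255,0),1)
cv2.imwrite("pics/w2.png",cv2.resize(im,None,fx=1.5,fy=1.5))
E
```

```text
t 17.75 pos [ 0.4871 -0.2729  0.2191] rot [-1.7687e+02 -1.0000e-02 -3.1300e+00] q [ 1.9  9.  29.6 97.2 -7.4 76.5 29.9]
cm [-0.08  2.46  0.77]
```

View pics/w2.png

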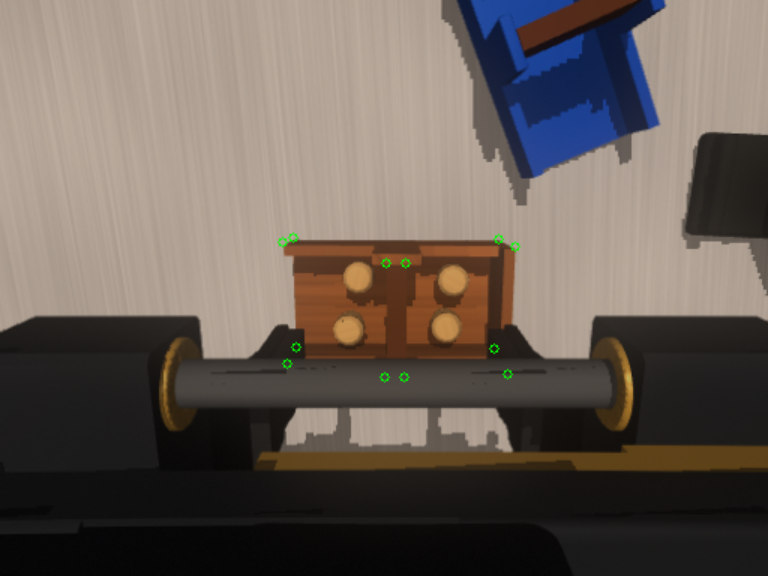

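The wrist view shows the brown tray's bar (about column 397, rows 250–360 of the enlarged picture) matching my fit. Its edges are parallel to the tool. The blue look-alike is well clear at the top right.

```bash
python3 -c "
from h import *
to([.4855,-.297,.050])"
```

```text
t 17.8 pos [ 0.4828 -0.2815  0.2149] rot [-177.22    0.36   -3.67] q [ 2.2  9.5 30.1 97.3 -7.2 76.3 30.2]
cm [ 0.47  2.33 16.39]
```

carry_out(
  translation=[
    [0.3,1.5,3],
    [0.3,2,6],
    [0.3,2,9],
    [0.3,2,9],
  ],
  turn=[0,0,0,0],
  gripper=[0.7,0.7,0.7,0.7],
)

```text
time_s: 18.3
tool_pos: [0.4875, -0.2848, 0.1264]
tool_rot: [-176.7, 0.3, -3.1]
force: [0.0, 0.5, 0.1]
grip_width: 0.0609
```

```bash
python3 -c "
from h import *
to([.4855,-.297,.050])"
```

```text
t 18.3 pos [ 0.4875 -0.2848  0.1264] rot [-176.74    0.34   -3.07] q [  3.9  14.7  29.5 102.3 -10.7  67.1  33.9]
cm [-0.09  1.66  7.55]
```

carry_out(
  translation=[
    [0,1.2,2.5],
    [-0.1,1.6,5],
    [-0.1,1.6,7.5],
    [-0.1,1.6,7.5],
  ],
  turn=[0,0,0,0],
  gripper=[0.7,0.7,0.7,0.7],
)

```text
time_s: 18.8
tool_pos: [0.4871, -0.2965, 0.0525]
tool_rot: [-176.8, 0.2, -3.0]
force: [0.7, -0.3, 0.6]
grip_width: 0.0609
```

```bash
python3 - <<'E'
from h import *
from cell import read_camera
to([.4855,-.297,.050])
print(telemetry.get_obs()["force"])
cv2.imwrite("pics/sd3.png",cv2.resize(read_camera("side")[190:330,230:420,::-1],None,fx=4,fy=4))
E
```

```text
t 18.8 pos [ 0.4871 -0.2965  0.0525] rot [-1.7678e+02  1.6000e-01 -2.9700e+00] q [  6.1  20.4  28.7 105.2 -14.4  59.4  38.1]
cm [-0.16  0.07  0.25]
[ 0.65265986 -0.33980825  0.61296777]
```

View pics/sd3.png

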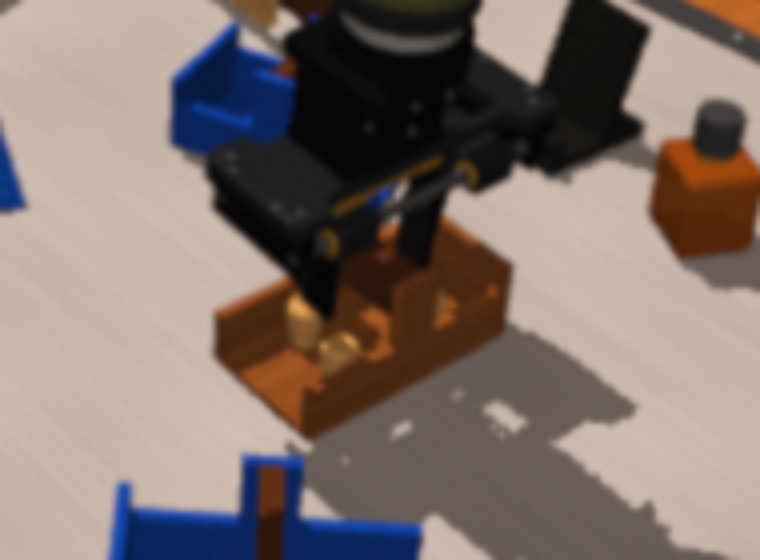

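The fingers straddle the cross-bar inside the tray. Closing.

carry_out(
  translation=[
    [-0.1,0,0.2],
    [-0.1,0,0.2],
    [-0.1,0,0.2],
    [-0.1,0,0.2],
    [-0.1,0,0.2],
  ],
  turn=[0,0,0,0,0],
  gripper=[0,0,0,0,0],
  squeeze=50,
)

```text
time_s: 19.48
tool_pos: [0.4867, -0.2963, 0.0508]
tool_rot: [-176.8, 0.1, -2.9]
force: [-0.2, 1.9, 0.6]
grip_width: 0.0187
```

```bash
python3 - <<'E'
from emit import *
show(cur())
# candidate dabba pour pose check: tilt 48 toward u at az a, yaw variations
def Rt(az,th,psi):  # tool z = sin th*u - cos th*z ; tool x horizontally from yaw psi(before tilt)
    R0=Ro.from_euler('xyz',[180,0,psi],degrees=True).as_matrix()
    ax=np.array([-np.sin(np.radians(az)),np.cos(np.radians(az)),0]) # axis perp to u
    return Ro.from_rotvec(-np.radians(th)*ax).as_matrix()@R0
for az in (60,90,120):
  for th in (45,):
    for psi in (-3,az-45,az):
      R=Rt(az,th,psi); best=None
      for s in range(6):
        q0=np.random.default_rng(s).uniform([-90,-10,-40,60,-60,20,-150],[60,60,40,130,60,110,150])
        q=least_squares(lambda q:np.r_[fk2(q,P)[0]-[.53,.26,.2],.3*Ro.from_matrix(R@fk2(q,P)[1].T).as_rotvec(),1e-3*np.radians(q)],q0,bounds=(LO,HI))
        if best is None or q.cost<best.cost: best=q
      print(az,th,psi,R[:,2].round(2),best.cost,best.x.round(0))
E
```

```text
x [ 0.486 -0.297  0.051] toolz [ 0.002  0.056 -0.998] rot [-1.768e+02  1.000e-01 -2.900e+00] q [  6.1  20.4  28.7 105.4 -14.4  59.1  38.3]
60 45 -3 [ 0.35  0.61 -0.71] 3.2223429466347993e-06 [ -7.  -5.  -2. 125. -55.  42.  25.]
60 45 15 [ 0.35  0.61 -0.71] 3.407069789736791e-06 [ -8.  -5.  -1. 125. -55.  42.  43.]
60 45 60 [ 0.35  0.61 -0.71] 4.2988074780189994e-06 [-10.  -5.   0. 125. -55.  42.  88.]
90 45 -3 [ 0.    0.71 -0.71] 2.9035840193312633e-06 [  9.  11. -13. 109. -48.  66.  15.]
90 45 45 [ 0.    0.71 -0.71] 3.4739579769369363e-06 [ 12.  11. -17. 109. -47.  65.  63.]
90 45 90 [ 0.    0.71 -0.71] 4.6387911349273975e-06 [ 16.  12. -21. 109. -46.  65. 107.]
120 45 -3 [-0.35  0.61 -0.71] 2.6681650412881605e-06 [  9.  26. -19.  90. -34.  85.  -3.]
120 45 75 [-0.35  0.61 -0.71] 3.4737471713476367e-06 [ 18.  28. -32.  90. -28.  83.  71.]
120 45 120 [-0.35  0.61 -0.71] 4.72583984949658e-06 [ 26.  31. -43.  89. -22.  81. 112.]
```

carry_out(
  translation=[
    [0,0,0],
    [0,0,0],
    [0,0,0],
  ],
  turn=[0,0,0],
  gripper=[0,0,0],
)

```text
time_s: 19.85
tool_pos: [0.4866, -0.2963, 0.0508]
tool_rot: [-176.8, 0.1, -2.9]
force: [-0.9, -0.1, 0.4]
grip_width: 0.0116
```

carry_out(
  translation=[
    [0,0,-1],
    [0,0,-3],
    [0,0,-6],
    [0,0,-9],
    [0,0,-12],
  ],
  turn=[0,0,0,0,0],
  gripper=[0,0,0,0,0],
)

```text
time_s: 20.48
tool_pos: [0.4864, -0.3033, 0.1729]
tool_rot: [-176.8, -0.0, -2.9]
force: [0.2, -0.2, -4.2]
grip_width: 0.0118
```

```bash
python3 - <<'E'
from emit import *
from cell import read_camera
show(cur()); to([.45,.2,.45])
cv2.imwrite("pics/sd4.png",cv2.resize(read_camera("side")[130:330,230:440,::-1],None,fx=3,fy=3))
E
```

```text
x [ 0.486 -0.304  0.173] toolz [ 0.003  0.055 -0.998] rot [-176.8   -0.    -2.9] q [ 4.6 13.2 30.6 98.4 -9.9 72.1 34.9]
t 20.475 pos [ 0.4864 -0.3033  0.1729] rot [-176.83   -0.     -2.92] q [ 4.6 13.2 30.6 98.4 -9.9 72.1 34.9]
cm [ -6.2  -51.53 -24.9 ]
```

View pics/sd4.png

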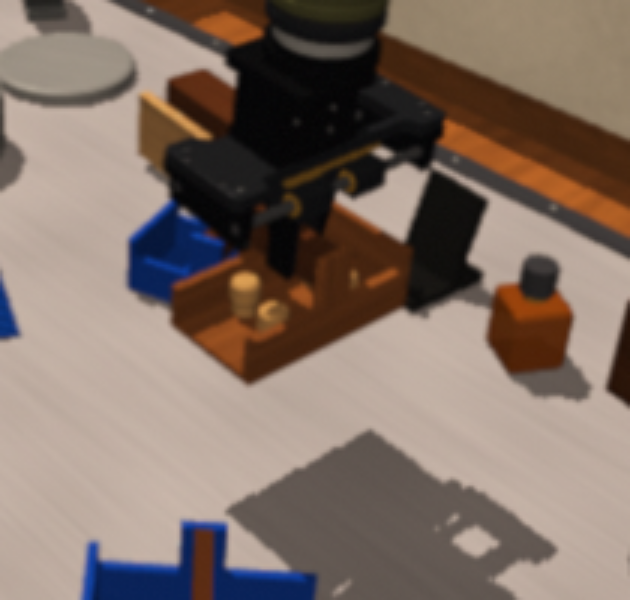

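```bash
python3 - <<'E'
from h import *
for p in ([.49,-.05,.38],[.45,.15,.5],[.30,.40,.56],[.12,.54,.56]): to(p)
E
```

```text
t 20.525 pos [ 0.4883 -0.305   0.1773] rot [-176.97   -0.37   -2.95] q [ 4.6 13.  30.7 98.1 -9.9 72.2 34.9]
cm [ -1.02 -26.51 -18.91]
t 20.525 pos [ 0.4883 -0.305   0.1773] rot [-176.97   -0.37   -2.95] q [ 4.6 13.  30.7 98.1 -9.9 72.2 34.9]
cm [ -5.96 -46.88 -29.88]
t 20.525 pos [ 0.4883 -0.305   0.1773] rot [-176.97   -0.37   -2.95] q [ 4.6 13.  30.7 98.1 -9.9 72.2 34.9]
cm [-22.19 -71.37 -34.7 ]
t 20.525 pos [ 0.4883 -0.305   0.1773] rot [-176.97   -0.37   -2.95] q [ 4.6 13.  30.7 98.1 -9.9 72.2 34.9]
cm [-40.89 -84.41 -34.13]
```

carry_out(
  translation=[
    [-0.1,-2.5,-2],
    [-0.3,-7,-5],
    [-0.5,-12,-8.7],
    [-0.7,-17,-12.3],
    [-0.9,-22,-15.7],
  ],
  turn=[0.05,0.15,0.25,0.35,0.45],
  gripper=[0,0,0,0,0],
)

```text
time_s: 21.15
tool_pos: [0.4878, -0.0907, 0.3414]
tool_rot: [-177.1, 1.4, -28.9]
force: [0.1, 0.3, -3.5]
grip_width: 0.0119
```

```bash
python3 - <<'E'
from emit import *
show(cur())
for p in ([.45,.15,.5],[.30,.40,.56],[.12,.54,.56]): to(p)
E
```

```text
x [ 0.488 -0.091  0.341] toolz [ 0.003  0.056 -0.998] rot [-177.1    1.4  -28.9] q [-12.8  -2.7  21.8  94.2  -2.2  88.6 -19.9]
t 21.15 pos [ 0.4878 -0.0907  0.3414] rot [-177.11    1.37  -28.88] q [-12.8  -2.7  21.8  94.2  -2.2  88.6 -19.9]
cm [-15.31 -20.01 -14.51]
t 21.15 pos [ 0.4878 -0.0907  0.3414] rot [-177.11    1.37  -28.88] q [-12.8  -2.7  21.8  94.2  -2.2  88.6 -19.9]
cm [-40.66 -34.91 -19.15]
t 21.15 pos [ 0.4878 -0.0907  0.3414] rot [-177.11    1.37  -28.88] q [-12.8  -2.7  21.8  94.2  -2.2  88.6 -19.9]
cm [-63.17 -38.44 -18.43]
```

carry_out(
  translation=[
    [-2.6,-4.2,-3],
    [-5.6,-8.4,-6],
    [-8.8,-12.4,-9],
    [-12,-16.2,-12],
    [-15.8,-20,-14],
  ],
  turn=[0,0,0,0,0],
  gripper=[0,0,0,0,0],
)

```text
time_s: 21.78
tool_pos: [0.445, 0.1521, 0.4951]
tool_rot: [-177.1, 1.3, -28.7]
force: [0.7, 0.4, -2.9]
grip_width: 0.0118
```

carry_out(
  translation=[
    [-4.8,-3.2,-1.2],
    [-9.8,-6.4,-2.2],
    [-14.8,-9.4,-3.2],
    [-19.8,-12.3,-4],
    [-24.8,-15,-4.6],
  ],
  turn=[0,0,0,0,0],
  gripper=[0,0,0,0,0],
)

```text
time_s: 22.4
tool_pos: [0.2986, 0.3999, 0.5537]
tool_rot: [-177.1, 1.4, -28.7]
force: [0.8, -0.1, -4.4]
grip_width: 0.0116
```

```bash
python3 - <<'E'
from emit import *
show(cur())
to([.14,.54,.52])
E
```

```text
x [0.299 0.4   0.554] toolz [ 0.003  0.056 -0.998] rot [-177.1    1.4  -28.7] q [-42.2   1.4 -13.3  66.1  -1.5 109.8 -84.7]
t 22.4 pos [0.2986 0.3999 0.5537] rot [-177.09    1.41  -28.7 ] q [-42.2   1.4 -13.3  66.1  -1.5 109.8 -84.7]
cm [-20.55  -4.47   4.11]
```

```bash
python3 - <<'E'
from emit import *
q=call3(cur(),[[-4,-1,0],[-8,-1.5,0],[-12,-2.2,0],[-14,-2.6,0]],mode="sep"); show(q)
for n,d in ((3,[.3,.9,.9]),(3,[0,.5,1]),(2,[.3,.9,.9]),(3,[0.2,.6,1])):
    print(n,d); emit(q,[d]*4,n=n)
E
```

```text
x [0.189 0.49  0.558] toolz [ 0.003  0.056 -0.998] rot [-177.1    1.4  -28.7] q [ -52.4    5.   -21.2   62.     1.1  110.2 -101.8]
3 [0.3, 0.9, 0.9]
rows x3 [-12.0, -60.0, -52.0]
 x [0.222 0.583 0.617] toolz [ 0.021  0.106 -0.994] rot [-174.1    1.9  -28.7] q [-76.4  19.7  10.   36.7  -5.2 117.7 -98.6]
rows x3 [-12.0, -62.0, -49.0]
 x [0.241 0.651 0.625] toolz [ 0.048  0.18  -0.982] rot [-169.6    2.6  -28.6] q [-75.1  28.7  10.9  23.2  -7.8 117.7 -99. ]
rows x3 [-13.0, -66.0, -43.0]
 x [0.253 0.699 0.63 ] toolz [ 0.073  0.249 -0.966] rot [-165.3    3.2  -28.4] q [-74.7  35.8  16.8  11.9 -14.4 117.7 -99.5]
rows x3 [-13.0, -69.0, -38.0]
 x [0.26  0.729 0.637] toolz [ 0.094  0.309 -0.947] rot [-161.6    3.8  -28.2] q [-73.9  41.4  50.    3.3 -48.3 117.7 -99.7]
3 [0, 0.5, 1]
rows x3 [-19.0, -35.0, -69.0]
 x [0.192 0.543 0.634] toolz [ 0.022  0.111 -0.994] rot [-173.8    2.   -28.7] q [ -80.8   13.5   12.4   42.6   -4.5  117.7 -100. ]
rows x3 [-20.0, -39.0, -67.0]
 x [0.178 0.587 0.666] toolz [ 0.046  0.193 -0.98 ] rot [-169.     3.   -28.5] q [ -81.8   17.8   12.3   33.4   -5.6  117.7 -
[... 946 characters left out ...]
 4.1  -28.6] q [ -74.2   35.    16.    11.8  -14.6  117.7 -100. ]
3 [0.2, 0.6, 1]
rows x3 [-9.0, -45.0, -65.0]
 x [0.215 0.552 0.631] toolz [ 0.025  0.114 -0.993] rot [-173.6    1.9  -28.7] q [-77.5  15.6  11.1  40.3  -4.8 117.7 -98.2]
rows x3 [-10.0, -49.0, -62.0]
 x [0.227 0.6   0.656] toolz [ 0.054  0.193 -0.98 ] rot [-168.8    2.6  -28.5] q [-76.1  21.4  10.8  29.7  -6.2 117.7 -98.7]
rows x3 [-11.0, -54.0, -58.0]
 x [0.234 0.634 0.68 ] toolz [ 0.081  0.267 -0.96 ] rot [-164.1    3.3  -28.4] q [-75.7  26.   12.6  20.4  -8.7 117.7 -99.2]
rows x3 [-11.0, -59.0, -53.0]
 x [0.239 0.658 0.703] toolz [ 0.105  0.336 -0.936] rot [-159.8    4.   -28.2] q [-75.4  29.8  17.3  12.4 -13.9 117.7 -99.4]
```

carry_out(
  translation=[
    [-4,-1,0],
    [-8,-2,-2],
    [-11,-5,-5],
  ],
  turn=[0,0,0],
  gripper=[0,0,0],
)

```text
time_s: 22.78
tool_pos: [0.225, 0.4922, 0.6097]
tool_rot: [-177.1, 1.4, -28.6]
force: [0.2, 0.8, -1.5]
grip_width: 0.0117
```

carry_out(
  translation=[
    [-17,-37,-68],
    [-17,-37,-68],
  ],
  turn=[0,0],
  gripper=[0,0],
)

```text
time_s: 23.02
tool_pos: [0.2277, 0.5258, 0.6306]
tool_rot: [-174.2, 1.7, -28.7]
force: [1.5, 0.9, -4.7]
grip_width: 0.0117
```

carry_out(
  translation=[
    [-17,-40,-66],
    [-17,-40,-66],
  ],
  turn=[0,0],
  gripper=[0,0],
)

```text
time_s: 23.28
tool_pos: [0.2208, 0.5605, 0.6574]
tool_rot: [-170.1, 2.2, -28.5]
force: [0.8, 0.7, -3.1]
grip_width: 0.0119
```

```bash
python3 - <<'E'
from emit import *
show(cur()); print(telemetry.get_obs()["force"],telemetry.get_obs()["grip_width"])
for d in ([0,.5,1],[.2,.6,1]): print(d); emit(cur(),[d]*4,n=2)
E
```

```text
x [0.221 0.561 0.657] toolz [ 0.048  0.169 -0.984] rot [-170.1    2.2  -28.5] q [-77.2  16.5  11.7  36.   -5.3 117.6 -97.8]
[ 0.75636296  0.71821887 -3.1066844 ] 0.011877860486173147
[0, 0.5, 1]
rows x2 [-20.0, -43.0, -64.0]
 x [0.211 0.59  0.686] toolz [ 0.073  0.239 -0.968] rot [-165.8    2.9  -28.4] q [-78.5  19.4  12.6  28.7  -6.4 117.7 -99.6]
rows x2 [-21.0, -48.0, -61.0]
 x [0.2   0.614 0.714] toolz [ 0.095  0.307 -0.947] rot [-161.6    3.7  -28.2] q [ -79.8   22.1   14.5   21.8   -8.2  117.7 -101. ]
rows x2 [-21.0, -52.0, -57.0]
 x [0.19  0.632 0.74 ] toolz [ 0.114  0.371 -0.922] rot [-157.6    4.5  -27.9] q [ -80.9   24.6   17.8   15.4  -11.3  117.7 -102.2]
rows x2 [-22.0, -56.0, -53.0]
 x [0.179 0.646 0.764] toolz [ 0.131  0.431 -0.893] rot [-153.7    5.3  -27.5] q [ -81.7   26.9   24.3    9.4  -17.6  117.7 -103.2]
[0.2, 0.6, 1]
rows x2 [-10.0, -53.0, -59.0]
 x [0.231 0.596 0.681] toolz [ 0.074  0.238 -0.969] rot [-165.9    2.8  -28.4] q [-76.   21.   11.7  27.2  -6.7 117.7 -98.2]
rows x2 [-11.0, -57.0, -55.0]
 x [0.237 0.624 0.704] toolz [ 0.099  0.304 -0.948] rot [-161.7    3.4  -28.2] q [-75.5  25.   13.6  19.1  -9.3 117.7 -98.5]
rows x2 [-11.0, -61.0, -50.0]
 x [0.242 0.645 0.724] toolz [ 0.122  0.365 -0.923] rot [-157.7    4.   -28. ] q [-75.   28.5  18.4  11.6 -14.7 117.7 -98.8]
rows x2 [-12.0, -64.0, -46.0]
 x [0.244 0.66  0.743] toolz [ 0.142  0.421 -0.896] rot [-154.     4.5  -27.8] q [-74.4  31.6  32.5   5.  -29.5 117.7 -99.2]
```

```bash
python3 - <<'E'
from emit import *
emit(cur(),[[0,.5,1],[0,.3,1],[0,.2,1],[0,0,1],[0,0,1],[0,0,1],[0,0,1],[0,-.2,1]],n=2)
E
```

```text
rows x2 [-20.0, -43.0, -64.0]
 x [0.211 0.59  0.686] toolz [ 0.073  0.239 -0.968] rot [-165.8    2.9  -28.4] q [-78.5  19.4  12.6  28.7  -6.4 117.7 -99.6]
rows x2 [-15.0, -38.0, -69.0]
 x [0.2   0.597 0.721] toolz [ 0.095  0.308 -0.947] rot [-161.6    3.7  -28.2] q [ -79.9   20.    14.3   23.9   -7.5  117.7 -100.5]
rows x2 [-12.0, -38.0, -69.0]
 x [0.192 0.592 0.756] toolz [ 0.117  0.373 -0.92 ] rot [-157.4    4.4  -27.9] q [ -81.    19.6   16.3   20.2   -8.7  117.7 -101.1]
rows x2 [-6.0, -31.0, -74.0]
 x [0.184 0.568 0.796] toolz [ 0.136  0.434 -0.89 ] rot [-153.4    5.1  -27.6] q [ -82.2   17.    18.2   18.7   -9.3  117.7 -101.1]
rows x2 [-7.0, -36.0, -71.0]
 x [0.177 0.546 0.832] toolz [ 0.155  0.493 -0.856] rot [-149.4    5.8  -27.2] q [ -83.3   15.1   20.4   16.6  -10.3  117.7 -101.1]
rows x2 [-8.0, -41.0, -68.0]
 x [0.171 0.526 0.866] toolz [ 0.173  0.549 -0.818] rot [-145.4    6.5  -26.8] q [ -84.3   13.8   23.1   14.   -11.9  117.7 -101.2]
rows x2 [-9.0, -45.0, -65.0]
 x [0.164 0.506 0.898] toolz [ 0.19   0.6   -0.777] rot [-141.5    7.1  -26.3] q [ -85.    12.7   26.5   11.2  -14.5  117.7 -101.2]
rows x2 [-3.0, -38.0, -70.0]
 x [0.158 0.468 0.93 ] toolz [ 0.205  0.647 -0.734] rot [-137.8    7.6  -25.9] q [ -86.9    9.6   29.2   10.6  -14.9  117.7 -100.8]
```

Very promising. Execute it.

carry_out(
  translation=[
    [-20,-43,-64],
    [-20,-43,-64],
  ],
  turn=[0,0],
  gripper=[0,0],
)

```text
time_s: 23.52
tool_pos: [0.211, 0.5893, 0.6811]
tool_rot: [-166.5, 2.9, -28.4]
force: [-0.6, -0.1, -2.8]
grip_width: 0.0118
```

carry_out(
  translation=[
    [-15,-38,-69],
    [-15,-38,-69],
  ],
  turn=[0,0],
  gripper=[0,0],
)

```text
time_s: 23.78
tool_pos: [0.2011, 0.5965, 0.7103]
tool_rot: [-162.8, 3.5, -28.3]
force: [0.5, 0.0, -3.4]
grip_width: 0.0115
```

carry_out(
  translation=[
    [-12,-38,-69],
    [-12,-38,-69],
  ],
  turn=[0,0],
  gripper=[0,0],
)

```text
time_s: 24.02
tool_pos: [0.1931, 0.5938, 0.7416]
tool_rot: [-159.1, 4.2, -28.0]
force: [0.1, 0.3, -3.7]
grip_width: 0.0117
```

carry_out(
  translation=[
    [-6,-31,-74],
    [-6,-31,-74],
  ],
  turn=[0,0],
  gripper=[0,0],
)

```text
time_s: 24.28
tool_pos: [0.1864, 0.5713, 0.778]
tool_rot: [-155.5, 4.9, -27.8]
force: [0.5, -1.2, -3.4]
grip_width: 0.0114
```

```bash
python3 - <<'E'
from emit import *
from cell import read_camera
show(cur()); print(telemetry.get_obs()["force"],telemetry.get_obs()["grip_width"])
emit(cur(),[[0,0,1],[0,0,1],[0,0,1],[0,-.2,1]],n=2)
E
```

```text
x [0.187 0.571 0.778] toolz [ 0.125  0.403 -0.907] rot [-155.5    4.9  -27.8] q [ -81.9   17.1   17.1   20.7   -8.6  117.6 -101.1]
[ 0.50163073 -1.21524247 -3.38808736] 0.011432200607429733
rows x2 [-7.0, -33.0, -73.0]
 x [0.179 0.549 0.816] toolz [ 0.145  0.463 -0.874] rot [-151.5    5.6  -27.4] q [ -83.2   15.    19.1   18.8   -9.2  117.7 -101.2]
rows x2 [-8.0, -38.0, -70.0]
 x [0.172 0.529 0.851] toolz [ 0.163  0.521 -0.838] rot [-147.4    6.2  -27. ] q [ -84.5   13.5   21.7   16.3  -10.4  117.7 -101.2]
rows x2 [-9.0, -43.0, -67.0]
 x [0.165 0.51  0.884] toolz [ 0.181  0.575 -0.798] rot [-143.5    6.9  -26.6] q [ -85.5   12.5   24.7   13.4  -12.3  117.7 -101.3]
rows x2 [-2.0, -36.0, -72.0]
 x [0.16  0.472 0.917] toolz [ 0.197  0.624 -0.756] rot [-139.7    7.4  -26.1] q [ -87.3    9.3   27.3   12.8  -12.6  117.7 -100.8]
```

carry_out(
  translation=[
    [-7,-33,-73],
    [-7,-33,-73],
  ],
  turn=[0,0],
  gripper=[0,0],
)

```text
time_s: 24.52
tool_pos: [0.1785, 0.5489, 0.8119]
tool_rot: [-151.9, 5.5, -27.5]
force: [-0.7, 0.2, -3.7]
grip_width: 0.0114
```

carry_out(
  translation=[
    [-8,-38,-70],
    [-8,-38,-70],
  ],
  turn=[0,0],
  gripper=[0,0],
)

```text
time_s: 24.78
tool_pos: [0.1718, 0.5306, 0.8421]
tool_rot: [-148.6, 6.1, -27.1]
force: [-0.5, -0.1, -3.6]
grip_width: 0.0118
```

carry_out(
  translation=[
    [-9,-43,-67],
    [-9,-43,-67],
  ],
  turn=[0,0],
  gripper=[0,0],
)

```text
time_s: 25.02
tool_pos: [0.1662, 0.5149, 0.8703]
tool_rot: [-145.2, 6.6, -26.8]
force: [1.2, 0.1, -3.8]
grip_width: 0.0114
```

carry_out(
  translation=[
    [-2,-36,-72],
    [-2,-36,-72],
  ],
  turn=[0,0],
  gripper=[0,0],
)

```text
time_s: 25.28
tool_pos: [0.1629, 0.4793, 0.9011]
tool_rot: [-141.8, 7.1, -26.4]
force: [0.3, -0.4, -3.8]
grip_width: 0.0115
```

```bash
python3 - <<'E'
from emit import *
from cell import read_camera
show(cur()); print(telemetry.get_obs()["force"],telemetry.get_obs()["grip_width"])
emit(cur(),[[0,0,1],[0,-.2,1],[0,-.2,1]],n=2)
E
```

```text
x [0.163 0.479 0.901] toolz [ 0.188  0.598 -0.779] rot [-141.8    7.1  -26.4] q [ -87.4    9.3   25.8   14.9  -11.1  117.6 -100.8]
[ 0.28955539 -0.44162433 -3.75405983] 0.011501394031543231
rows x2 [-10.0, -49.0, -62.0]
 x [0.158 0.465 0.931] toolz [ 0.205  0.647 -0.734] rot [-137.8    7.7  -25.9] q [ -87.4    9.3   29.1   11.   -14.4  117.7 -100.9]
rows x2 [-4.0, -42.0, -68.0]
 x [0.152 0.43  0.96 ] toolz [ 0.22   0.691 -0.688] rot [-134.1    8.2  -25.5] q [ -89.8    6.8   33.     9.7  -15.5  117.7 -100.6]
rows x2 [-4.0, -47.0, -65.0]
 x [0.149 0.399 0.987] toolz [ 0.234  0.732 -0.64 ] rot [-130.3    8.6  -25. ] q [ -91.     5.    37.1    7.8  -18.   117.7 -100.2]
```

Weight is unchanged, so the knobs are still in. Tilt is about 39°; three more calls.

carry_out(
  translation=[
    [-8,-46,-64],
    [-8,-46,-64],
  ],
  turn=[0,0],
  gripper=[0,0],
)

```text
time_s: 25.52
tool_pos: [0.1581, 0.4604, 0.9274]
tool_rot: [-138.4, 7.6, -26.0]
force: [0.2, -0.9, -3.6]
grip_width: 0.0119
```

carry_out(
  translation=[
    [-4,-42,-68],
    [-4,-42,-68],
  ],
  turn=[0,0],
  gripper=[0,0],
)

```text
time_s: 25.78
tool_pos: [0.1535, 0.4286, 0.9533]
tool_rot: [-135.1, 8.0, -25.6]
force: [0.1, -0.3, -4.1]
grip_width: 0.0114
```

carry_out(
  translation=[
    [-4,-45,-66],
    [-4,-45,-66],
  ],
  turn=[0,0],
  gripper=[0,0],
)

```text
time_s: 26.02
tool_pos: [0.1498, 0.3976, 0.9779]
tool_rot: [-131.7, 8.4, -25.2]
force: [-0.5, -0.2, -5.0]
grip_width: 0.0117
```

```bash
python3 - <<'E'
from emit import *
show(cur()); print(telemetry.get_obs()["force"],telemetry.get_obs()["grip_width"])
o,R=st(); x=o["tool_pos"]
def off(R,p): # tray offset in mm from tray_grip -> world offset from TCP ; grip = TCP-11mm z tool
    # tray axes: x=tool x, y=-tool y, z=-tool z
    return R@(np.array([p[0],-p[1],-p[2]-11])/1000)
for p in [(-75,0,-60),(-75,-42,-60),(75,-42,-60),(-75,42,-60),(75,42,-60)]: print(p,off(R,p).round(3))
to([.53,.2,.26]); to([.40,.38,.55])
E
```

```text
x [0.15  0.398 0.978] toolz [ 0.229  0.717 -0.658] rot [-131.7    8.4  -25.2] q [ -95.     3.9   36.7   10.3  -13.5  117.6 -100.1]
[-0.52564069 -0.21268749 -5.00854793] 0.011674669267801955
(-75, 0, -60) [-0.056  0.067 -0.021]
(-75, -42, -60) [-0.072  0.043 -0.052]
(75, -42, -60) [ 0.062 -0.02  -0.074]
(-75, 42, -60) [-0.04  0.09  0.01]
(75, 42, -60) [ 0.094  0.027 -0.012]
t 26.025 pos [0.1498 0.3976 0.9779] rot [-131.72    8.43  -25.17] q [ -95.     3.9   36.7   10.3  -13.5  117.6 -100.1]
cm [52.88 49.47 41.8 ]
t 26.025 pos [0.1498 0.3976 0.9779] rot [-131.72    8.43  -25.17] q [ -95.     3.9   36.7   10.3  -13.5  117.6 -100.1]
cm [29.41 23.02 32.64]
```

```bash
cat > pour.py <<'E'
from emit import *
def off(R,p): return R@(np.array([p[0],-p[1],-p[2]-11])/1000)
N=np.array([.540,.278]); ZN=.098
def line(q,target,fr,turn_total=0,k=5):
    x0,R0=fk2(q,P); t=R0.T@(np.array(target)-x0)*100
    rows=[(t*f).round(1).tolist() for f in fr]; return t,rows
E
python3 - <<'E'
from pour import *
q=cur(); x,R=fk2(q,P)
R2=R@Ro.from_euler('z',.3).as_matrix()
Rf=R@Ro.from_euler('z',-1.70).as_matrix()
print("final xaxis",Rf[:,0].round(2),"nose off",off(Rf,(-75,0,-60)).round(3))
zt=ZN-off(Rf,(-75,0,-60))[2]; print("TCP z final",zt)
o=off(R2,(-75,0,-60)); T=np.array([N[0]-o[0],N[1]-o[1],zt+.05]); print("start T",T, "low", off(R2,(75,-42,-60)).round(3))
# path: 3 calls of 5 + rest
steps=np.array([2,4,5.5,6,6,6,6,6,6,6,6,6,6,6,5.5,4,2.5,1.5]);L=np.linalg.norm(T-x)*100;print(L,steps.cumsum())
p=x.copy(); 
fr=np.minimum(1,steps.cumsum()/L)
for c in range(4):
    seg=fr[c*5:c*5+5]
    if len(seg)==0: break
    x0,R0=fk2(q,P); rows=[(R0.T@(x+(T-x)*f-x0)*100).round(1).tolist() for f in seg]
    turns=[.06*(i+1) for i in range(len(rows))] if c==0 else [0]*len(rows)
    print(rows,turns)
    q=call3(q,rows,turns,mode="sep"); show(q)
E
```

```text
final xaxis [0.26 0.61 0.75] nose off [-0.009 -0.01  -0.089]
TCP z final 0.18658750035258886
start T [0.58445065 0.20040423 0.2365875 ] low [ 0.04  -0.024 -0.087]
88.1809792484329 [ 2.   6.  11.5 17.5 23.5 29.5 35.5 41.5 47.5 53.5 59.5 65.5 71.5 77.5
 83.  87.  89.5 91. ]
[[1.3, 1.1, 1.0], [3.9, 3.3, 3.0], [7.6, 6.4, 5.8], [11.5, 9.8, 8.9], [15.5, 13.1, 11.9]] [0.06, 0.12, 0.18, 0.24, 0.3]
 x [0.211 0.365 0.875] toolz [ 0.222  0.703 -0.675] rot [-134.8   16.5  -33.2] q [ -56.9  -16.     3.1   51.1  -13.2   98.8 -101.2]
[[12.7, 6.8, 9.3], [17.2, 9.2, 12.5], [21.7, 11.7, 15.6], [26.2, 14.1, 18.7], [30.7, 16.6, 21.8]] [0, 0, 0, 0, 0]
 x [0.369 0.33  0.704] toolz [ 0.203  0.698 -0.687] rot [-135.8   16.9  -32.8] q [ -8.4 -17.3  -6.9  77.3 -40.3  90.2 -66.4]
[[15.9, 14.1, 12.5], [20.5, 16.5, 15.6], [25.0, 18.9, 18.7], [29.5, 21.2, 21.9], [33.7, 23.4, 24.7]] [0, 0, 0, 0, 0]
 x [0.491 0.252 0.427] toolz [ 0.203  0.698 -0.687] rot [-135.8   16.9  -32.8] q [ -0.  -11.6  -3.1 105.2 -46.3  73.6 -34.3]
[[14.9, 9.6, 10.7], [15.8, 10.0, 11.4], [15.8, 10.0, 11.4]] [0, 0, 0]
 x [0.571 0.208 0.264] toolz [ 0.203  0.698 -0.687] rot [-135.8   16.9  -32.8] q [ 2.100e+00  3.600e+00 -1.000e-01  1.099e+02 -5.160e+01  6.410e+01
 -1.490e+01]
```

```bash
python3 - <<'E'
from pour import *
q=cur(); x,R=fk2(q,P)
W=[x,np.array([.24,.53,.80]),np.array([.42,.45,.55]),np.array([.585,.20,.237])]
# resample polyline
steps=np.array([2,4,5.5]+[6]*14+[4,2.5,1.5,1])
cum=np.r_[0,np.cumsum([np.linalg.norm(b-a) for a,b in zip(W,W[1:])])]*100
s=np.minimum(steps.cumsum(),cum[-1]); print(cum)
pts=np.array([[np.interp(v,cum,[w[i] for w in W]) for i in range(3)] for v in s])
for c in range(5):
    seg=pts[c*5:c*5+5]
    if len(seg)==0: break
    x0,R0=fk2(q,P); rows=[(R0.T@(p-x0)*100).round(1).tolist() for p in seg]
    turns=[.06*(i+1) for i in range(len(rows))] if c==0 else [0]*len(rows)
    print(rows,turns)
    q=call3(q,rows,turns,mode="sep"); show(q)
E
```

```text
[ 0.         23.95245605 55.78011698 99.10378257]
[[0.4, 0.2, 1.9], [1.3, 0.6, 5.8], [2.4, 1.1, 11.2], [3.7, 1.7, 17.0], [5.0, 2.3, 22.8]] [0.06, 0.12, 0.18, 0.24, 0.3]
 x [0.238 0.527 0.804] toolz [ 0.229  0.717 -0.658] rot [-134.8   21.   -37.3] q [ -97.8  -12.6   21.6   60.7    6.4   82.1 -118.7]
[[4.8, 1.5, 3.1], [9.8, 3.1, 5.9], [14.9, 4.7, 8.7], [20.0, 6.3, 11.5], [25.0, 7.9, 14.3]] [0, 0, 0, 0, 0]
 x [0.391 0.463 0.59 ] toolz [ 0.229  0.717 -0.658] rot [-134.8   21.   -37.3] q [-57.3 -17.3  13.9  91.9 -20.4  62.3 -86.1]
[[7.5, 3.1, 2.9], [12.7, 6.0, 3.8], [17.9, 8.8, 4.7], [23.1, 11.6, 5.6], [28.4, 14.5, 6.5]] [0, 0, 0, 0, 0]
 x [0.52  0.298 0.359] toolz [ 0.229  0.717 -0.658] rot [-134.8   21.   -37.3] q [-51.6 -11.9  38.1 111.7 -41.1  57.  -41.8]
[[6.4, 3.5, 1.1], [11.6, 6.3, 2.0], [14.7, 8.0, 2.5], [14.7, 8.0, 2.5], [14.7, 8.0, 2.5]] [0, 0, 0, 0, 0]
 x [0.585 0.2   0.237] toolz [ 0.229  0.717 -0.658] rot [-134.8   21.   -37.3] q [-41.7   7.6  48.7 112.9 -60.8  66.5 -11.3]
[[0.0, 0.0, -0.0]] [0]
 x [0.585 0.2   0.237] toolz [ 0.229  0.717 -0.658] rot [-134.8   21.   -37.3] q [-41.7   7.6  48.7 112.9 -60.8  66.5 -11.3]
```

carry_out(
  translation=[
    [0.4,0.2,1.9],
    [1.3,0.6,5.8],
    [2.4,1.1,11.2],
    [3.7,1.7,17],
    [5,2.3,22.8],
  ],
  turn=[0.06,0.12,0.18,0.24,0.3],
  gripper=[0,0,0,0,0],
)

```text
time_s: 26.65
tool_pos: [0.2382, 0.5289, 0.7999]
tool_rot: [-135.1, 21.2, -37.4]
force: [-0.1, 0.4, -3.1]
grip_width: 0.0118
```

carry_out(
  translation=[
    [3.5,1.2,3.1],
    [8,2.6,5.9],
    [13,4.2,8.7],
    [18,5.8,11.5],
    [23,7.4,13.9],
  ],
  turn=[0,0,0,0,0],
  gripper=[0,0,0,0,0],
)

```text
time_s: 27.28
tool_pos: [0.3637, 0.4819, 0.6192]
tool_rot: [-134.9, 21.0, -37.3]
force: [-0.4, 1.4, -4.4]
grip_width: 0.0113
```

```bash
python3 - <<'E'
from pour import *
show(cur());print(telemetry.get_obs()["force"])
to([.42,.45,.55]); to([.585,.20,.237])
E
```

```text
x [0.364 0.482 0.619] toolz [ 0.228  0.717 -0.659] rot [-134.9   21.   -37.3] q [-55.8 -16.9   9.1  88.5 -18.8  64.2 -90.8]
[-0.35002136  1.42450397 -4.43574526]
t 27.275 pos [0.3637 0.4819 0.6192] rot [-134.88   20.99  -37.27] q [-55.8 -16.9   9.1  88.5 -18.8  64.2 -90.8]
cm [8.46 2.34 3.56]
t 27.275 pos [0.3637 0.4819 0.6192] rot [-134.88   20.99  -37.27] q [-55.8 -16.9   9.1  88.5 -18.8  64.2 -90.8]
cm [46.07 22.86 10.01]
```

carry_out(
  translation=[
    [4.5,1.0,2.6],
    [9,2.2,4.8],
    [14,5,5.6],
    [19,7.8,6.2],
    [24,10.6,6.8],
  ],
  turn=[0,0,0,0,0],
  gripper=[0,0,0,0,0],
)

```text
time_s: 27.9
tool_pos: [0.4921, 0.3484, 0.4172]
tool_rot: [-135.0, 20.9, -37.5]
force: [1.1, -0.4, -4.3]
grip_width: 0.0119
```

```bash
python3 - <<'E'
from pour import *
show(cur());print(telemetry.get_obs()["force"])
to([.585,.20,.237])
E
```

```text
x [0.492 0.348 0.417] toolz [ 0.231  0.714 -0.661] rot [-135.    20.9  -37.5] q [-52.3 -15.2  29.9 108.2 -34.7  56.3 -55.2]
[ 1.07637372 -0.40201121 -4.33212134]
t 27.9 pos [0.4921 0.3484 0.4172] rot [-135.     20.88  -37.55] q [-52.3 -15.2  29.9 108.2 -34.7  56.3 -55.2]
cm [21.75 12.09  3.45]
```

carry_out(
  translation=[
    [5.2,2.9,0.8],
    [10.4,5.8,1.6],
    [15.4,8.6,2.4],
    [19.5,10.8,3.1],
    [21.7,12.1,3.4],
  ],
  turn=[0,0,0,0,0],
  gripper=[0,0,0,0,0],
)

```text
time_s: 28.52
tool_pos: [0.585, 0.1987, 0.2363]
tool_rot: [-135.3, 20.7, -37.8]
force: [0.7, 0.1, -4.1]
grip_width: 0.0114
```

```bash
python3 - <<'E'
from pour import *
from cell import read_camera
show(cur());print(telemetry.get_obs()["force"],telemetry.get_obs()["time_s"])
cv2.imwrite("pics/sd5.png",cv2.resize(read_camera("side")[40:260,100:330,::-1],None,fx=2.6,fy=2.6))
# pour rows
q=cur(); x0,R0=fk2(q,P)
tot=-2.0
zend=None
for c in range(3):
    x0,R0=fk2(q,P); rows=[];turns=[]
    for k in range(1,6):
        t=-.17*k
        if c*5+k>12: t=-.17*(12-c*5)
        Rk=R0@Ro.from_euler('z',t).as_matrix(); o=off(Rk,(-75,0,-60))
        z=max(.19,.237-.004*(c*5+k))
        d=R0.T@(np.array([N[0]-o[0],N[1]-o[1],z])-x0)*100; rows.append(d.round(1).tolist()); turns.append(round(t,2))
    print(rows,turns); q=call3(q,rows,turns,mode="sep"); show(q); xx,RR=fk2(q,P); print("nose",(xx+off(RR,(-75,0,-60))).round(3),[ (xx+off(RR,(-75,s,-60)))[2].round(3) for s in(-42,42)],"slope",np.degrees(np.arcsin(RR[2,0])).round(0))
E
```

```text
x [0.585 0.199 0.236] toolz [ 0.233  0.71  -0.664] rot [-135.3   20.7  -37.8] q [-47.2   8.   54.7 113.2 -61.1  66.8 -11.2]
[ 0.74307032  0.05830173 -4.10008994] 28.525
[[-0.1, -0.7, 0.8], [0.1, -1.1, 1.7], [0.0, -1.4, 2.6], [-0.2, -1.6, 3.5], [-0.7, -1.6, 4.4]] [-0.17, -0.34, -0.51, -0.68, -0.85]
 x [0.6   0.238 0.217] toolz [ 0.234  0.707 -0.668] rot [-133.7  -15.1   -4.3] q [-45.8  11.1  49.2 112.4 -64.6  63.5  37.2]
nose [0.54  0.278 0.165] [np.float64(0.135), np.float64(0.194)] slope 15.0
[[-0.4, -0.4, 0.8], [-1.0, -0.8, 1.6], [-1.8, -1.2, 2.3], [-2.8, -1.6, 3.0], [-3.9, -1.9, 3.5]] [-0.17, -0.34, -0.51, -0.68, -0.85]
 x [0.568 0.279 0.197] toolz [ 0.234  0.707 -0.668] rot [-158.3  -44.1   42. ] q [-47.5   7.4  44.2 117.4 -64.4  56.1  84.7]
nose [0.54  0.278 0.112] [np.float64(0.101), np.float64(0.123)] slope 44.0
[[-0.5, -1.1, 0.4], [-1.1, -2.2, 0.7], [-1.1, -2.2, 0.7], [-1.1, -2.2, 0.7], [-1.1, -2.2, 0.7]] [-0.17, -0.34, -0.34, -0.34, -0.34]
 x [0.546 0.29  0.19 ] toolz [ 0.234  0.707 -0.668] rot [-178.4  -48.1   69.6] q [-48.4   4.5  42.6 120.5 -63.6  52.8 103.4]
nose [0.54  0.278 0.102] [np.float64(0.101), np.float64(0.102)] slope 48.0
```

View pics/sd5.png

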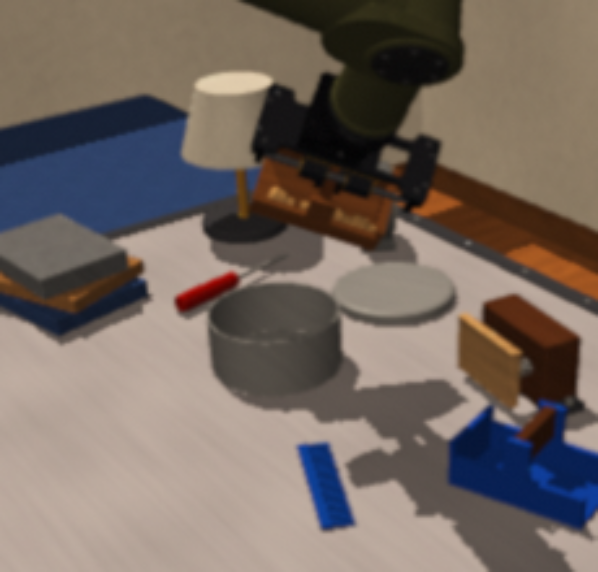

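The tray is held over the dabba, sideways-tilted, and knobs are visible in both bays. Next I pour by turning about the tool axis, keeping the nose over the dabba.

```bash
cat > pr.py <<'E'
from pour import *
C=np.array([.531,.249])
cor=[(a,b,-60) for a in(-75,75) for b in(-42,42)]
q=cur(); n=0
import sys
c0=int(sys.argv[1]) if len(sys.argv)>1 else 0
tot=float(sys.argv[2]) if len(sys.argv)>2 else 2.04
done=0.
while done<tot-1e-3:
    x0,R0=fk2(q,P); rows=[];turns=[]
    for k in range(1,6):
        t=-min(.18*k,tot-done)
        Rk=R0@Ro.from_euler('z',t).as_matrix(); sl=np.degrees(np.arcsin(Rk[2,0])); pr=np.clip((sl-15)/30,0,1)
        E=off(Rk,(-75,-22*(1-pr),-55)); d=-Rk[:2,0]/np.linalg.norm(Rk[:2,0])
        zt=.086-min(off(Rk,p)[2] for p in cor)
        T=np.r_[C-E[:2]-.045*d,zt]
        rows.append((R0.T@(T-x0)*100).round(1).tolist()); turns.append(round(t,2))
    done-=turns[-1]
    print(rows,turns); q=call3(q,rows,turns,mode="sep"); show(q); xx,RR=fk2(q,P)
    print("nose",(xx+off(RR,(-75,0,-60))).round(3),"slope",np.degrees(np.arcsin(RR[2,0])).round(0))
E
python3 pr.py
```

```text
[[7.5, 2.5, 3.7], [7.3, 2.2, 5.4], [6.8, 1.8, 6.8], [5.4, 0.7, 7.2], [4.0, -0.2, 7.6]] [-0.18, -0.36, -0.54, -0.72, -0.9]
 x [0.634 0.228 0.17 ] toolz [ 0.234  0.707 -0.668] rot [-134.3  -17.1   -2.3] q [-38.8  20.   45.2 110.  -71.4  65.7  47. ]
nose [0.573 0.266 0.115] slope 17.0
[[-0.4, -1.3, 0.3], [-1.0, -2.6, 0.7], [-1.8, -3.8, 1.3], [-3.0, -5.0, 1.9], [-4.7, -6.2, 2.6]] [-0.18, -0.36, -0.54, -0.72, -0.9]
 x [0.584 0.292 0.181] toolz [ 0.234  0.707 -0.668] rot [-163.7  -45.9   49.6] q [-43.9  10.9  40.  116.  -67.5  55.6  92.2]
nose [0.561 0.287 0.094] slope 46.0
[[-0.6, -2.3, 0.6], [-1.0, -3.1, 0.8], [-1.0, -3.1, 0.8], [-1.0, -3.1, 0.8], [-1.0, -3.1, 0.8]] [-0.18, -0.24, -0.24, -0.24, -0.24]
 x [0.554 0.307 0.175] toolz [ 0.234  0.707 -0.668] rot [-178.4  -48.1   69.6] q [-45.5   7.3  38.3 119.9 -66.8  51.7 105.2]
nose [0.548 0.295 0.086] slope 48.0
```

carry_out(
  translation=[
    [2.5,0.8,1.5],
    [5,1.6,3.5],
    [6.3,1.6,5.8],
    [5.4,0.7,7],
    [4,-0.2,7.6],
  ],
  turn=[-0.18,-0.36,-0.54,-0.72,-0.9],
  gripper=[0,0,0,0,0],
)

```text
time_s: 29.2
tool_pos: [0.6323, 0.2346, 0.1744]
tool_rot: [-134.1, -17.4, -1.7]
force: [0.0, 0.6, -3.6]
grip_width: 0.0117
```

```bash
python3 pr.py 0 1.14; python3 - <<'E'
from pour import *
show(cur()); print(telemetry.get_obs()["force"])
E
```

```text
[[-0.3, -0.6, 0.2], [-0.9, -1.9, 0.6], [-1.8, -3.1, 1.2], [-2.9, -4.3, 1.8], [-4.7, -5.4, 2.5]] [-0.18, -0.36, -0.54, -0.72, -0.9]
 x [0.582 0.292 0.18 ] toolz [ 0.23   0.712 -0.664] rot [-163.9  -46.3   50.4] q [-45.7  11.4  42.4 116.2 -68.4  56.6  93.6]
nose [0.561 0.287 0.094] slope 46.0
[[-0.6, -2.4, 0.6], [-0.9, -3.2, 0.7], [-0.9, -3.2, 0.7], [-0.9, -3.2, 0.7], [-0.9, -3.2, 0.7]] [-0.18, -0.24, -0.24, -0.24, -0.24]
 x [0.552 0.307 0.175] toolz [ 0.23   0.712 -0.664] rot [-178.8  -48.4   70.5] q [-47.5   7.5  40.7 120.1 -67.3  52.4 106.4]
nose [0.547 0.295 0.087] slope 48.0
 x [0.632 0.235 0.174] toolz [ 0.23   0.712 -0.664] rot [-134.1  -17.4   -1.7] q [-41.   20.1  47.3 110.  -72.   66.4  47.3]
[ 0.03554718  0.58344515 -3.56223562]
```

carry_out(
  translation=[
    [-0.3,-0.6,0.2],
    [-0.9,-1.9,0.6],
    [-1.8,-3.1,1.2],
    [-2.9,-4.3,1.8],
    [-4.7,-5.4,2.5],
  ],
  turn=[-0.18,-0.36,-0.54,-0.72,-0.9],
  gripper=[0,0,0,0,0],
)

```text
time_s: 29.82
tool_pos: [0.5832, 0.2918, 0.1832]
tool_rot: [-164.0, -46.5, 50.4]
force: [0.1, -0.3, -3.2]
grip_width: 0.0121
```

carry_out(
  translation=[
    [-0.6,-2.4,0.6],
    [-0.9,-3.2,0.7],
    [-0.9,-3.2,0.7],
    [-0.9,-3.2,0.7],
  ],
  turn=[-0.18,-0.24,-0.24,-0.24],
  gripper=[0,0,0,0],
)

```text
time_s: 30.32
tool_pos: [0.5529, 0.3064, 0.1779]
tool_rot: [-178.4, -48.6, 69.9]
force: [0.3, 0.1, -3.3]
grip_width: 0.0115
```

```bash
python3 - <<'E'
from pour import *
from cell import read_camera
show(cur()); print(telemetry.get_obs()["force"])
cv2.imwrite("pics/sd6.png",cv2.resize(read_camera("side")[60:260,100:330,::-1],None,fx=2.6,fy=2.6))
cv2.imwrite("pics/sc6.png",cv2.resize(read_camera("scene")[180:330,180:400,::-1],None,fx=3,fy=3))
E
```

```text
x [0.552 0.306 0.178] toolz [ 0.23   0.714 -0.661] rot [-178.4  -48.6   69.9] q [-47.9   7.3  41.2 120.1 -67.4  52.6 106. ]
[ 0.26032845  0.09462791 -3.28600234]
```

View pics/sd6.png

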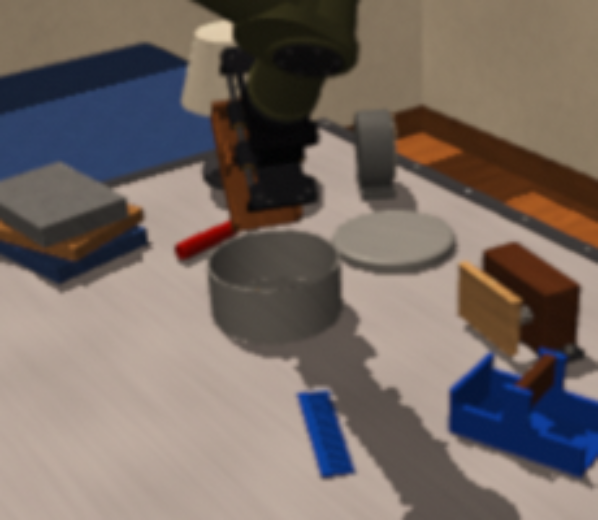

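View pics/sc6.png

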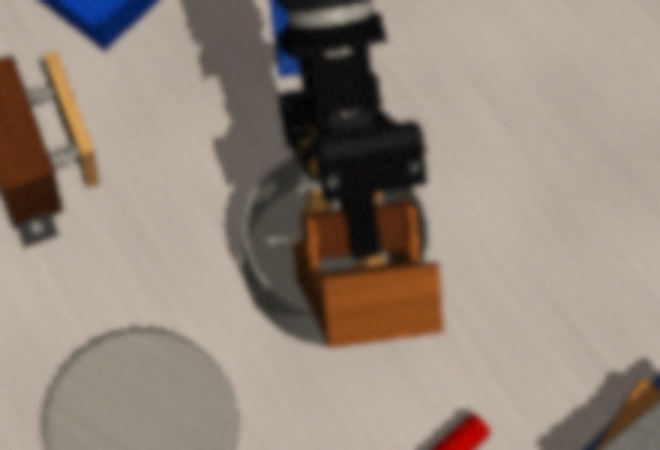

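carry_out(
  translation=[
    [3,0,0],
    [0,0,0],
    [3,0,0],
    [0,0,0],
    [0,0,0],
  ],
  turn=[0,0,0,0,0],
  gripper=[0,0,0,0,0],
)

```text
time_s: 31.05
tool_pos: [0.5512, 0.3051, 0.1749]
tool_rot: [-178.1, -48.3, 69.7]
force: [-0.6, -0.2, -2.3]
grip_width: 0.0116
```

```bash
python3 - <<'E'
from pour import *
from cell import read_camera
show(cur()); print(telemetry.get_obs()["force"])
cv2.imwrite("pics/sc7.png",cv2.resize(read_camera("scene")[215:305,240:340,::-1],None,fx=6,fy=6,interpolation=cv2.INTER_CUBIC))
cv2.imwrite("pics/w7.png",read_camera("wrist")[:,:,::-1])
E
```

```text
x [0.551 0.305 0.174] toolz [ 0.228  0.712 -0.664] rot [-178.1  -48.3   69.7] q [-48.    7.4  41.3 120.3 -67.3  52.7 106. ]
[-0.64338177 -0.20462    -2.28297518]
```

View pics/sc7.png

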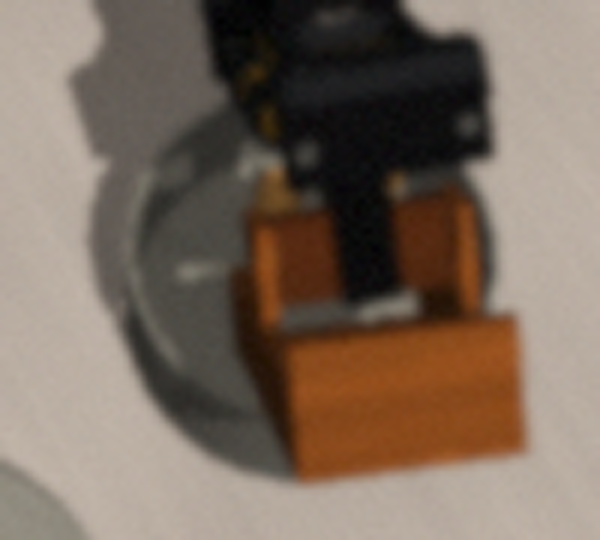

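View pics/w7.png

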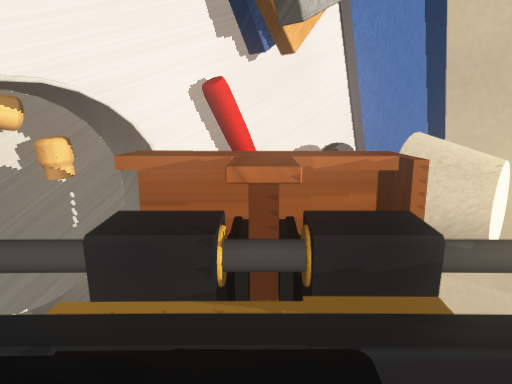

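```bash
cat > p2.py <<'E'
from plan import *
q=np.array(telemetry.get_obs()["qpos"])
x0,R0=fk2(q,P)
up=R0.T@np.array([0,0,1.]); 
W=np.array([.46,.40,.47])
t=R0.T@(W-x0)*100; n=np.linalg.norm(t); print("leg",t.round(1),n)
rows=[(t*f).round(1).tolist() for f in np.minimum(1,np.array([2,8,14,20,26,32,38])*1./n)]
print(rows)
q,o=call3(q,rows[:5],[.15,.3,.45,.6,.75],mode="sep",ret=True); show(q)
np.save("qs.npy",q)
q,o=call3(q,[[0,0,0],[0,0,0]],[.15,.3],mode="sep",ret=True); show(q)
b=plan(q,np.array([0,.056,-.998]),n=2,depth=10,beam=6,tol=2)
for d in b[2]: print(d.round(2))
E
time python3 p2.py
```

```text
leg [ 25.7 -12.2 -14.9] 32.10128394053884
[[1.6, -0.8, -0.9], [6.4, -3.0, -3.7], [11.2, -5.3, -6.5], [16.0, -7.6, -9.3], [20.8, -9.9, -12.0], [25.6, -12.2, -14.8], [25.7, -12.2, -14.9]]
 x [0.495 0.366 0.359] toolz [ 0.225  0.715 -0.662] rot [-144.   -35.1   20.8] q [-47.6 -11.4  26.  112.6 -41.2  51.9  30.5]
 x [0.495 0.366 0.359] toolz [ 0.225  0.715 -0.662] rot [-136.4  -24.     5.7] q [-45.8 -11.2  24.4 112.5 -41.8  52.1  13.7]
0 45.59 [-0.71, -0.71, 0.0]
 x [0.448 0.31  0.36 ] toolz [ 0.217  0.717 -0.663] rot [-136.4  -23.8    6.1] q [-20.  -16.7   6.6 117.6 -46.1  59.8  19.7]
1 44.17 [-1.0, 0.0, 0.0]
 x [0.371 0.472 0.431] toolz [ 0.189  0.707 -0.681] rot [-137.4  -22.3    7.4] q [-29.2 -17.3  -8.  109.3 -36.9  53.1  -8.2]
2 42.3 [-1.0, 0.0, 0.0]
 x [0.305 0.529 0.429] toolz [ 0.16   0.692 -0.704] rot [-138.8  -20.7    9. ] q [-42.1 -17.3  -8.  108.6 -27.7  49.6 -23.1]
3 39.44 [-0.71, -0.71, 0.0]
 x [0.304 0.492 0.539] toolz [ 0.125  0.663 -0.738] rot [-141.1  -18.5   10.9] q [-37.9 -17.3  -7.5  94.9 -26.3  66.9 -25.7]
4 36.51 [-0.71, -0.71, 0.0]
 x [0.285 0.469 0.565] toolz [ 
[... 382 characters left out ...]
19.7  82.7 -39. ]
7 27.48 [0.0, -1.0, 0.0]
 x [0.141 0.499 0.568] toolz [ 0.054  0.504 -0.862] rot [-151.8  -12.1   15.3] q [-62.6 -17.3  -7.2  86.3  -9.2  81.1 -52.7]
8 24.17 [-0.58, -0.58, -0.58]
 x [0.091 0.507 0.523] toolz [ 0.042  0.455 -0.89 ] rot [-154.8  -10.6   16.1] q [-71.2 -17.3  -7.4  90.4  -5.   79.7 -60.6]
9 20.63 [0.0, -0.71, -0.71]
 x [0.065 0.463 0.587] toolz [ 0.049  0.397 -0.916] rot [-158.4   -9.8   16.3] q [-75.2 -17.3  -7.1  81.7  -2.4  91.9 -64.8]
[-0.58  0.58  0.58]
[-0.71  0.    0.71]
[-1.  0.  0.]
[-0.71 -0.71  0.  ]
[-1.  0.  0.]
[-0.71 -0.71  0.  ]
[-0.71 -0.71  0.  ]
[ 0. -1.  0.]
[-0.58 -0.58 -0.58]
[ 0.   -0.71 -0.71]
real	0m37.752s
user	1m40.445s
sys	0m0.367s
```

carry_out(
  translation=[
    [3,-1.4,-1.8],
    [7.5,-3.6,-4.4],
    [12.5,-6,-7.2],
    [17.5,-8.3,-10.1],
    [22.5,-10.7,-13],
  ],
  turn=[0.15,0.3,0.45,0.6,0.75],
  gripper=[0,0,0,0,0],
)

```text
time_s: 31.78
tool_pos: [0.4895, 0.3713, 0.3746]
tool_rot: [-143.9, -35.0, 20.8]
force: [0.4, 0.3, -2.8]
grip_width: 0.0119
```

```bash
python3 - <<'E'
from pour import *
from cell import read_camera
show(cur()); print(telemetry.get_obs()["force"]); to([.27,.56,.50])
cv2.imwrite("pics/sc8.png",cv2.resize(read_camera("scene")[215:305,240:340,::-1],None,fx=6,fy=6,interpolation=cv2.INTER_CUBIC))
E
```

```text
x [0.489 0.371 0.374] toolz [ 0.224  0.716 -0.661] rot [-143.9  -35.    20.8] q [-52.9 -13.1  29.2 111.7 -38.   51.8  26.7]
[ 0.42473531  0.26956241 -2.75981562]
t 31.775 pos [0.4895 0.3713 0.3746] rot [-143.86  -35.04   20.83] q [-52.9 -13.1  29.2 111.7 -38.   51.8  26.7]
cm [ -4.1  -31.28   0.31]
```

View pics/sc8.png

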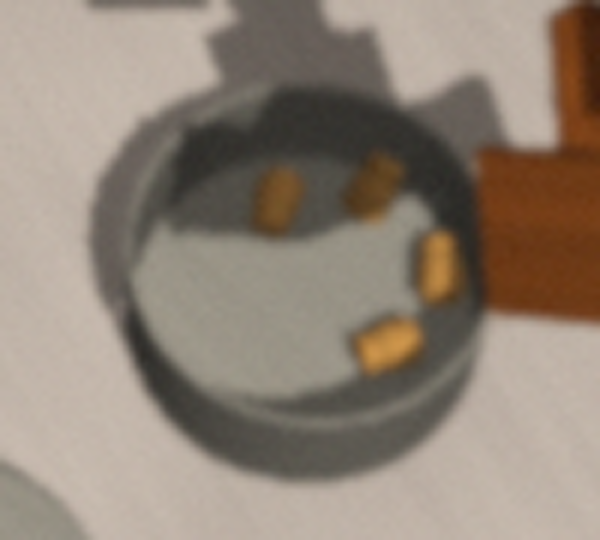

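All four knobs lie in the dabba, in the crop at (275,200), (375,185), (438,265) and (388,345). Now I level the tool again.

carry_out(
  translation=[
    [-0.8,-6,0],
    [-1.6,-12,0],
    [-2.4,-18,0],
    [-3.2,-24,0.2],
    [-4.1,-30,0.3],
  ],
  turn=[0.12,0.24,0.36,0.48,0.6],
  gripper=[0,0,0,0,0],
)

```text
time_s: 32.45
tool_pos: [0.3255, 0.5362, 0.4718]
tool_rot: [-133.4, -12.5, -5.6]
force: [0.1, 0.6, -2.7]
grip_width: 0.0117
```

```bash
python3 - <<'E'
from pour import *
show(cur()); print(telemetry.get_obs()["force"])
for d in ([-.3,-.95,0],[-.3,-.95,.3]): print(d); emit(cur(),[d]*5,n=2)
E
```

```text
x [0.325 0.536 0.472] toolz [ 0.219  0.708 -0.671] rot [-133.4  -12.5   -5.6] q [-44.1 -17.2  -6.5 105.2 -24.   48.5 -42.5]
[ 0.12533928  0.637025   -2.66295258]
[-0.3, -0.95, 0]
rows x2 [-16.0, 51.0, -59.0]
 x [0.358 0.478 0.477] toolz [ 0.177  0.694 -0.698] rot [-135.3  -10.7   -3.7] q [-31.4 -17.3  -7.8 103.5 -32.6  58.1 -30.4]
rows x2 [-19.0, 53.0, -57.0]
 x [0.388 0.395 0.483] toolz [ 0.133  0.686 -0.715] rot [-136.4   -8.8   -1.8] q [-17.1 -17.3  -7.7 102.1 -39.5  69.9 -17.8]
rows x2 [-21.0, 53.0, -56.0]
 x [0.404 0.287 0.489] toolz [ 0.099  0.685 -0.722] rot [-136.7   -7.4   -0.5] q [  0.2 -17.3  -7.7 101.1 -44.4  83.7  -4.8]
rows x2 [-23.0, 54.0, -55.0]
 x [0.391 0.164 0.492] toolz [ 0.085  0.687 -0.722] rot [-1.366e+02 -6.800e+00  1.000e-01] q [ 19.4 -17.3  -7.7 100.8 -46.4  97.8   8.9]
rows x2 [-24.0, 53.0, -54.0]
 x [0.353 0.045 0.492] toolz [ 0.085  0.687 -0.722] rot [-1.366e+02 -6.800e+00  1.000e-01] q [ 27.3 -16.2   0.6 100.1 -42.9 108.7  21. ]
[-0.3, -0.95, 0.3]
rows x2 [-10.0, 33.0, -72.0]
 x [0.354 0.478 0.517] toolz [ 0.181  0.693 -0.698] rot [-135.3  -10.9   -3.9] q [-32.  -17.3  -7.6  99.1 -30.7  61.5 -33.5]
rows x2 [-13.0, 35.0, -71.0]
 x [0.376 0.395 0.567] toolz [ 0.144  0.682 -0.717] rot [-136.6   -9.3   -2.3] q [-18.4 -17.3  -7.4  92.6 -36.7  76.5 -24.9]
rows x2 [-16.0, 36.0, -70.0]
 x [0.379 0.29  0.617] toolz [ 0.118  0.678 -0.725] rot [-137.1   -8.2   -1.2] q [ -1.4 -17.3  -7.2  86.3 -43.   92.8 -15.8]
rows x2 [-18.0, 36.0, -69.0]
 x [0.355 0.175 0.658] toolz [ 0.113  0.678 -0.727] rot [-137.2   -7.9   -1. ] q [ 18.8 -17.3  -7.   81.2 -49.1 109.6  -5.8]
rows x2 [-18.0, 36.0, -69.0]
 x [0.326 0.093 0.688] toolz [ 0.117  0.675 -0.728] rot [-137.4   -8.3   -0.9] q [  7.5 -16.8  10.   76.8 -46.1 116.9  -3.6]
```

```bash
python3 - <<'E'
from pour import *
print("A");emit(cur(),[[-1,.2,0]]*3+[[-.3,-1,0]]*5,n=2)
print("B");emit(cur(),[[-1,.6,0]]*3+[[0,-1,0]]*5,n=2)
print("C");emit(cur(),[[-1,.2,0]]*4+[[0,-1,-.5]]*5,n=1)
E
```

```text
A
rows x2 [-78.0, -18.0, -6.0]
 x [0.222 0.595 0.473] toolz [ 0.214  0.698 -0.684] rot [-134.4  -12.2   -5.3] q [-60.7 -17.3  -7.9 104.5  -7.   45.9 -66.7]
rows x2 [-78.0, -18.0, -6.0]
 x [0.1   0.625 0.474] toolz [ 0.214  0.698 -0.684] rot [-134.4  -12.2   -5.3] q [-71.3 -17.3 -14.4 104.2   8.   47.  -90. ]
rows x2 [-78.0, -18.0, -6.0]
 x [-0.022  0.649  0.474] toolz [ 0.214  0.698 -0.684] rot [-134.4  -12.2   -5.3] q [ -71.4  -13.6  -29.2  100.3   18.7   51.  -109. ]
rows x2 [-15.0, 52.0, -58.0]
 x [-0.051  0.604  0.477] toolz [ 0.224  0.686 -0.692] rot [-135.2  -12.8   -5.6] q [ -97.2  -16.4  -13.   102.9   28.    57.9 -118.7]
rows x2 [-15.0, 53.0, -58.0]
 x [-0.119  0.544  0.483] toolz [ 0.255  0.659 -0.707] rot [-136.8  -13.9   -6.7] q [-118.1  -17.3   -7.8  102.6   36.5   70.8 -132.2]
rows x2 [-13.0, 55.0, -56.0]
 x [-0.192  0.459  0.488] toolz [ 0.282  0.642 -0.713] rot [-137.6  -15.1   -7.8] q [-135.8  -17.3   -7.8  101.8   41.    84.9 -145.3]
rows x2 [-12.0, 56.0, -56.0]
 x [-0.248  0.353  0.494] toolz [ 0.294  0.632 -0.717] rot [-138.2  -15.8   -8. ] q [-136.9  -17.3  -20.5
[... 2156 characters left out ...]
  0.659 -0.723] rot [-137.6  -11.8   -4.8] q [-79.3 -17.3  -8.  106.   10.8  49.1 -92.1]
rows x1 [-1.0, 77.0, -21.0]
 x [0.107 0.599 0.417] toolz [ 0.211  0.628 -0.749] rot [-139.9  -11.8   -4.9] q [-78.9 -17.3  -8.1 108.2  10.8  49.2 -92.1]
rows x1 [-1.0, 78.0, -18.0]
 x [0.111 0.586 0.387] toolz [ 0.213  0.598 -0.773] rot [-142.2  -11.8   -4.9] q [-78.4 -17.3  -8.2 110.7  10.7  48.9 -92.1]
rows x1 [-1.0, 79.0, -15.0]
 x [0.116 0.573 0.354] toolz [ 0.216  0.567 -0.795] rot [-144.3  -11.8   -4.9] q [-77.7 -17.3  -8.3 113.4  10.6  48.2 -92. ]
rows x1 [-1.0, 79.0, -12.0]
 x [0.121 0.558 0.319] toolz [ 0.217  0.537 -0.815] rot [-146.4  -11.8   -4.9] q [-76.9 -17.3  -8.5 116.5  10.6  47.1 -92. ]
```

```bash
python3 - <<'E'
from pour import *
q=call3(cur(),[[-39,-9,-3],[-78,-18,-6]],mode="sep"); q=call3(q,[[-2,0,-2]],mode="sep");show(q)
for d in ([-.3,-.95,-.5],[-.3,-.95,-.2],[-.3,-.95,.3],[-.3,-.95,.8],[-.2,-.6,1]):
    qq=q
    for n,k in ((1,8),(2,4)):
        qq=q
        for i in range(k):
            _,R=fk2(qq,P); dd=np.array(d)/np.linalg.norm(d); t=R.T@dd*80
            qq=call3(qq,[list(t)]*n,mode="sep")
        show(qq,str((d,n)))
E
```

```text
x [0.203 0.598 0.484] toolz [ 0.21   0.689 -0.694] rot [-135.2  -12.    -5.1] q [-63.5 -17.3  -7.8 103.   -4.2  48.1 -70.6]
([-0.3, -0.95, -0.5], 1) x [0.206 0.476 0.224] toolz [ 0.087  0.484 -0.871] rot [-151.    -5.5   -0.3] q [-53.5 -17.3  -9.  125.1 -15.7  44.6 -53. ]
([-0.3, -0.95, -0.5], 2) x [0.216 0.504 0.213] toolz [ 0.144  0.591 -0.793] rot [-143.4   -8.7   -2.2] q [-54.2 -17.3  -9.3 129.7 -19.6  31.8 -49.9]
([-0.3, -0.95, -0.2], 1) x [0.211 0.466 0.421] toolz [ 0.056  0.411 -0.91 ] rot [-155.8   -3.7    0.5] q [-52.6 -17.3  -7.7 101.3 -11.7  73.2 -58. ]
([-0.3, -0.95, -0.2], 2) x [0.231 0.515 0.413] toolz [ 0.117  0.536 -0.836] rot [-147.4   -7.2   -1.2] q [-53.1 -17.3  -7.9 105.1 -12.9  60.3 -57.2]
([-0.3, -0.95, 0.3], 1) x [0.16  0.369 0.731] toolz [ 0.105  0.469 -0.877] rot [-151.9   -6.4   -0.9] q [-52.1 -17.3  -6.6  64.  -11.1 105.4 -63.8]
([-0.3, -0.95, 0.3], 2) x [0.177 0.409 0.74 ] toolz [ 0.142  0.554 -0.821] rot [-146.1   -8.4   -2.1] q [-52.6 -17.3  -6.6  65.7 -11.2  97.5 -63.9]
([-0.3, -0.95, 0.8], 1) x [0.13  0.335 0.846] toolz [ 0.168  0.591 -0.789] rot [-143.2   -9.8   -3.1] q [-57.2 -16.8  -5.1  49.3  -9.1 109.8 -68.4]
([-0.3, -0.95, 0.8], 2) x [0.137 0.353 0.852] toolz [ 0.184  0.63  -0.754] rot [-140.1  -10.7   -3.8] q [-57.4 -17.2  -5.1  50.7  -9.  105.7 -68.4]
([-0.2, -0.6, 1], 1) x [0.134 0.385 0.919] toolz [ 0.197  0.657 -0.727] rot [-137.9  -11.3   -4.4] q [-63.1  -6.3  -8.1  30.9  -2.3 112.  -73.3]
([-0.2, -0.6, 1], 2) x [0.136 0.391 0.922] toolz [ 0.202  0.671 -0.714] rot [-136.8  -11.6   -4.7] q [-63.1  -6.6  -8.   31.6  -2.3 110.5 -73.2]
```

carry_out(
  translation=[
    [-6,-1.4,-0.5],
    [-10,-2.4,-1.5],
    [-10,-2.4,-1.5],
  ],
  turn=[0,0,0],
  gripper=[0,0,0],
)

```text
time_s: 32.83
tool_pos: [0.2352, 0.585, 0.4329]
tool_rot: [-135.8, -9.7, -3.9]
force: [1.1, 0.1, -3.1]
grip_width: 0.0116
```

```bash
python3 - <<'E'
from pour import *
show(cur()); emit(cur(),[[-.3,-.95,-.2]]*6,n=1)
E
```

```text
x [0.235 0.585 0.433] toolz [ 0.167  0.687 -0.707] rot [-135.8   -9.7   -3.9] q [-75.9 -17.2   7.2 108.   -5.2  44.6 -65.9]
rows x1 [-21.0, 63.0, -44.0]
 x [0.237 0.571 0.426] toolz [ 0.157  0.674 -0.722] rot [-137.    -9.2   -3.4] q [-63.  -17.3  -1.7 108.4 -12.2  46.4 -59.6]
rows x1 [-21.0, 64.0, -43.0]
 x [0.244 0.552 0.413] toolz [ 0.133  0.651 -0.747] rot [-139.    -8.1   -2.4] q [-51.9 -17.3  -8.  108.7 -18.8  49.6 -52.6]
rows x1 [-23.0, 65.0, -40.0]
 x [0.251 0.532 0.399] toolz [ 0.105  0.627 -0.772] rot [-141.    -6.7   -1.2] q [-48.7 -17.3  -8.1 109.3 -21.6  52.5 -48.2]
rows x1 [-24.0, 67.0, -37.0]
 x [0.26  0.508 0.384] toolz [ 0.074  0.605 -0.793] rot [-1.428e+02 -5.300e+00 -1.000e-01] q [-44.7 -17.3  -8.1 110.1 -24.5  55.7 -43.2]
rows x1 [-25.0, 68.0, -34.0]
 x [0.271 0.48  0.368] toolz [ 0.04   0.584 -0.811] rot [-144.4   -3.6    1.1] q [-40.  -17.3  -8.1 111.1 -27.5  59.1 -37.5]
rows x1 [-26.0, 69.0, -32.0]
 x [0.282 0.447 0.352] toolz [ 0.005  0.566 -0.825] rot [-145.6   -1.9    2.3] q [-34.6 -17.3  -8.2 112.3 -30.3  62.8 -31.2]
```

```bash
python3 - <<'E'
from pour import *
emit(cur(),[[-.8,-.6,0],[-.8,-.6,0],[-.6,-.8,0],[-.5,-.85,0],[-.4,-.9,0]],n=1)
E
```

```text
rows x1 [-60.0, 30.0, -44.0]
 x [0.206 0.584 0.434] toolz [ 0.156  0.67  -0.726] rot [-137.3   -9.1   -3.4] q [-63.  -17.3  -5.7 107.2  -9.6  47.1 -65.1]
rows x1 [-60.0, 31.0, -42.0]
 x [0.169 0.586 0.435] toolz [ 0.145  0.643 -0.752] rot [-139.5   -8.6   -2.9] q [-65.4 -17.3  -8.  106.1  -6.   50.  -71.4]
rows x1 [-44.0, 46.0, -48.0]
 x [0.143 0.581 0.437] toolz [ 0.136  0.61  -0.78 ] rot [-142.    -8.    -2.4] q [-68.9 -17.3  -7.9 104.7  -3.   53.7 -76. ]
rows x1 [-37.0, 52.0, -48.0]
 x [0.121 0.572 0.441] toolz [ 0.129  0.574 -0.808] rot [-144.6   -7.6   -2.1] q [-72.  -17.3  -7.8 103.2  -0.7  57.9 -79.8]
rows x1 [-30.0, 58.0, -46.0]
 x [0.102 0.56  0.445] toolz [ 0.124  0.535 -0.836] rot [-147.4   -7.2   -1.8] q [-74.6 -17.3  -7.8 101.6   1.   62.4 -82.7]
```

Good; three of these, then check.

carry_out(
  translation=[
    [-60,30,-44],
  ],
  turn=[0],
  gripper=[0],
)

```text
time_s: 32.95
tool_pos: [0.2018, 0.58, 0.3863]
tool_rot: [-138.1, -6.0, -3.0]
force: [-1.3, 1.8, -2.6]
grip_width: 0.0115
```

carry_out(
  translation=[
    [-60,31,-42],
  ],
  turn=[0],
  gripper=[0],
)

```text
time_s: 33.08
tool_pos: [0.1631, 0.5695, 0.3351]
tool_rot: [-141.3, -2.2, -2.3]
force: [0.5, 0.1, -3.2]
grip_width: 0.0114
```

carry_out(
  translation=[
    [-44,46,-48],
  ],
  turn=[0],
  gripper=[0],
)

```text
time_s: 33.2
tool_pos: [0.1312, 0.5464, 0.2839]
tool_rot: [-144.4, 3.0, -1.4]
force: [-1.0, -0.4, -3.8]
grip_width: 0.0118
```

```bash
python3 - <<'E'
from pour import *
show(cur());emit(cur(),[[-.5,-.85,0],[-.4,-.9,0],[-.2,-.95,0],[-.2,-.95,0],[-.2,-.95,0]],n=1)
E
```

```text
x [0.131 0.546 0.284] toolz [-0.028  0.584 -0.812] rot [-144.4    3.    -1.4] q [-78.4 -17.2   5.8 120.6 -14.6  43.6 -67.1]
rows x1 [-39.0, 58.0, -39.0]
 x [0.119 0.536 0.276] toolz [-0.044  0.563 -0.825] rot [-145.8    3.7   -0.9] q [-65.6 -17.3  -5.4 121.  -20.4  45.8 -62.8]
rows x1 [-31.0, 62.0, -40.0]
 x [0.112 0.522 0.264] toolz [-0.068  0.532 -0.844] rot [-147.9    4.7   -0.2] q [-61.1 -17.3  -8.7 121.5 -22.8  48.2 -60.5]
rows x1 [-16.0, 67.0, -41.0]
 x [0.119 0.502 0.252] toolz [-0.095  0.501 -0.86 ] rot [-149.9    6.     0.5] q [-58.1 -17.3  -8.7 122.2 -24.7  51.1 -56.5]
rows x1 [-17.0, 68.0, -38.0]
 x [0.128 0.479 0.24 ] toolz [-0.124  0.471 -0.873] rot [-151.7    7.4    1.3] q [-54.4 -17.3  -8.8 123.1 -26.7  54.2 -51.9]
rows x1 [-18.0, 70.0, -35.0]
 x [0.138 0.452 0.227] toolz [-0.156  0.443 -0.883] rot [-153.4    8.9    2.1] q [-50.  -17.3  -8.9 124.2 -28.6  57.5 -46.6]
```

```bash
python3 - <<'E'
from pour import *
q=cur()
for T in ([.08,.63,.50],[.04,.64,.58]):
    x0,R0=fk2(q,P); t=R0.T@(np.array(T)-x0)*100; print(t.round(1)); n=max(2,int(np.ceil(np.linalg.norm(t)/6)))
    rows=[(t*(i+1)/n).tolist() for i in range(n)]
    q=call3(q,rows[:5],mode="sep"); show(q)
emit(q,[[0,-1,.3]]*5,n=1)
E
```

```text
[ -6.5 -19.1 -12.5]
 x [0.08 0.63 0.5 ] toolz [-0.028  0.584 -0.812] rot [-144.4    3.    -1.4] q [-79.6  -9.6  -1.5  90.4  -7.8  64.2 -82.4]
[-4.4 -5.3 -5.8]
 x [0.04 0.64 0.58] toolz [-0.028  0.584 -0.812] rot [-144.4    3.    -1.4] q [-81.4  -6.8  -4.7  78.8  -4.6  72.5 -88.7]
rows x1 [1.0, 49.0, -63.0]
 x [0.04  0.58  0.598] toolz [-0.028  0.584 -0.812] rot [-144.4    3.    -1.4] q [-81.  -13.   -3.9  81.9  -5.5  75.7 -87.8]
rows x1 [1.0, 49.0, -63.0]
 x [0.042 0.528 0.619] toolz [-0.03   0.575 -0.818] rot [-145.     3.1   -1.4] q [-74.3 -17.3  -7.1  82.1  -8.7  80.5 -85.3]
rows x1 [1.0, 49.0, -63.0]
 x [0.047 0.494 0.653] toolz [-0.036  0.545 -0.838] rot [-147.     3.3   -1.2] q [-72.1 -17.3  -6.9  76.9  -9.9  87.9 -84.1]
rows x1 [0.0, 52.0, -61.0]
 x [0.053 0.456 0.687] toolz [-0.043  0.518 -0.854] rot [-148.9    3.5   -1.1] q [-69.4 -17.3  -6.8  71.6 -11.4  95.3 -82.7]
rows x1 [0.0, 54.0, -59.0]
 x [0.058 0.414 0.72 ] toolz [-0.049  0.494 -0.868] rot [-150.5    3.8   -0.9] q [-65.7 -17.3  -6.6  66.1 -13.6 102.8 -80.8]
```

carry_out(
  translation=[
    [-2,-4.8,-3.1],
    [-4,-9.5,-6.2],
    [-6,-14.3,-9.3],
    [-8,-18,-13],
  ],
  turn=[0,0,0,0],
  gripper=[0,0,0,0],
)

```text
time_s: 33.7
tool_pos: [0.066, 0.6189, 0.5005]
tool_rot: [-144.3, 2.9, -1.6]
force: [0.9, 0.2, -3.4]
grip_width: 0.0117
```

carry_out(
  translation=[
    [0,5,-3.6],
  ],
  turn=[0],
  gripper=[0],
)

```text
time_s: 33.83
tool_pos: [0.0632, 0.5682, 0.5046]
tool_rot: [-144.5, 3.0, -1.2]
force: [1.7, -2.2, -2.4]
grip_width: 0.0118
```

carry_out(
  translation=[
    [0,5,-3.6],
  ],
  turn=[0],
  gripper=[0],
)

```text
time_s: 33.95
tool_pos: [0.052, 0.5475, 0.4368]
tool_rot: [-150.8, 1.3, -2.0]
force: [-1.6, 0.9, -3.7]
grip_width: 0.0116
```

```bash
python3 - <<'E'
from pour import *
show(cur());emit(cur(),[[0,-1,.3]]*2+[[0,-1,0]]*2,n=1)
E
```

```text
x [0.052 0.548 0.437] toolz [-0.003  0.489 -0.872] rot [-150.8    1.3   -2. ] q [-58.6 -17.3 -20.2 100.2 -12.2  67.4 -79.9]
rows x1 [2.0, 56.0, -58.0]
 x [0.057 0.527 0.458] toolz [-0.01   0.459 -0.889] rot [-152.7    1.6   -1.8] q [-71.4 -17.3  -9.6  97.9  -7.8  72.3 -82.8]
rows x1 [2.0, 58.0, -56.0]
 x [0.064 0.504 0.484] toolz [-0.019  0.419 -0.908] rot [-155.3    1.9   -1.6] q [-72.2 -17.3  -7.5  94.2  -7.7  78.8 -82. ]
rows x1 [2.0, 73.0, -34.0]
 x [0.074 0.481 0.495] toolz [-0.031  0.375 -0.927] rot [-158.     2.5   -1.4] q [-69.8 -17.3  -7.4  92.1  -8.7  83.9 -79.9]
rows x1 [2.0, 74.0, -30.0]
 x [0.085 0.455 0.507] toolz [-0.044  0.331 -0.942] rot [-160.7    3.1   -1.1] q [-66.9 -17.3  -7.4  90.1  -9.8  89.  -77.3]
```

carry_out(
  translation=[
    [0,5,-4],
  ],
  turn=[0],
  gripper=[0],
)

```text
time_s: 34.08
tool_pos: [0.0425, 0.5158, 0.3799]
tool_rot: [-157.2, -0.7, -2.9]
force: [0.4, -1.0, -3.6]
grip_width: 0.0114
```

```bash
python3 - <<'E'
from pour import *
show(cur())
E
```

```text
x [0.043 0.516 0.38 ] toolz [ 0.031  0.386 -0.922] rot [-157.2   -0.7   -2.9] q [-63.  -17.2 -19.9 104.5  -7.1  68.9 -84.8]
```

carry_out(
  translation=[
    [0,5,-4],
  ],
  turn=[0],
  gripper=[0],
)

```text
time_s: 34.2
tool_pos: [0.0228, 0.4829, 0.3402]
tool_rot: [-162.9, -3.1, -2.5]
force: [-1.8, 0.8, -3.0]
grip_width: 0.0115
```

```bash
python3 - <<'E'
from pour import *
show(cur()); to([.08,.52,.42]); to([.05,.50,.40])
E
```

```text
x [0.023 0.483 0.34 ] toolz [ 0.065  0.292 -0.954] rot [-162.9   -3.1   -2.5] q [-68.1 -17.2 -20.  107.7  -2.8  71.4 -89.7]
t 34.2 pos [0.0228 0.4829 0.3402] rot [-162.86   -3.14   -2.49] q [-68.1 -17.2 -20.  107.7  -2.8  71.4 -89.7]
cm [ 5.98 -6.03 -6.16]
t 34.2 pos [0.0228 0.4829 0.3402] rot [-162.86   -3.14   -2.49] q [-68.1 -17.2 -20.  107.7  -2.8  71.4 -89.7]
cm [ 2.96 -3.46 -5.03]
```

```bash
python3 - <<'E'
from pour import *
to([.14,.53,.43])
E
```

```text
t 34.2 pos [0.0228 0.4829 0.3402] rot [-162.86   -3.14   -2.49] q [-68.1 -17.2 -20.  107.7  -2.8  71.4 -89.7]
cm [11.97 -7.44 -6.43]
```

carry_out(
  translation=[
    [4,-2.5,-2.1],
    [8,-5,-4.2],
    [12,-7.4,-6.4],
    [12,-7.4,-6.4],
  ],
  turn=[0,0,0,0],
  gripper=[0,0,0,0],
)

```text
time_s: 34.7
tool_pos: [0.1423, 0.5326, 0.4343]
tool_rot: [-162.4, -3.1, -2.5]
force: [-0.4, -0.4, -4.1]
grip_width: 0.0115
```

```bash
python3 - <<'E'
from pour import *
show(cur());emit(cur(),[[-.26,-.96,0]]*4,n=1)
E
```

```text
x [0.142 0.533 0.434] toolz [ 0.065  0.301 -0.952] rot [-162.4   -3.1   -2.5] q [-64.7  -8.2 -11.3  90.8  -2.2  79.4 -78.1]
rows x1 [-17.0, 74.0, -25.0]
 x [0.126 0.472 0.435] toolz [ 0.065  0.301 -0.952] rot [-162.4   -3.1   -2.5] q [-64.5 -15.9 -10.2  96.9  -3.8  80.9 -76.8]
rows x1 [-17.0, 74.0, -25.0]
 x [0.12  0.445 0.441] toolz [ 0.054  0.262 -0.964] rot [-164.7   -2.6   -2.3] q [-67.6 -17.3  -7.6  96.8  -3.1  84.9 -77.3]
rows x1 [-18.0, 75.0, -21.0]
 x [0.115 0.426 0.45 ] toolz [ 0.04   0.214 -0.976] rot [-167.5   -1.9   -2.2] q [-67.4 -17.3  -7.5  95.3  -3.2  89.3 -77.2]
rows x1 [-18.0, 76.0, -17.0]
 x [0.111 0.405 0.46 ] toolz [ 0.026  0.166 -0.986] rot [-170.4   -1.2   -2. ] q [-67.2 -17.3  -7.5  93.8  -3.3  93.7 -77. ]
```

carry_out(
  translation=[
    [-1.3,5.8,-1.8],
  ],
  turn=[0],
  gripper=[0],
)

```text
time_s: 34.83
tool_pos: [0.1227, 0.4728, 0.4277]
tool_rot: [-162.9, -2.8, -2.1]
force: [-0.4, -1.7, -1.8]
grip_width: 0.0116
```

carry_out(
  translation=[
    [-1.3,5.8,-1.8],
  ],
  turn=[0],
  gripper=[0],
)

```text
time_s: 34.95
tool_pos: [0.1232, 0.4483, 0.4057]
tool_rot: [-164.8, -0.6, -2.2]
force: [0.4, -0.2, -2.4]
grip_width: 0.0115
```

carry_out(
  translation=[
    [-1.3,5.8,-1.6],
  ],
  turn=[0],
  gripper=[0],
)

```text
time_s: 35.08
tool_pos: [0.1119, 0.4429, 0.3979]
tool_rot: [-166.0, 0.0, -0.7]
force: [-1.6, -0.3, -1.4]
grip_width: 0.0114
```

```bash
python3 - <<'E'
from pour import *
show(cur())
E
```

```text
x [0.112 0.443 0.398] toolz [ 0.003  0.243 -0.97 ] rot [-166.     0.    -0.7] q [-66.7 -17.1  -7.4 101.3  -5.9  82.1 -74.7]
```

carry_out(
  translation=[
    [0,6,-1.5],
  ],
  turn=[0],
  gripper=[0],
)

```text
time_s: 35.2
tool_pos: [0.1073, 0.4151, 0.3514]
tool_rot: [-171.7, -0.9, -1.0]
force: [-0.3, -0.8, -3.7]
grip_width: 0.0118
```

carry_out(
  translation=[
    [0,6,-1.2],
  ],
  turn=[0],
  gripper=[0],
)

```text
time_s: 35.33
tool_pos: [0.1169, 0.3994, 0.3424]
tool_rot: [-173.3, -0.8, -2.6]
force: [1.9, -1.2, -1.4]
grip_width: 0.0115
```

```bash
python3 - <<'E'
from pour import *
show(cur())
E
```

```text
x [0.117 0.4   0.342] toolz [ 0.018  0.116 -0.993] rot [-173.3   -0.8   -2.6] q [-61.8 -17.2 -11.5 106.5  -4.3  83.7 -75.3]
```

carry_out(
  translation=[
    [0,4,-0.5],
  ],
  turn=[0],
  gripper=[0],
)

```text
time_s: 35.45
tool_pos: [0.1199, 0.3924, 0.3352]
tool_rot: [-174.1, 0.5, -2.3]
force: [0.3, -0.7, -2.7]
grip_width: 0.0114
```

carry_out(
  translation=[
    [0,0,0],
  ],
  turn=[0],
  gripper=[0],
)

```text
time_s: 35.58
tool_pos: [0.1155, 0.3936, 0.3342]
tool_rot: [-174.2, 0.7, -1.7]
force: [-0.3, -1.1, -2.8]
grip_width: 0.0116
```

```bash
python3 - <<'E'
from pour import *
show(cur()); to([.28,.42,.38]); to([.50,.15,.33])
E
```

```text
x [0.116 0.394 0.334] toolz [-0.009  0.102 -0.995] rot [-174.2    0.7   -1.7] q [-77.5 -17.2   1.4 107.6  -1.5  84.1 -77.7]
t 35.575 pos [0.1155 0.3936 0.3342] rot [-174.17    0.69   -1.67] q [-77.5 -17.2   1.4 107.6  -1.5  84.1 -77.7]
cm [16.31 -3.59 -4.44]
t 35.575 pos [0.1155 0.3936 0.3342] rot [-174.17    0.69   -1.67] q [-77.5 -17.2   1.4 107.6  -1.5  84.1 -77.7]
cm [39.14 23.1  -2.41]
```

carry_out(
  translation=[
    [4,-1.5,-1],
    [9,-2.8,-2],
    [14,-3.5,-3.4],
    [18.5,-3,-4],
    [23,-1,-4],
  ],
  turn=[0,0,0,0,0],
  gripper=[0,0,0,0,0],
)

```text
time_s: 36.2
tool_pos: [0.3482, 0.394, 0.3751]
tool_rot: [-173.9, 0.5, -1.6]
force: [1.1, 0.4, -2.7]
grip_width: 0.0116
```

```bash
python3 - <<'E'
from pour import *
from cell import read_camera,get_calibration
show(cur()); to([.49,.10,.33])
S=get_calibration("scene")
im=read_camera("scene")[:,:,::-1]
cv2.imwrite("pics/sc9.png",cv2.resize(im[130:300,150:330],None,fx=4.4,fy=3.5,interpolation=cv2.INTER_CUBIC))
cv2.imwrite("pics/sd9.png",cv2.resize(read_camera("side")[135:275,240:350,::-1],None,fx=5.5,fy=4.2,interpolation=cv2.INTER_CUBIC))
for p in [(180,168),(213,194),(233,178),(206,152)]: print(p,ground(S,p,.0).round(3))
E
```

```text
x [0.348 0.394 0.375] toolz [-0.005  0.107 -0.994] rot [-173.9    0.5   -1.6] q [-67.8  -2.6  18.6  90.5  -3.4  87.5 -50.8]
t 36.2 pos [0.3482 0.394  0.3751] rot [-173.89    0.49   -1.64] q [-67.8  -2.6  18.6  90.5  -3.4  87.5 -50.8]
cm [15.06 29.28  1.27]
(180, 168) [ 0.653 -0.194  0.   ]
(213, 194) [ 0.606 -0.059  0.   ]
(233, 178) [ 0.528 -0.081  0.   ]
(206, 152) [ 0.556 -0.21   0.   ]
```

View pics/sc9.png

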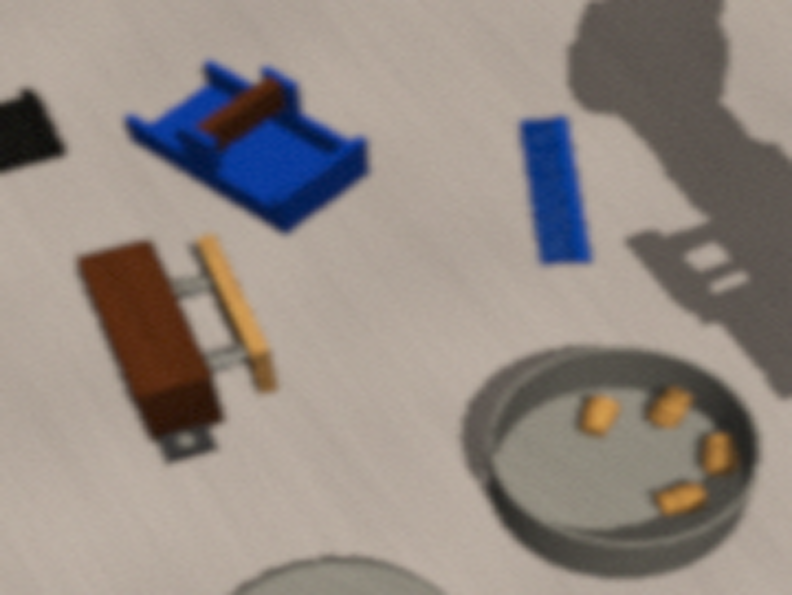

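View pics/sd9.png

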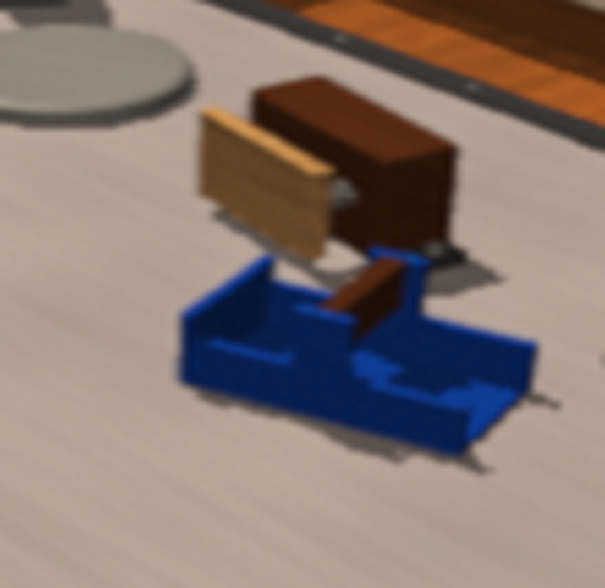

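carry_out(
  translation=[
    [3,5,0],
    [6.5,10,0.3],
    [10,15,0.6],
    [13,20,1],
    [15,25,1.2],
  ],
  turn=[0.02,0.04,0.06,0.08,0.1],
  gripper=[0,0,0,0,0],
)

```text
time_s: 36.92
tool_pos: [0.4902, 0.1392, 0.3355]
tool_rot: [-174.0, 1.0, -7.6]
force: [0.8, -0.3, -3.4]
grip_width: 0.0115
```

```bash
python3 - <<'E'
from pour import *
show(cur()); to([.560,.046,.15]); to([.560,.046,.081])
E
```

```text
x [0.49  0.139 0.335] toolz [-0.004  0.106 -0.994] rot [-174.     1.    -7.6] q [-53.   -3.3  37.   95.1  -3.9  86.1 -23.4]
t 36.925 pos [0.4902 0.1392 0.3355] rot [-174.02    1.01   -7.55] q [-53.   -3.3  37.   95.1  -3.9  86.1 -23.4]
cm [ 8.47 10.19 17.43]
t 36.925 pos [0.4902 0.1392 0.3355] rot [-174.02    1.01   -7.55] q [-53.   -3.3  37.   95.1  -3.9  86.1 -23.4]
cm [ 8.6  10.91 24.29]
```

carry_out(
  translation=[
    [1.7,2.5,4.5],
    [3.4,5,9],
    [5,7.5,13],
    [6.5,9.3,16],
    [7,10.2,17.4],
  ],
  turn=[0,0,0,0,0],
  gripper=[0,0,0,0,0],
)

```text
time_s: 37.55
tool_pos: [0.5441, 0.0479, 0.1488]
tool_rot: [-174.1, 1.2, -7.6]
force: [0.0, 0.1, -1.8]
grip_width: 0.0116
```

```bash
python3 - <<'E'
from pour import *
from cell import read_camera,get_calibration
to([.560,.046,.081]); print(telemetry.get_obs()["force"])
c=get_calibration("wrist"); im=read_camera("wrist")[:,:,::-1].copy()
cv2.imwrite("pics/w10raw.png",im)
x,R=fk2(cur(),P)
g=pose(np.array([(-38,55,82),(-38,-55,82),(-38,55,12),(-38,-55,12),(0,65,85),(0,-65,85)])/1000.,[.7101,.0262,np.radians(-7.4)])
for p in proj(c,g): cv2.circle(im,tuple(int(v) for v in p),3,(0,255,0),1)
t=np.array([x+off(R,p) for p in [(75,42,-8),(75,-42,-8),(-75,42,-25),(-75,-42,-25)]])
for p in proj(c,t): cv2.circle(im,tuple(int(v) for v in p),3,(0,0,255),1)
cv2.imwrite("pics/w10.png",cv2.resize(im,None,fx=1.5,fy=1.5))
E
```

```text
t 37.55 pos [0.5441 0.0479 0.1488] rot [-174.14    1.18   -7.62] q [-43.6  11.1  44.4 105.5 -14.9  67.7  -1.6]
cm [1.74 0.66 6.71]
[ 0.02473617  0.08019407 -1.83581832]
```

View pics/w10.png

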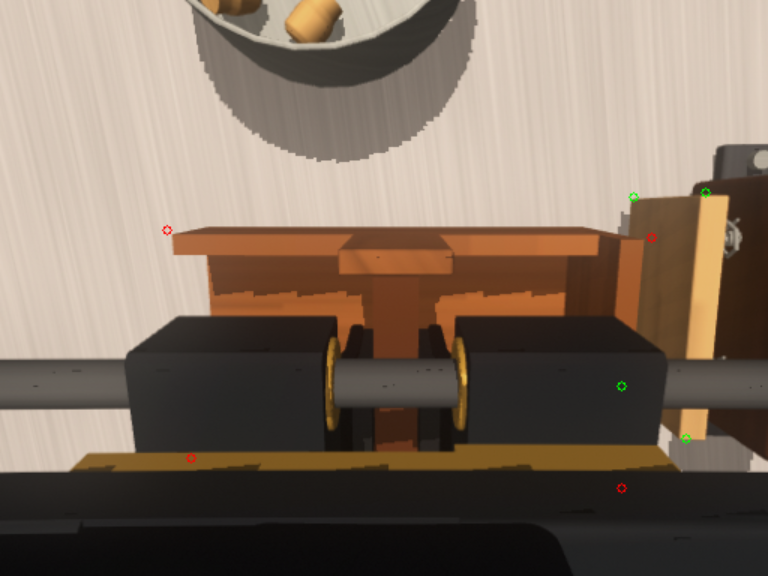

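carry_out(
  translation=[
    [0.2,0.2,2],
    [0.4,0.4,4],
    [0.6,0.5,5.5],
    [0.8,0.5,6.5],
    [0.8,0.5,6.6],
  ],
  turn=[0,0,0,0,0],
  gripper=[0,0,0,0,0],
)

```text
time_s: 38.22
tool_pos: [0.5509, 0.0488, 0.0832]
tool_rot: [-174.2, 1.1, -7.6]
force: [0.4, 0.5, -3.1]
grip_width: 0.0114
```

```bash
python3 - <<'E'
from pour import *
from cell import read_camera
to([.588,.0422,.081]); print(telemetry.get_obs()["force"])
cv2.imwrite("pics/sd11.png",cv2.resize(read_camera("side")[120:250,200:350,::-1],None,fx=5,fy=4.5,interpolation=cv2.INTER_CUBIC))
cv2.imwrite("pics/sc11.png",cv2.resize(read_camera("scene")[160:270,160:290,::-1],None,fx=6,fy=5,interpolation=cv2.INTER_CUBIC))
E
```

```text
t 38.225 pos [0.5509 0.0488 0.0832] rot [-174.22    1.15   -7.58] q [-41.4  17.   43.2 108.2 -20.   61.2   2.9]
cm [3.77 0.18 0.12]
[ 0.35272285  0.49607125 -3.05880075]
```

View pics/sd11.png

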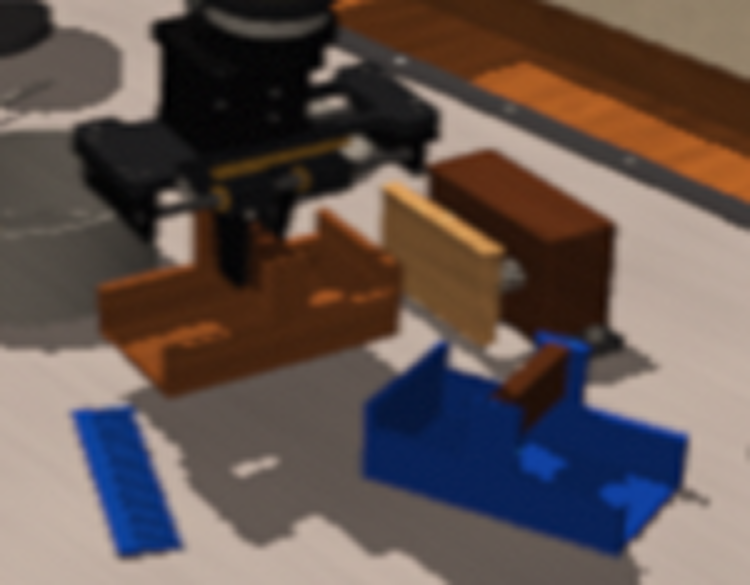

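View pics/sc11.png

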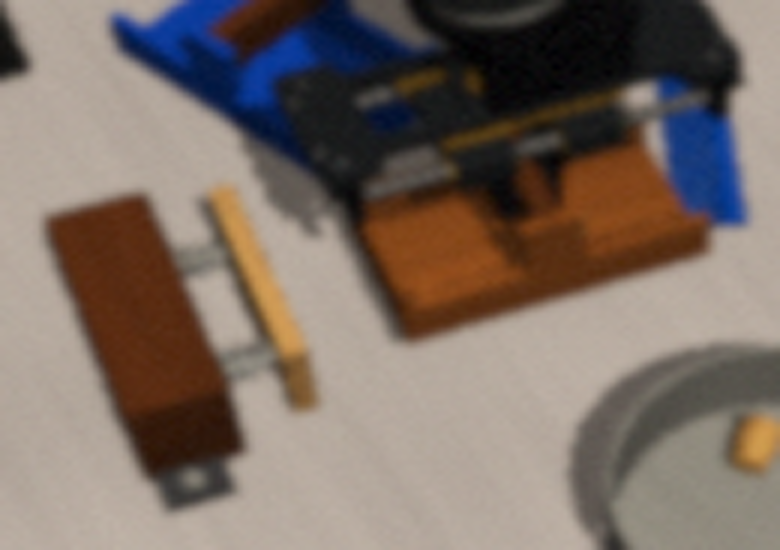

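carry_out(
  translation=[
    [0.8,0,0],
    [1.7,0.1,0],
    [2.6,0.1,0.1],
    [3.3,0.2,0.1],
    [3.6,0.2,0.1],
  ],
  turn=[0,0,0,0,0],
  gripper=[0,0,0,0,0],
)

```text
time_s: 38.95
tool_pos: [0.5871, 0.0415, 0.0819]
tool_rot: [-174.2, 1.1, -7.6]
force: [-0.3, -0.5, -2.5]
grip_width: 0.0117
```

carry_out(
  translation=[
    [0.4,0,0],
    [0.8,0,0],
    [0.8,0,0],
  ],
  turn=[0,0,0],
  gripper=[0,0,0],
)

```text
time_s: 39.33
tool_pos: [0.5948, 0.0409, 0.0819]
tool_rot: [-174.2, 1.1, -7.6]
force: [0.3, 0.8, -2.5]
grip_width: 0.0116
```

```bash
python3 - <<'E'
from pour import *
to([.598,.041,.081]); print(telemetry.get_obs()["force"])
E
```

```text
t 39.325 pos [0.5948 0.0409 0.0819] rot [-174.19    1.07   -7.6 ] q [-37.5  22.7  42.2 102.1 -23.6  63.3   6. ]
cm [ 0.32 -0.05  0.09]
[ 0.2775135   0.76787095 -2.4853178 ]
```

No contact yet. Small steps now.

carry_out(
  translation=[
    [0.2,0,0],
    [0.4,0,0],
    [0.6,0,0],
    [0.6,0,0],
  ],
  turn=[0,0,0,0],
  gripper=[0,0,0,0],
)

```text
time_s: 39.83
tool_pos: [0.5997, 0.0404, 0.0815]
tool_rot: [-174.2, 1.2, -7.6]
force: [-4.6, 1.8, -1.0]
grip_width: 0.0118
```

carry_out(
  translation=[
    [0.2,0,0],
    [0.3,0,0],
    [0.3,0,0],
  ],
  turn=[0,0,0],
  gripper=[0,0,0],
)

```text
time_s: 40.2
tool_pos: [0.6023, 0.0401, 0.0814]
tool_rot: [-174.2, 1.2, -7.6]
force: [-5.5, 1.7, -0.1]
grip_width: 0.0117
```

carry_out(
  translation=[
    [0.2,0,0],
    [0.4,0,0],
    [0.6,0,0],
    [0.6,0,0],
  ],
  turn=[0,0,0,0],
  gripper=[0,0,0,0],
)

```text
time_s: 40.7
tool_pos: [0.6071, 0.0394, 0.081]
tool_rot: [-174.2, 1.4, -7.6]
force: [-9.2, 2.4, 1.2]
grip_width: 0.012
```

```bash
python3 - <<'E'
from pour import *
from cell import read_camera,get_calibration
o=telemetry.get_obs(); print(o["time_s"],o["tool_pos"],o["tool_rot"],o["force"],o["grip_width"])
cv2.imwrite("pics/sd12.png",cv2.resize(read_camera("side")[120:250,220:350,::-1],None,fx=5.5,fy=4.5,interpolation=cv2.INTER_CUBIC))
cv2.imwrite("pics/sc12.png",cv2.resize(read_camera("scene")[175:265,160:280,::-1],None,fx=6.5,fy=6,interpolation=cv2.INTER_CUBIC))
print([telemetry.get_obs()["force"].round(2) for _ in range(2)])
E
```

```text
40.7 [0.60708101 0.03941685 0.0810363 ] [-174.15930691    1.39512508   -7.57813731] [-9.16516386  2.36215244  1.24385328] 0.012023787112815206
[array([-8.83,  2.29,  1.42]), array([-8.83,  2.29,  1.42])]
```

View pics/sd12.png

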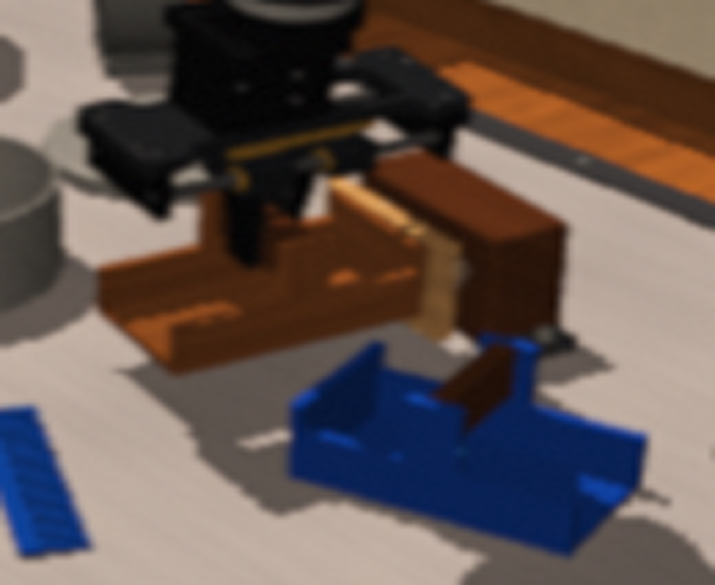

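View pics/sc12.png

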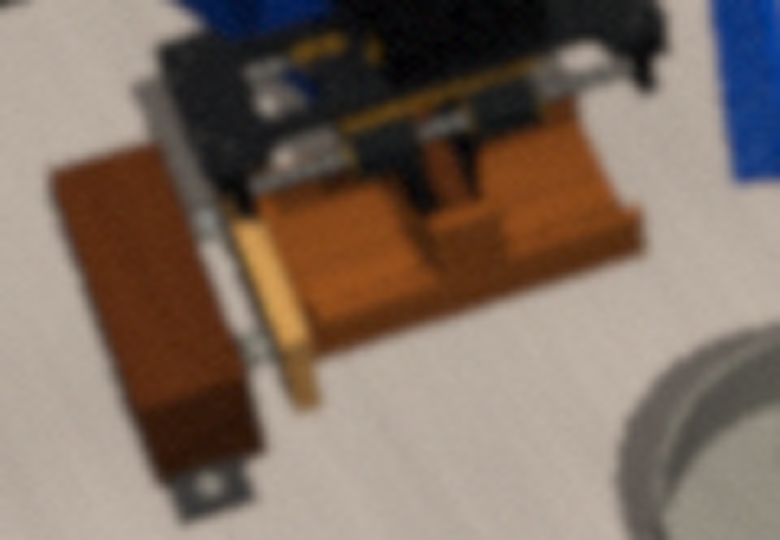

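carry_out(
  translation=[
    [0.1,0,0],
    [0.1,0,0],
    [0.1,0,0],
    [0.1,0,0],
    [0.1,0,0],
  ],
  turn=[0,0,0,0,0],
  gripper=[0,0,0,0,0],
)

```text
time_s: 41.42
tool_pos: [0.6078, 0.0393, 0.081]
tool_rot: [-174.2, 1.4, -7.6]
force: [-10.7, 0.8, 2.1]
grip_width: 0.0113
```

carry_out(
  translation=[
    [0,0,0],
    [0,0,0],
    [0,0,0],
    [0,0,0],
    [0,0,0],
  ],
  turn=[0,0,0,0,0],
  gripper=[0,0,0,0,0],
)

```text
time_s: 42.05
tool_pos: [0.6078, 0.0393, 0.081]
tool_rot: [-174.2, 1.4, -7.6]
force: [-10.2, 1.4, 1.3]
grip_width: 0.0116
```

```bash
python3 - <<'E'
from pour import *
o,R=st(); x=o["tool_pos"]; print(o["time_s"],x,o["tool_rot"].round(2),o["force"].round(2),o["joint_velocities"].round(2))
b=x+off(R,(75,0,-34)); a=np.radians(-7.4); d=b[:2]-[.7101,.0262]; print("back",b,"x,y in stop",d@[np.cos(a),np.sin(a)],d@[-np.sin(a),np.cos(a)])
E
```

```text
42.05 [0.60782272 0.0393301  0.08102131] [-174.15    1.42   -7.57] [-10.21   1.35   1.32] [-0.07  0.01 -0.15 -0.01 -0.05 -0.01 -0.06]
back [0.68189384 0.03184303 0.05629456] x,y in stop -0.028698032985231315 0.0019632055650970945
```

```bash
python3 -c "
from cell import sign_off
print(sign_off())"
```

```text
the job is handed in; nothing more can be done
None
```

The job is handed in at 42.1 s. The arm is still holding the empty tray against the sprung plate, about half-way in.

**How it went:** I picked the brown tray up by its cross-bar. The moves have no tilt command, so I tipped the tool by steering the arm against its joint limits. I then poured all four knobs into the dabba by turning about the tool's axis and levelled the tray again in the same way. I lowered the tray to the stop and pushed in small steps.

**Last checks:**

| Check | Reading | Wanted |
|---|---|---|
| Push on the tool, steady over the last 0.6 s | about 10.3 N | 6–14.5 N |
| Plate travel, from that push and the spring figures | about 12 mm | 6–18 mm |
| Plate travel, from the camera-based pose | about 9 mm | 6–18 mm |
| Off centre | about 2 mm | within 25 mm |
| Square to the plate | about 1° or less | within 8° |
| Off level, by the tool's angles | about 3° | within 8° |
| Tray underside above the lid | about 30 mm | 12–55 mm |

- **Knobs and other things:** the last clear view of the dabba, before the push, shows it upright and in place with all four knobs inside. The pictures showed no other thing on the trunk moved. I took no final picture of the dabba or the bystanders after the push.
- **Disagreements:** the two plate-travel figures differ by about 3 mm, but both are within limits. The wrist picture put the plate's left end about 2–3 mm nearer than my fit, which could mean about 1° more off square.
- **Early trial move:** while testing the tilting with an empty gripper, an arm joint ran up against its range limit and the wrist force briefly read about 54 N. The pictures showed no contact, and I took it to be the arm's own inertia.

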